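# Roller changeover: lay the next roller in its cradle, store the others on end

### The job

Lay the roller that stands on the table on its side in the cradle, its thick foot journal in the wide yoke and its thin journal in the narrow one. Stand each roller that lies on the table upright on its foot, each wholly on a pad of its own on the storage plate, so that it stays there by itself without wobbling. When all of them stand still, slip one of the spacer collars over the top journal of each, fully down on the cheek; one collar may be left over.

Things in the scene. Friction and masses are not known exactly. Their poses are not given: they have to be found in the camera images.
- roller_0_mid (a point): Roller 138 mm long, 250 g, round about its z: flat-ended thick foot journal 24 dia x 28 mm (-z end), hex cheek 38 across flats x 6, rubber body 32 dia x 70 (grip here), like cheek, thin top journal 14 dia x 28 (+z end). Point: its centre, half-way along; z from foot to top. Lies on its side at the start, may be absent. Topples if let go over 9 deg askew.
- roller_0_seat (a point): Point on the axis of roller_0, 51 mm from its centre towards the top: the centre of a collar that is fully home, i.e. resting on the upper cheek round the top journal (the journal's tip is 18 mm beyond it).
- roller_1_mid (a point): Roller 138 mm long, 250 g, round about its z: flat-ended thick foot journal 24 dia x 28 mm (-z end), hex cheek 38 across flats x 6, rubber body 32 dia x 70 (grip here), like cheek, thin top journal 14 dia x 28 (+z end). Point: its centre, half-way along; z from foot to top. Lies on its side at the start, may be absent. Topples if let go over 9 deg askew.
- roller_1_seat (a point): Point on the axis of roller_1, 51 mm from its centre towards the top: the centre of a collar that is fully home, i.e. resting on the upper cheek round the top journal (the journal's tip is 18 mm beyond it).
- roller_2_mid (a point): Roller 138 mm long, 250 g, round about its z: flat-ended thick foot journal 24 dia x 28 mm (-z end), hex cheek 38 across flats x 6, rubber body 32 dia x 70 (grip here), like cheek, thin top journal 14 dia x 28 (+z end). Point: its centre, half-way along; z from foot to top. Lies on its side at the start, may be absent. Topples if let go over 9 deg askew.
- roller_2_seat (a point): Point on the axis of roller_2, 51 mm from its centre towards the top: the centre of a collar that is fully home, i.e. resting on the upper cheek round the top journal (the journal's tip is 18 mm beyond it).
- roller_3_mid (a point): Roller 138 mm long, 250 g, round about its z: flat-ended thick foot journal 24 dia x 28 mm (-z end), hex cheek 38 across flats x 6, rubber body 32 dia x 70 (grip here), like cheek, thin top journal 14 dia x 28 (+z end). Point: its centre, half-way along; z from foot to top. Lies on its side at the start, may be absent. Topples if let go over 9 deg askew.
- roller_3_seat (a point): Point on the axis of roller_3, 51 mm from its centre towards the top: the centre of a collar that is fully home, i.e. resting on the upper cheek round the top journal (the journal's tip is 18 mm beyond it).
- fit_roller_mid (a point): Roller 138 mm long, 250 g, round about its z: flat-ended thick foot journal 24 dia x 28 mm (-z end), hex cheek 38 across flats x 6, rubber body 32 dia x 70 (grip here), like cheek, thin top journal 14 dia x 28 (+z end). Point: its centre, half-way along; z from foot to top. It is the one that stands on the bare table at the start.
- collar_0_mid (a point): Brass spacer collar, a ring 34 mm outside dia, 20 mm hole (3 mm clear all round on the 14 mm journal), 20 mm high, 40 g, lying flat on the table. This point is its centre, 10 mm above its underside; z is the axis of the hole.
- collar_1_mid (a point): Brass spacer collar, a ring 34 mm outside dia, 20 mm hole (3 mm clear all round on the 14 mm journal), 20 mm high, 40 g, lying flat on the table. This point is its centre, 10 mm above its underside; z is the axis of the hole.
- collar_2_mid (a point): Brass spacer collar, a ring 34 mm outside dia, 20 mm hole (3 mm clear all round on the 14 mm journal), 20 mm high, 40 g, lying flat on the table. This point is its centre, 10 mm above its underside; z is the axis of the hole.
- collar_3_mid (a point): Brass spacer collar, a ring 34 mm outside dia, 20 mm hole (3 mm clear all round on the 14 mm journal), 20 mm high, 40 g, lying flat on the table. This point is its centre, 10 mm above its underside; z is the axis of the hole.
- pad_0 (a point): Centre of the top face of one of the four round rubber pads (52 mm dia, flat, top 9 mm above the table) in a row 100 mm apart on the fixed grey storage plate (100 x 380 mm, top 6 mm above the table).
- pad_1 (a point): Centre of the top face of one of the four round rubber pads (52 mm dia, flat, top 9 mm above the table) in a row 100 mm apart on the fixed grey storage plate (100 x 380 mm, top 6 mm above the table).
- pad_2 (a point): Centre of the top face of one of the four round rubber pads (52 mm dia, flat, top 9 mm above the table) in a row 100 mm apart on the fixed grey storage plate (100 x 380 mm, top 6 mm above the table).
- pad_3 (a point): Centre of the top face of one of the four round rubber pads (52 mm dia, flat, top 9 mm above the table) in a row 100 mm apart on the fixed grey storage plate (100 x 380 mm, top 6 mm above the table).
- cradle_axis (a point): Fixed cradle, base 66 x 124 mm, two open-topped 90-deg V yokes. Point: centre of a well-laid roller, 40 mm above the table, midway between the yokes. y runs level along its axis from the wide yoke (thick foot, 52 mm to -y) to the narrow one (thin journal, 52 mm to +y). Yokes 10 mm thick, tops within 6 mm of axis height; cheeks go between them with 6 mm play each end; room for fingers round the body.

How it is judged:
On the way, in this order (a step that is already met when the one before it is completed fails the run):
1. every roller that lay on the table stands still and upright on a pad, let go (angle between each of roller_0_mid, roller_1_mid, roller_2_mid, roller_3_mid's own z axis and vertical below 0.06 rad and height (world z) of roller_0_mid between 0.072 and 0.084 m and (horizontal distance between roller_0_mid and pad_0 below 0.014 m or horizontal distance between roller_0_mid and pad_1 below 0.014 m or horizontal distance between roller_0_mid and pad_2 below 0.014 m or horizontal distance between roller_0_mid and pad_3 below 0.014 m) and linear speed of each of roller_0, roller_1, roller_2, roller_3 below 0.02 m/s and angular speed of each of roller_0, roller_1, roller_2, roller_3 below 0.15 rad/s and contact force between each of roller_0, roller_1, roller_2, roller_3 and the fingers below 0.05 N and height (world z) of roller_1_mid between 0.072 and 0.084 m and (horizontal distance between roller_1_mid and pad_0 below 0.014 m or horizontal distance between roller_1_mid and pad_1 below 0.014 m or horizontal distance between roller_1_mid and pad_2 below 0.014 m or horizontal distance between roller_1_mid and pad_3 below 0.014 m) and height (world z) of roller_2_mid between 0.072 and 0.084 m and (horizontal distance between roller_2_mid and pad_0 below 0.014 m or horizontal distance between roller_2_mid and pad_1 below 0.014 m or horizontal distance between roller_2_mid and pad_2 below 0.014 m or horizontal distance between roller_2_mid and pad_3 below 0.014 m) and height (world z) of roller_3_mid between 0.072 and 0.084 m and (horizontal distance between roller_3_mid and pad_0 below 0.014 m or horizontal distance between roller_3_mid and pad_1 below 0.014 m or horizontal distance between roller_3_mid and pad_2 below 0.014 m or horizontal distance between roller_3_mid and pad_3 below 0.014 m)), for 0.5 s.
2. each of them, standing so, carries a collar fully home (all of step 1 and distance between any of collar_0_mid, collar_1_mid, collar_2_mid, collar_3_mid and roller_0_seat below 0.006 m and distance between any of collar_0_mid, collar_1_mid, collar_2_mid, collar_3_mid and roller_1_seat below 0.006 m and distance between any of collar_0_mid, collar_1_mid, collar_2_mid, collar_3_mid and roller_2_seat below 0.006 m and distance between any of collar_0_mid, collar_1_mid, collar_2_mid, collar_3_mid and roller_3_seat below 0.006 m), for 0.3 s.
At the end, for the whole second after the job is handed in: Each roller of roller_0..3 present stands still on its foot, within 3.4 deg of upright and 14 mm of a pad's centre, a collar round its top journal within 6 mm of home; fit_roller rests in the cradle, foot in the wide yoke, within 11 mm and 4 deg (all of step 2 and distance between fit_roller_mid and cradle_axis below 0.011 m and angle between the z axis of fit_roller_mid and the y axis of cradle_axis, either way round below 0.07 rad and linear speed of fit_roller below 0.02 m/s); the robot touches nothing.
Of roller_0, roller_1, roller_2, roller_3 only 3 to 4 are there at a start; the rules pass over those that are not, and their reading is None.
At some moment in a run one of collar_0, collar_1, collar_2, collar_3 may be knocked a few centimetres aside while the robot is not near it.
Once in a run the grip may slacken for a moment while it holds something.
It also fails if it takes over 210 s, if anything falls off the work surface, if the arm or the gripper's body presses on something with over 40 N, if the wrist force passes 120 N, or if a joint passes its speed limit or range.

### The arm

A 6-joint arm with a two-finger parallel gripper is mounted at the origin on a cart in front of the work surface, level with it; the furniture and walls round the work are solid. World frame = base frame: x ahead of the robot, y to its left, z up, the work surface at z = 0. Lengths are in m, angles in rad, forces in N, time in s.
With the tool pointing down it reaches from about 0.275 to 0.875 m from the base axis. Payload 12.5 kg.
Tool frame: the origin (TCP) lies midway between the tips of the shut fingers; the grasp point (between the pads) lies r.grip_depth behind it (r.grip_depth is the distance from the TCP to the grasp point, in m); z points along the fingers, y is the direction in which the jaws open and shut (so a half turn about z gives the same grasp; the last joint's range is limited). The gripper opens to 85 mm and grips with 20 to 120 N. Pads are 22 mm wide; open, the fingers measure 114 mm over their backs; the gripper's body (76 mm by 85 mm) begins 54 mm behind the grasp point. The pads swing forward as they close: fully open they stand 13 mm farther back than shut.
Start: joints at [1.122, 0.351, 1.652, -0, 1.139, -0.085], TCP at [0.196, 0.514, 0.231] pointing down, gripper open.
Joint ranges: [-2.75, 2.75], [-0.79, 2.1], [0.01, 2.65], [-1.57, 4.71], [0.07, 3.14], [-2.87, 2.87]. Speed limits (rad/s): [2.22, 2.22, 2.79, 3.14, 3.14, 3.14].

### API

Orientations are given as a unit quaternion [w, x, y, z].
In Python, from plant import r gives the robot as it stands.
- The arm moves only by the tool move_arm, never from a script. Its argument "series" is text: rows parted by semicolons, each of 7 numbers parted by spaces: the shift along the tool's x, y, z in m, then the turn, a rotation vector about the tool's x, y, z in degrees, then the closure, from -1 (fully open) to 1 (shut), so that 0 is half open. A call has 1 to 12 rows; each row shifts and turns the commanded pose from where the row before left it, along the tool's axes as they then stand; what a row does not reach is not made up. A row lasts 1/10 s, in which the tool goes at most 50 mm and 8.59 degrees, less where a joint would pass 70% of its speed; a pose out of reach is approached as far as the arm can. A call with a gripper value outside its range is refused whole. The fingers move at their own pace and stop on an object; the grip force is fixed at half the most. Time passes only in rows, so rows that do not move let the fingers close. It gives the time, the measured TCP pose, the force and the opening at its end, in the units of the state.
- r.observe(): the state, without advancing time (a new reading comes with each control period).
- r.capture(name): name is "scene" or "top"; returns a dict with "img" (480x640x3 uint8, blue, green, red), "depth" (480x640 float32, m along the optical axis (not along the pixel's ray), 0 where there is no reading), "fx", "fy", "cx", "cy" (pixels), "k1" (the pictures are not rectified: a ray, as slopes to the right and down, at radius r is drawn at 1 + k1 r^2 times it, then the intrinsics apply), "R" (3x3) and "t" (3): a world point X has camera coordinates R X + t. Camera axes: x right, y down, z forward; pixel columns grow to the right and rows downward; lengths in m; the calibration is good to about 2 mm. A picture is of the moment at which its call begins.
- r.job_done(): hands the job in, once; it reports no verdict.
The state is a dict: "clock": time; "qpos": joint angles; "joint_velocities": joint speeds; "joint_efforts": joint torques, N m; "tool_pos": TCP position; "ee_rot": TCP orientation; "contact_force": force on the tool from outside, world axes, zero at the start; "ft_torque": the same for the moment, N m; "grip_width": finger opening in m.
Only numpy, scipy, OpenCV 4.12 (cv2) and the standard library are available. Lean on these libraries where they do the work, as an engineer would, in place of code of your own. Each camera call takes 0.05 s, during which the arm holds its last target.

## Working session

There is one attempt and no reset: what is moved stays moved. The work goes in short steps, Python scripts to look and compute and a tool call to move; the robot and the scene stay as the last step left them, time stands still between calls to the robot, and variables do not carry over. Pictures are saved under pics/ and viewed, and the job is handed in when it is done.

Besides the shell and the picture viewer there is one more tool, called after "Call:" as name(argument=value, ...), one argument or row to a line, values as JSON. move_arm: Moves the arm, as the interface text tells. Its arguments: {"type":"object","properties":{"series":{"type":"string"}},"required":["series"]}

```bash
ls; mkdir -p pics
python3 - <<'E'
from plant import r
import cv2,numpy as np
print(r.observe(), r.grip_depth)
for n in ("scene","top"):
    c=r.capture(n); cv2.imwrite(f"pics/{n}0.png",c["img"]); np.savez(f"{n}0.npz",**c)
    print(n,{k:c[k] for k in("fx","fy","cx","cy","k1","R","t")})
E
```

```text
pics
{'clock': 0.0, 'qpos': array([ 1.12240599e+00,  3.51241469e-01,  1.65240747e+00, -1.67228577e-05,
        1.13907370e+00, -8.45914463e-02]), 'joint_velocities': array([ 0.0003397 , -0.00105069, -0.00054292, -0.00107308, -0.00174011,
        0.0012956 ]), 'joint_efforts': array([-1.59052943e-03, -5.06100762e+01, -2.91404432e+01, -2.25724912e-04,
        4.50967127e-03, -3.71909300e-05]), 'tool_pos': array([0.19554278, 0.51372687, 0.23076186]), 'ee_rot': array([-1.41465211e-04,  1.80894532e-01,  9.83502338e-01, -5.47047932e-04]), 'contact_force': array([-1.23125948, -0.23188114, -0.70917938]), 'ft_torque': array([-0.02888314, -0.02249756, -0.02272349]), 'grip_width': 0.08552143676684086} 0.0187
scene {'fx': 505.16080917205204, 'fy': 505.16080917205204, 'cx': 316.2290333914039, 'cy': 248.22082589454618, 'k1': 0.016413995814783956, 'R': array([[ 0.70393564, -0.71025149, -0.00417509],
       [-0.52210802, -0.51346208, -0.68099919],
       [ 0.48153694,  0.48155945, -0.73227226]]), 't': array([-0.38730432,  0.31641004,  0.90358304])}
top {'fx': 440.6998886142235, 'fy': 440.6998886142235, 'cx': 328.770394579108, 'cy': 234.78854373367773, 'k1': -0.00811478197653681, 'R': array([[ 0.03488065, -0.99938423,  0.00380796],
       [-0.97859175, -0.03492778, -0.20282562],
       [ 0.20283373,  0.00334825, -0.97920747]]), 't': array([-0.0595015 ,  0.51416237,  0.91935114])}
```

```bash
cat > h.py <<'E'
import cv2,numpy as np
from scipy.spatial.transform import Rotation as Ro
def K(c): return np.array([[c["fx"],0,c["cx"]],[0,c["fy"],c["cy"]],[0,0,1.]])
def D(c): return np.array([float(c["k1"]),0,0,0,0])
def ray(c,px):
    p=cv2.undistortPoints(np.array(px,float).reshape(-1,1,2),K(c),D(c)).reshape(-1,2)
    d=np.c_[p,np.ones(len(p))]@c["R"]   # R^T d
    return -c["R"].T@c["t"], d
def onz(c,px,z):
    o,d=ray(c,px); s=(z-o[2])/d[:,2]; return o+s[:,None]*d
def proj(c,X):
    rv=cv2.Rodrigues(np.asarray(c["R"]))[0]
    return cv2.projectPoints(np.array(X,float).reshape(-1,1,3),rv,np.array(c["t"],float),K(c),D(c))[0].reshape(-1,2)
def load(f): 
    z=np.load(f); return {k:z[k] for k in z.files}
def snap(n,tag):
    from plant import r
    c=r.capture(n); cv2.imwrite(f"pics/{n}{tag}.png",c["img"]); np.savez(f"{n}{tag}.npz",**c); return c
def crop(c,f,x0,y0,w,h,s):
    im=c["img"][y0:y0+h,x0:x0+w]; im=cv2.resize(im,None,fx=s,fy=s,interpolation=cv2.INTER_CUBIC)
    im=np.clip(im.astype(float)*1.5,0,255).astype(np.uint8); cv2.imwrite(f,im)
def tri(c1,p1,c2,p2):
    o1,d1=ray(c1,[p1]);o2,d2=ray(c2,[p2]);d1=d1[0]/np.linalg.norm(d1[0]);d2=d2[0]/np.linalg.norm(d2[0])
    s=np.linalg.lstsq(np.c_[d1,-d2],o2-o1,rcond=None)[0]
    a=o1+s[0]*d1;b=o2+s[1]*d2; return (a+b)/2,np.linalg.norm(a-b)
E
python3 - <<'E'
from h import *
t=load("top0.npz"); 
crop(t,"pics/c1.png",145,165,150,125,5)
crop(t,"pics/c2.png",285,160,210,150,3.8)
E
python3 - <<'E'
from h import *
for n in ("top0","scene0"):
    c=load(n+".npz"); im=c["img"]; hsv=cv2.cvtColor(im,cv2.COLOR_BGR2HSV)
    print(n,"cam",(-c["R"].T@c["t"]).round(3))
    br=cv2.inRange(hsv,(8,90,80),(28,255,255))
    dk=cv2.inRange(hsv,(0,0,0),(180,255,75))
    for nm,m,lo,hi in(("brass",br,40,400),("dark",dk,60,1200)):
        N,l,s,ce=cv2.connectedComponentsWithStats(m)
        for i in range(1,N):
            if lo<s[i,4]<hi:
                z={"brass":.02,"dark":.019}[nm]
                w=onz(c,[ce[i]],z)[0]
                if 0.2<w[0]<0.75 and -.4<w[1]<.55:
                    cn,_=cv2.findContours((l==i).astype(np.uint8),cv2.RETR_EXTERNAL,cv2.CHAIN_APPROX_NONE)
                    (cx,cy),(a,b),th=cv2.minAreaRect(cn[0])
                    print(nm,s[i],ce[i].round(1),"rect",round(cx,1),round(cy,1),round(a,1),round(b,1),round(th,1),"w",w.round(4),"z9:",onz(c,[ce[i]],.009)[0].round(4))
E
python3 - <<'E'
from h import *
t=load("scene0.npz")
crop(t,"pics/c3.png",160,160,150,120,5)
crop(t,"pics/c4.png",260,210,220,170,3.6)
E
```

```text
top0 cam [ 0.319 -0.045  1.005]
brass [165 186  14  14  95] [171.2 192.3] rect 171.0 192.0 12.7 12.7 45.0 w [0.6105 0.3288 0.02  ] z9: [0.6138 0.3329 0.009 ]
brass [166 211  14  14  99] [172.4 217.6] rect 172.5 217.5 13.0 13.0 90.0 w [0.5502 0.3196 0.02  ] z9: [0.5528 0.3237 0.009 ]
brass [167 236  14  14  96] [173.4 242.5] rect 173.5 242.5 13.0 13.0 90.0 w [0.4922 0.3111 0.02  ] z9: [0.4941 0.315  0.009 ]
brass [153 262  15  14 106] [160.4 268.2] rect 160.0 268.5 13.0 14.0 90.0 w [0.4326 0.334  0.02  ] z9: [0.4339 0.3382 0.009 ]
dark [211 176  30  21 408] [225.2 186.4] rect 225.7 185.8 29.9 15.5 10.5 w [0.6298 0.2047 0.019 ] z9: [0.633  0.2072 0.009 ]
dark [299 179  22  22 362] [309.4 189.3] rect 309.5 189.0 20.5 20.5 45.0 w [0.6298 0.0076 0.019 ] z9: [0.6329 0.0082 0.009 ]
dark [341 181  22  21 363] [351.8 191.1] rect 351.5 191.0 20.0 21.0 90.0 w [ 0.6289 -0.0913  0.019 ] z9: [ 0.6321 -0.0917  0.009 ]
dark [383 183  23  21 364] [394. 193.] rect 394.0 193.0 20.0 22.0 90.0 w [ 0.6278 -0.1897  0.019 ] z9: [ 0.6309 -0.1912  0.009 ]
dark [426 185  22  21 367] [436.5 194.8] rect 436.5 19
[... 2351 characters left out ...]
5 -0.1925  0.019 ] z9: [ 0.6288 -0.1884  0.009 ]
dark [428 301  24  20 365] [439.8 310.4] rect 439.8 310.2 22.6 19.1 45.0 w [ 0.6206 -0.291   0.019 ] z9: [ 0.6278 -0.288   0.009 ]
dark [314 307  16  16 100] [321.8 315.9] rect 323.3 315.0 8.6 18.1 58.4 w [ 0.4389 -0.1266  0.019 ] z9: [ 0.444  -0.1216  0.009 ]
dark [362 327  17  21 265] [369.5 337.6] rect 369.4 337.6 14.8 19.5 8.1 w [ 0.4681 -0.2306  0.019 ] z9: [ 0.4735 -0.2269  0.009 ]
dark [297 367  19  16 131] [305.8 374.4] rect 305.3 374.0 20.5 6.9 33.7 w [ 0.3225 -0.1983  0.019 ] z9: [ 0.3262 -0.1943  0.009 ]
dark [402 371  33  34 540] [418.6 386.6] rect 418.2 386.6 17.7 33.0 40.9 w [ 0.4511 -0.3637  0.019 ] z9: [ 0.4563 -0.3615  0.009 ]
```

```bash
cat >> h.py <<'E'
def cloud(c):
    v,u=np.mgrid[0:480,0:640]; px=np.c_[u.ravel(),v.ravel()].astype(float)
    p=cv2.undistortPoints(px.reshape(-1,1,2),K(c),D(c)).reshape(-1,2)
    d=c["depth"].ravel(); X=np.c_[p*d[:,None],d]; W=(X-c["t"])@c["R"]; W[d==0]=np.nan
    return W.reshape(480,640,3)
E
python3 - <<'E'
from h import *
for n in("top0","scene0"):
    c=load(n+".npz"); W=cloud(c)
    print(n)
    reg=[(.63,.21,'A'),(.54,.18,'B'),(.43,.178,'C'),(.448,-.366,'D')]
    tb=W[(abs(W[...,0]-.5)<.02)&(abs(W[...,1]-.08)<.04)]; print("table z",np.nanmedian(tb[:,2]),np.nanstd(tb[:,2]))
    for x,y,k in reg:
        P=W[(np.hypot(W[...,0]-x,W[...,1]-y)<.085)&(W[...,2]>.010)]
        xy=P[:,:2]; (cx,cy),(a,b),th=cv2.minAreaRect(xy.astype(np.float32)*1000)
        m=xy.mean(0); u,s,vt=np.linalg.svd(xy-m,full_matrices=False); d=vt[0]; d*=np.sign(d[1]) if k!='D' else -np.sign(d[0])
        t=(xy-m)@d; q=(xy-m)@np.array([-d[1],d[0]])
        t0,t1=np.percentile(t,[.5,99.5])
        print(k,len(P),"rectc",round(cx,1),round(cy,1),round(a,1),round(b,1),"dir",np.degrees(np.arctan2(d[1],d[0])).round(1),"ends",t0.round(4),t1.round(4),"mid",(m+d*(t0+t1)/2).round(4),"zmax",np.nanpercentile(P[:,2],98).round(4))
        wid=[np.ptp(q[(t>a)&(t<a+.008)]).round(3) if ((t>a)&(t<a+.008)).sum()>2 else None for a in np.arange(-.072,.072,.012)]
        print("  ",wid)
    for i,(x,y) in enumerate([(.607,.328),(.547,.319),(.489,.31),(.43,.334)]):
        P=W[(np.hypot(W[...,0]-x,W[...,1]-y)<.03)&(W[...,2]>.015)]
        (cx,cy),rr=cv2.minEnclosingCircle((P[:,:2]*1000).astype(np.float32)); print("col",i,len(P),round(cx,1),round(cy,1),round(rr,1))
    P=W[(np.hypot(W[...,0]-.46,W[...,1]+.24)<.06)&(W[...,2]>.098)&(W[...,2]<.15)]
    (cx,cy),rr=cv2.minEnclosingCircle((P[:,:2]*1000).astype(np.float32)); print("fit",len(P),round(cx,1),round(cy,1),round(rr,1),P.mean(0),P[:,2].max())
    P=W[(np.hypot(W[...,0]-.45,W[...,1]+.08)<.12)&(W[...,2]>.02)&(W[...,1]>-.16)&(W[...,1]<.0)]
    for s in(P[P[:,1]>-.08],P[P[:,1]<-.08]):
        if len(s): 
            r_=cv2.minAreaRect((s[:,:2]*1000).astype(np.float32)); print("yoke",len(s),r_,s[:,2].max().round(4), s.mean(0).round(4))
E
```

```text
top0
table z -0.00011691661834215424 0.001760167848731008
A 866 rectc 598.5 206.0 139.2 108.7 dir 72.8 ends -0.0608 0.0747 mid [0.6171 0.2025] zmax 0.0388
   [None, np.float64(0.024), np.float64(0.078), np.float64(0.097), np.float64(0.104), np.float64(0.098), np.float64(0.103), np.float64(0.101), np.float64(0.031), np.float64(0.038), np.float64(0.032), np.float64(0.012)]
B 976 rectc 553.9 177.9 146.7 131.7 dir 47.0 ends -0.0666 0.0734 mid [0.5596 0.1675] zmax 0.0387
   [np.float64(0.01), np.float64(0.029), np.float64(0.127), np.float64(0.042), np.float64(0.042), np.float64(0.04), np.float64(0.04), np.float64(0.114), np.float64(0.105), np.float64(0.108), np.float64(0.092), np.float64(0.019)]
C 794 rectc 429.7 166.8 138.7 43.2 dir 79.6 ends -0.0635 0.0721 mid [0.4288 0.1655] zmax 0.0385
   [None, np.float64(0.024), np.float64(0.023), np.float64(0.042), np.float64(0.03), np.float64(0.03), np.float64(0.03), np.float64(0.032), np.float64(0.031), np.float64(0.042), np.float64(0.012), np.float64(0.014)]
D 803 rectc 443.8 -366.7 137.0 43.7 dir -178.2 ends -0.0646 0.0712 mid [ 0.4433 -0.3634]
[... 1817 characters left out ...]
float64(0.021), np.float64(0.022), np.float64(0.042), np.float64(0.032), np.float64(0.03), np.float64(0.032), np.float64(0.031), np.float64(0.032), np.float64(0.03), np.float64(0.042), np.float64(0.014), np.float64(0.013)]
col 0 73 607.1 334.1 18.8
col 1 73 546.8 323.4 17.8
col 2 82 489.6 313.7 19.3
col 3 85 431.3 337.3 17.3
fit 370 452.9 -241.4 22.2 [ 0.44932326 -0.24367168  0.11421066] 0.14015017800395377
yoke 116 ((451.7718505859375, -25.888168334960938), (12.105660438537598, 38.813167572021484), 82.57884216308594) 0.0458 [ 0.4523 -0.0266  0.0349]
yoke 122 ((437.2007141113281, -127.09733581542969), (13.613011360168457, 45.89512634277344), 80.42780303955078) 0.045 [ 0.4381 -0.129   0.032 ]
```

```bash
cat >> h.py <<'E'
def lying(c,W,seed,zmin=.010,rad=.09):
    m=((np.hypot(W[...,0]-seed[0],W[...,1]-seed[1])<rad)&(W[...,2]>zmin)&(W[...,2]<.08)).astype(np.uint8)
    N,l,s,_=cv2.connectedComponentsWithStats(m,connectivity=4)
    k=1+np.argmin([np.min(np.hypot(*(W[l==i][:,:2]-seed).T)) for i in range(1,N)])
    P=W[l==k]; B=P[np.hypot(*(P[:,:2]-seed).T)<.12]
    xy=B[:,:2]; r_=cv2.minAreaRect((xy*1000).astype(np.float32))
    b=cv2.boxPoints(r_); e=[b[1]-b[0],b[2]-b[1]]; L=[np.linalg.norm(v) for v in e]; d=e[int(np.argmax(L))]/max(L)
    return np.array(r_[0])/1000,d,L,len(B)
E
python3 - <<'E'
from h import *
for n in("top0","scene0"):
    c=load(n+".npz"); W=cloud(c)
    for x,y,k in [(.63,.21,'A'),(.54,.18,'B'),(.43,.178,'C'),(.445,-.366,'D')]:
        ce,d,L,N=lying(c,W,np.array([x,y])); print(n,k,ce.round(4),np.degrees(np.arctan2(d[1],d[0])).round(1),np.round(L,1),N)
# camera start pose
q=[-1.41465211e-04,1.80894532e-01,9.83502338e-01,-5.47047932e-04]
print(Ro.from_quat(q,scalar_first=True).as_matrix().round(3))
E
```

```text
top0 A [0.6306 0.1999] 79.4 [ 43.3 139.2] 726
top0 B [0.543  0.1679] 82.5 [ 42.5 137.1] 754
top0 C [0.4297 0.1668] 79.4 [ 43.2 138.7] 794
top0 D [ 0.4438 -0.3667] 0.9 [ 43.7 137. ] 803
scene0 A [0.6274 0.203 ] 80.0 [ 43.6 143.6] 522
scene0 B [0.5406 0.1702] 82.9 [ 41.4 141.7] 578
scene0 C [0.4265 0.1677] 80.6 [ 41.7 140.5] 635
scene0 D [ 0.4423 -0.3634] 1.3 [ 42.6 139.5] 1156
[[-0.935  0.356 -0.   ]
 [ 0.356  0.935 -0.001]
 [ 0.    -0.001 -1.   ]]
```

```bash
cat >> h.py <<'E'
import json,os
def obs():
    from plant import r
    o=r.observe(); R=Ro.from_quat(o["ee_rot"],scalar_first=True).as_matrix()
    with open("states.jsonl","a") as f: f.write(json.dumps(dict(q=list(map(float,o["qpos"])),p=list(map(float,o["tool_pos"])),R=R.tolist()))+"\n")
    return o,R
def frame(z,y):
    z=np.array(z,float);z/=np.linalg.norm(z);y=np.array(y,float);y-=z*(y@z);y/=np.linalg.norm(y)
    return np.c_[np.cross(y,z),y,z]
def az(deg): a=np.radians(deg); return np.array([np.cos(a),np.sin(a),0.])
Z=np.array([0,0,1.])
def rows(p0,R0,wps,g):
    """wps: list of (pos,R,n). prints rows"""
    p,R=p0.copy(),R0.copy(); out=[]; tp,tR=p0,R0; path=[]
    for P1,R1,n in wps:
        P1=np.array(P1,float); rv=Ro.from_matrix(tR.T@R1).as_rotvec()
        for i in range(1,n+1):
            dp=tp+(P1-tp)*i/n; dR=tR@Ro.from_rotvec(rv*i/n).as_matrix()
            last=i==n
            s=R.T@(dp-p); w=np.degrees(Ro.from_matrix(R.T@dR).as_rotvec())
            s=np.round(s,4 if last else 3); w=np.round(w,1 if last else 0)
            if np.linalg.norm(s)>.0501 or np.linalg.norm(w)>8.6: print("!! row too big",np.linalg.norm(s),np.linalg.norm(w))
            out.append(" ".join(f"{v:g}" for v in [*s,*w,g]))
            p=p+R@s; R=R@Ro.from_rotvec(np.radians(w)).as_matrix(); path.append((p.copy(),R.copy()))
        tp,tR=P1,R1
    print(len(out),"rows:"); 
    for k in range(0,len(out),12): print("; ".join(out[k:k+12])); print()
    return path
def fitkin():
    S=[json.loads(l) for l in open("states.jsonl")]; A=[];b=[]
    for s in S:
        q=s["q"];p=np.array(s["p"]);zt=np.array(s["R"])[:,2]; e=az(np.degrees(q[0])); f=q[1]+q[2]
        # p - l zt = e*(a0+L1 sin q2 + a3 cos f + L2 sin f) + Z*(h+L1 cos q2 - a3 sin f + L2 cos f)
        A.append([1,np.sin(q[1]),np.sin(f),np.cos(f),0,zt@e]);b.append(p@e)
        A.append([0,np.cos(q[1]),np.cos(f),-np.sin(f),1,zt[2]]);b.append(p[2])
    x,res,rk,sv=np.linalg.lstsq(np.array(A),np.array(b),rcond=None)
    return x,rk,sv,np.abs(np.array(A)@x-b).max()
E
python3 - <<'E'
from h import *
o,R=obs()
rows(o["tool_pos"],R,[([.31,.20,.30],R,7),([.36,-.20,.30],frame([0,0,-1],az(135)),9)],-1)
E
```

```text
16 rows:
-0.031 -0.036 -0.01 0 0 0 -1; -0.031 -0.036 -0.01 0 0 0 -1; -0.032 -0.036 -0.01 0 0 0 -1; -0.031 -0.036 -0.009 0 0 0 -1; -0.031 -0.036 -0.01 0 0 0 -1; -0.031 -0.036 -0.01 0 0 0 -1; -0.0316 -0.0366 -0.01 0 0 0 -1; -0.021 -0.04 0 -0 -0 -7 -1; -0.016 -0.041 0 -0 -0 -8 -1; -0.01 -0.044 0 -0 -0 -7 -1; -0.005 -0.045 0 -0 -0 -7 -1; 0.001 -0.044 0 -0 -0 -8 -1

0.007 -0.045 0 -0 -0 -7 -1; 0.012 -0.043 0 -0 -0 -7 -1; 0.018 -0.041 0 -0 -0 -8 -1; 0.0229 -0.0382 0.0004 -0 -0.1 -6.8 -1
```

Run:
```python
from h import *
o,R=obs()
rows(o["tool_pos"],R,[([.31,.20,.30],frame([0,0,-1],az(10)),8),([.36,-.20,.30],frame([0,0,-1],az(-45)),9)],-1)
```

```text
17 rows:
-0.027 -0.032 -0.009 -0 0 7 -1; -0.031 -0.028 -0.008 -0 0 8 -1; -0.035 -0.023 -0.009 -0 0 7 -1; -0.037 -0.019 -0.008 -0 0 8 -1; -0.039 -0.014 -0.009 -0 0 7 -1; -0.041 -0.008 -0.009 -0 0 7 -1; -0.042 -0.004 -0.008 -0 0 8 -1; -0.0415 0.0019 -0.009 -0 0.1 7.2 -1; -0.045 -0.002 0 -0 -0 6 -1; -0.044 0.002 -0 -0 -0 6 -1; -0.045 0.007 -0 -0 -0 6 -1; -0.043 0.012 -0 -0 -0 6 -1

-0.042 0.016 -0 -0 -0 7 -1; -0.039 0.021 -0 -0 -0 6 -1; -0.037 0.026 -0 -0 -0 6 -1; -0.034 0.028 -0 -0 -0 6 -1; -0.0313 0.0328 -0.0003 -0.1 0 6 -1
```

Call:
move_arm(
  series="-0.027 -0.032 -0.009 0 0 7 -1; -0.031 -0.028 -0.008 0 0 8 -1; -0.035 -0.023 -0.009 0 0 7 -1; -0.037 -0.019 -0.008 0 0 8 -1; -0.039 -0.014 -0.009 0 0 7 -1; -0.041 -0.008 -0.009 0 0 7 -1; -0.042 -0.004 -0.008 0 0 8 -1; -0.0415 0.002 -0.009 0 0 7 -1; -0.045 -0.002 0 0 0 6 -1; -0.044 0.002 0 0 0 6 -1; -0.045 0.007 0 0 0 6 -1; -0.043 0.012 0 0 0 6 -1",
)

```text
clock: 1.3
tool_pos: [0.3325, 0.0206, 0.3003]
ee_rot: [0.0, 0.788, 0.615, 0.0]
contact_force: [0.7, 0.9, -0.7]
grip_width: 0.0852
```

Run:
```python
from h import *
o,R=obs(); print(o["tool_pos"],o["qpos"],fitkin())
```

```text
[0.33247095 0.0206487  0.30032811] [-7.80509655e-02 -1.51482999e-01  2.03940213e+00  3.64696062e-05
  1.25327227e+00  1.67612270e-01] (array([-0.01553004,  0.44068666,  0.38422234, -0.15003208, -0.07954056,
        0.07850875]), np.int32(4), array([3.44063273e+00, 2.45883279e+00, 3.34235879e-01, 6.68889285e-02,
       2.38480113e-16, 6.00589490e-18]), np.float64(2.7755575615628914e-16))
```

Call:
move_arm(
  series="-0.042 0.016 0 0 0 7 -1; -0.039 0.021 0 0 0 6 -1; -0.037 0.026 0 0 0 6 -1; -0.034 0.028 0 0 0 6 -1; -0.031 0.033 0 0 0 6 -1; 0 0 0 0 0 0 -1",
)

```text
clock: 1.9
tool_pos: [0.362, -0.2033, 0.2999]
ee_rot: [0.0, 0.925, 0.381, -0.0]
contact_force: [-0.0, 0.8, 0.7]
grip_width: 0.0851
```

Run:
```python
from h import *
o,R=obs(); print(o["tool_pos"],o["qpos"],fitkin())
h=az(45); b=np.radians(30)
T=frame(np.cos(b)*h-np.sin(b)*Z,az(-45)); print(T.round(2), "y az in", np.degrees(np.arctan2(R[1,1],R[0,1])))
rows(o["tool_pos"],R,[([.36,-.33,.20],T,8)],-1)
```

```text
[ 0.36200538 -0.20334042  0.29986636] [-6.23555623e-01  2.46244411e-02  1.87795824e+00 -7.55161918e-04
  1.23919867e+00  1.66752033e-01] (array([1.62738345e-15, 4.87300000e-01, 4.37800000e-01, 4.07000000e-02,
       2.58700000e-01, 2.64900000e-01]), np.int32(6), array([3.97924102e+00, 2.83461352e+00, 3.52578901e-01, 7.71324875e-02,
       1.85823025e-02, 3.17281345e-05]), np.float64(3.3306690738754696e-16))
[[ 0.35  0.71  0.61]
 [ 0.35 -0.71  0.61]
 [ 0.87  0.   -0.5 ]] y az in -45.26720486170546
8 rows:
-0.011 0.011 0.012 0 8 -0 -1; -0.013 0.011 0.011 0 7 -0 -1; -0.015 0.011 0.009 0 8 -0 -1; -0.015 0.011 0.007 0 7 -0 -1; -0.016 0.011 0.006 0 8 -0 -1; -0.017 0.011 0.003 0 7 -0 -1; -0.016 0.012 0 0 8 -0 -1; -0.0171 0.0106 -0.0011 0.2 7 -0.2 -1
```

```bash
cat >> h.py <<'E'
L1,L2,A3,H,LT=.4873,.4378,.0407,.2587,.2649
LIM=np.array([[-2.75,2.75],[-.79,2.1],[.01,2.65],[-1.57,4.71],[.07,3.14],[-2.87,2.87]])
def ik(p,R):
    w=np.array(p)-LT*R[:,2]; q1=np.arctan2(w[1],w[0]); r=np.hypot(w[0],w[1]); z=w[2]-H
    Dd=np.hypot(L2,A3); de=np.arctan2(A3,L2); d2=r*r+z*z
    c=(d2-L1*L1-Dd*Dd)/(2*L1*Dd)
    if abs(c)>1: return None
    g=np.arccos(c) # angle between links
    th=np.arctan2(r,z); q2=th-np.arctan2(Dd*np.sin(g),L1+Dd*np.cos(g)); f=q2+g-de; q3=f-q2
    B=Ro.from_euler("ZY",[q1,f]).as_matrix(); M=B.T@R@Ro.from_euler("z",-90,degrees=True).as_matrix()
    q5=np.arctan2(np.hypot(M[0,2],M[1,2]),M[2,2]); q4=np.arctan2(M[1,2],M[0,2]); q6=np.arctan2(M[2,1],-M[2,0])
    if q4<-1.57: q4+=2*np.pi
    return np.array([q1,q2,q3,q4,q5,q6])
def chk(path):
    pq=None
    for p,R in path:
        q=ik(p,R)
        if q is None: print("unreach",p); continue
        bad=(q<LIM[:,0])|(q>LIM[:,1]); 
        f=np.degrees(q).round(0); j="" if pq is None else "dmax %.0f"%np.degrees(np.abs(q-pq).max())
        print(p.round(3),f.astype(int),"BAD" if bad.any() else "",j); pq=q
def standR(azd,beta,s):  # tool pointing azd, beta below horizontal; s=-1: tool x up
    b=np.radians(beta);h=az(azd); return frame(np.cos(b)*h-np.sin(b)*Z, s*np.cross(Z,h))
def lieR(a_az,beta,s):   # matching pose with roller axis lying, foot->top az a_az
    b=np.radians(beta);a=az(a_az); return frame(-np.cos(b)*Z-np.sin(b)*a, s*np.cross(Z,a))
GD=.0187
E
python3 - <<'E'
from h import *
S=[json.loads(l) for l in open("states.jsonl")]
for s in S: print(np.abs(ik(s["p"],np.array(s["R"]))-s["q"]).max())
# consistency: stand->lie is rotation about y
print((lieR(45,30,1).T@standR(45,30,1)).round(2), (standR(45,30,1).T@Z).round(2),(lieR(45,30,1).T@az(45)).round(2))
np.set_printoptions(suppress=True,linewidth=150)
for beta in (25,35):
  for s in (1,-1):
    print("beta",beta,"s",s)
    for nm,xy,a in (("A",(.629,.2015),79.7),("B",(.542,.169),82.7),("C",(.428,.167),80),("D",(.443,-.365),181),("cradle",(.446,-.0777),81.5)):
        R=lieR(a,beta,s); q=ik(np.array([*xy,.024 if nm!="cradle" else .042])+R[:,2]*GD,R); print(nm,np.degrees(q).round(0),((q<LIM[:,0])|(q>LIM[:,1])).any())
    for nm,xy in (("fit",(.4525,-.243)),("p0",(.6315,.01)),("p1",(.6305,-.09)),("p2",(.63,-.19)),("p3",(.629,-.29))):
      for a in (20,45,60,80):
        R=standR(a,beta,s); q=ik(np.array([*xy,.078])+R[:,2]*GD,R); print(nm,a,np.degrees(q).round(0),((q<LIM[:,0])|(q>LIM[:,1])).any())
E
```

```text
0.08464781739401528
0.08464781739401528
0.140113899159157
0.11220909175271954
[[ 0. -0. -1.]
 [-0.  1.  0.]
 [ 1. -0.  0.]] [-0.87  0.   -0.5 ] [-0.87 -0.   -0.5 ]
beta 25 s 1
A [  25.   54.   74.  -22.   69. -134.] False
B [  26.   46.   91.  -24.   59. -131.] False
C [  31.   40.  106.  -23.   53. -122.] False
D [-47.  38. 110.  53.  23.  -6.] False
cradle [   3.   34.  115.  -38.   43. -138.] False
fit 20 [-53.  43. 123. 100.  62. 106.] False
fit 45 [-54.  46. 109.  71.  71. 116.] False
fit 60 [-52.  49. 101.  59.  79. 119.] False
fit 80 [-48.  53.  90.  45.  90. 119.] False
p0 20 [ -9.  44. 119. 145.  50. 101.] False
p0 45 [-17.  46. 109. 104.  56. 116.] False
p0 60 [-19.  49. 101.  86.  63. 124.] False
p0 80 [-19.  53.  89.  67.  76. 129.] False
p1 20 [-22.  44. 116. 129.  51. 107.] False
p1 45 [-28.  48. 104.  92.  60. 122.] False
p1 60 [-29.  51.  95.  76.  69. 127.] False
p1 80 [-28.  56.  82.  61.  83. 130.] False
p2 20 [-32.  46. 109. 114.  52. 115.] False
p2 45 [-36.  51.  96.  82.  65. 128.] False
p2 60 [-36.  54.  86.  69.  75. 131.] False
p2 80 [-35.  60.  72.  55.  90.
[... 2816 characters left out ...]
20 [ -8.  39. 117. 139.  35. -71.] False
p0 45 [-15.  42. 108.  96.  46. -53.] False
p0 60 [-17.  45. 101.  78.  55. -48.] False
p0 80 [-18.  49.  90.  61.  69. -46.] False
p1 20 [-20.  40. 114. 121.  38. -63.] False
p1 45 [-25.  44. 103.  84.  51. -49.] False
p1 60 [-27.  47.  95.  69.  61. -46.] False
p1 80 [-26.  52.  84.  54.  75. -46.] False
p2 20 [-30.  42. 108. 105.  41. -54.] False
p2 45 [-34.  47.  96.  74.  57. -44.] False
p2 60 [-35.  50.  87.  62.  68. -43.] False
p2 80 [-33.  56.  75.  49.  83. -45.] False
p3 20 [-39.  46.  99.  91.  45. -45.] False
p3 45 [-42.  51.  85.  66.  63. -40.] False
p3 60 [-41.  55.  76.  56.  75. -40.] False
p3 80 [-39.  61.  62.  46.  91. -43.] False
```

Run:
```python
from h import *
S=[json.loads(l) for l in open("states.jsonl")]
for s in S: print(np.round(ik(s["p"],np.array(s["R"]))-s["q"],3), np.round(s["q"],3))
print(fitkin())
```

```text
[ 0.085  0.004 -0.005  0.     0.002  0.085] [ 1.122  0.351  1.652 -0.     1.139 -0.085]
[ 0.085  0.004 -0.005  0.     0.002  0.085] [ 1.122  0.351  1.652 -0.     1.139 -0.085]
[ 0.14   0.007 -0.006 -0.    -0.001  0.14 ] [-0.078 -0.151  2.039  0.     1.253  0.168]
[ 0.112  0.005 -0.005  0.     0.     0.112] [-6.240e-01  2.500e-02  1.878e+00 -1.000e-03  1.239e+00  1.670e-01]
(array([1.62738345e-15, 4.87300000e-01, 4.37800000e-01, 4.07000000e-02,
       2.58700000e-01, 2.64900000e-01]), np.int32(6), array([3.97924102e+00, 2.83461352e+00, 3.52578901e-01, 7.71324875e-02,
       1.85823025e-02, 3.17281345e-05]), np.float64(3.3306690738754696e-16))
```

Run:
```python
s=open("h.py").read()
s=s.replace("q1=np.arctan2(w[1],w[0]); r=np.hypot(w[0],w[1]); z=w[2]-H","rr=np.hypot(w[0],w[1]); q1=np.arctan2(w[1],w[0])-np.arcsin(.0465/rr); r=np.sqrt(rr*rr-.0465**2); z=w[2]-H")
open("h.py","w").write(s)
from h import *
S=[json.loads(l) for l in open("states.jsonl")]
for s in S: print(np.round(ik(s["p"],np.array(s["R"]))-s["q"],4))
o,R=obs(); p=o["tool_pos"]
R1=standR(45,30,-1)
g=np.array([.4525,-.243,.072]); tgt=g+GD*R1[:,2]; pre=tgt-.12*R1[:,2]
P=rows(p,R,[([.36,-.33,.22],R1,8),(pre,R1,3)],-1)
print(R1.round(2),tgt,pre)
chk([(p,R)]+P)
```

```text
[ 0. -0.  0.  0.  0. -0.]
[ 0. -0.  0.  0.  0. -0.]
[-0. -0. -0.  0.  0. -0.]
[-0. -0. -0.  0.  0. -0.]
11 rows:
-0.011 0.011 0.01 0 8 -0 -1; -0.013 0.011 0.008 0 7 -0 -1; -0.013 0.011 0.007 0 8 -0 -1; -0.015 0.011 0.005 0 7 -0 -1; -0.015 0.011 0.003 0 8 -0 -1; -0.015 0.011 0.001 0 7 -0 -1; -0.015 0.012 -0.001 0 8 -0 -1; -0.0144 0.0106 -0.0031 0.2 7 -0.2 -1; -0.022 0.001 0.028 0 0 0 -1; -0.021 0.002 0.027 0 0 0 -1; -0.0216 0.0008 0.0276 0 0 0.1 -1

[[ 0.35  0.71  0.61]
 [ 0.35 -0.71  0.61]
 [ 0.87 -0.   -0.5 ]] [ 0.46395136 -0.23154864  0.06265   ] [ 0.39046667 -0.30503333  0.12265   ]
[ 0.362 -0.203  0.3  ] [-36   1 108   0  71  10]  
[ 0.362 -0.219  0.29 ] [-43   2 109   9  69   0]  dmax 10
[ 0.361 -0.235  0.28 ] [-48   4 109  16  69  -9]  dmax 9
[ 0.361 -0.25   0.27 ] [-54   6 110  24  70 -19]  dmax 10
[ 0.361 -0.267  0.26 ] [-59  10 109  31  71 -27]  dmax 8
[ 0.36  -0.282  0.249] [-64  14 109  37  75 -35]  dmax 8
[ 0.36  -0.298  0.239] [-68  19 108  42  78 -41]  dmax 6
[ 0.36  -0.315  0.23 ] [-71  24 106  47  83 -46]  dmax 5
[ 0.36 -0.33  0.22] [-73  29 104  50  87 -50]  dmax 5
[ 0.37  -0.321  0.187] [-72  32 106  51  84 -53]  dmax 3
[ 0.381 -0.314  0.155] [-70  35 106  52  81 -55]  dmax 3
[ 0.39  -0.305  0.123] [-69  39 107  54  78 -58]  dmax 3
```

Call:
move_arm(
  series="-0.011 0.011 0.01 0 8 0 -1; -0.013 0.011 0.008 0 7 0 -1; -0.013 0.011 0.007 0 8 0 -1; -0.015 0.011 0.005 0 7 0 -1; -0.015 0.011 0.003 0 8 0 -1; -0.015 0.011 0.001 0 7 0 -1; -0.015 0.012 -0.001 0 8 0 -1; -0.0144 0.0106 -0.003 0 7 0 -1; -0.022 0.001 0.028 0 0 0 -1; -0.021 0.002 0.027 0 0 0 -1; -0.021 0.001 0.027 0 0 0 -1; 0 0 0 0 0 0 -1",
)

```text
clock: 3.1
tool_pos: [0.3914, -0.2986, 0.1213]
ee_rot: [-0.195, 0.799, 0.332, 0.461]
contact_force: [0.6, -1.1, 0.7]
grip_width: 0.0856
```

Run:
```python
from h import *
o,R=obs(); p=o["tool_pos"]; print(p,o["contact_force"])
R1=standR(45,30,-1)
g=np.array([.4525,-.243,.072]); tgt=g+GD*R1[:,2]
P=rows(p,R,[(tgt,R1,4)],-1)
c=snap("scene",1);crop(c,"pics/c5.png",260,250,220,170,3.6)
```

```text
[ 0.39136343 -0.29856095  0.12128007] [ 0.56148662 -1.07600254  0.693047  ]
4 rows:
-0 0.001 0.029 -0 -0 -0 -1; -0.001 0.001 0.028 -0 -0 -0 -1; -0 0.002 0.029 -0 -0 -0 -1; -0.0007 0.0008 0.0288 -0.4 -0.1 -0.2 -1
```

Call:
move_arm(
  series="0 0.001 0.029 0 0 0 -1; -0.001 0.001 0.028 0 0 0 -1; 0 0.002 0.029 0 0 0 -1; -0.001 0.001 0.028 0 0 0 -1; 0 0 0 0 0 0 -1; 0 0 0 0 0 0 0.2; 0 0 0 0 0 0 1; 0 0 0 0 0 0 1; 0 0 0 0 0 0 1; 0 0 0 0 0 0 1; 0 0 0 0 0 0 1; 0 0 0 0 0 0 1",
)

```text
clock: 4.35
tool_pos: [0.4637, -0.2358, 0.0658]
ee_rot: [-0.192, 0.799, 0.332, 0.462]
contact_force: [-3.3, 0.1, 7.1]
grip_width: 0.0303
```

Run:
```python
from h import *
o,R=obs(); print(o["tool_pos"],o["grip_width"],o["contact_force"],(o["tool_pos"]-GD*R[:,2]))
```

```text
[ 0.4637463  -0.23584702  0.06581745] 0.03030066139004557 [-3.26348989  0.08824602  7.08875721] [ 0.45231306 -0.24732992  0.07515095]
```

Call:
move_arm(
  series="0.017 0 -0.01 0 0 0 1; 0.026 0 -0.015 0 0 0 1; 0.026 0 -0.015 0 0 0 1; 0.026 0 -0.015 0 0 0 1; 0 0 0 0 0 0 1; 0 0 0 0 0 0 1",
)

```text
clock: 4.95
tool_pos: [0.4635, -0.2357, 0.1745]
ee_rot: [-0.192, 0.8, 0.333, 0.461]
contact_force: [-0.7, 0.1, -3.2]
grip_width: 0.0302
```

Run:
```python
from h import *
o,R=obs(); p=o["tool_pos"];print(p,o["grip_width"],o["contact_force"],o["ft_torque"],(p-GD*R[:,2]),np.degrees(Ro.from_matrix(standR(45,30,-1).T@R).as_rotvec()))
c=snap("scene",2);crop(c,"pics/c6.png",260,200,220,170,3.6)
c=snap("top",2);crop(c,"pics/c7.png",340,180,200,150,4)
```

```text
[ 0.46347938 -0.23569094  0.17446828] 0.030161957360195543 [-0.74068991  0.14598588 -3.23786921] [-0.64042614  0.5755921  -0.01744809] [ 0.45206002 -0.2471604   0.18383523] [ 0.1086003  -0.05994656 -0.1036344 ]
```

Run:
```python
from h import *
c=load("top2.npz");W=cloud(c)
m=(np.hypot(W[...,0]-.455,W[...,1]+.245)<.045)
for lo,hi in((.235,.26),(.205,.222),(.222,.235)):
    P=W[m&(W[...,2]>lo)&(W[...,2]<hi)]; print(lo,len(P),P.mean(0).round(4),P.max(0).round(4),P.min(0).round(4))
```

```text
0.235 55 [ 0.4573 -0.2435  0.2449] [ 0.4631 -0.2374  0.2496] [ 0.4515 -0.2502  0.2371]
0.205 500 [ 0.4494 -0.2513  0.2155] [ 0.4775 -0.2235  0.222 ] [ 0.4105 -0.2895  0.205 ]
0.222 35 [ 0.4488 -0.2578  0.2268] [ 0.4618 -0.2287  0.2349] [ 0.4353 -0.2879  0.222 ]
```

```bash
cat >> h.py <<'E'
def tcp_for(C,R,rel): return np.array(C)-R@np.array(rel)
E
python3 - <<'E'
from h import *
o,R=obs(); p=o["tool_pos"]
rel=[-.0029,0,-.0113]
print("now C",p+R@rel)
R1=lieR(81.4,30,-1); C=np.array([.4473,-.0789,.0405])
hi=tcp_for(C+[0,0,.10],R1,rel); lo=tcp_for(C+[0,0,.006],R1,rel); ang=np.degrees(np.linalg.norm(Ro.from_matrix(R.T@R1).as_rotvec())); print(ang)
P=rows(p,R,[(hi+[0,0,.05],R1,13),(hi,R1,2)],1); chk([(p,R)]+P)
E
```

```text
now C [ 0.45541029 -0.24327884  0.17673731]
95.57710246730134
15 rows:
0.004 -0.009 0.006 1 -7 -3 1; 0.005 -0.009 0.006 1 -6 -3 1; 0.007 -0.009 0.005 0 -7 -3 1; 0.007 -0.008 0.005 1 -7 -3 1; 0.009 -0.007 0.004 1 -6 -3 1; 0.009 -0.007 0.003 1 -7 -3 1; 0.009 -0.007 0.002 1 -7 -3 1; 0.01 -0.006 0 0 -6 -3 1; 0.011 -0.005 0 1 -7 -3 1; 0.011 -0.005 -0.001 1 -7 -3 1; 0.01 -0.005 -0.003 1 -6 -3 1; 0.011 -0.004 -0.004 1 -7 -3 1

0.01 -0.0032 -0.0048 0.5 -6.7 -2.7 1; 0.013 -0 0.022 -0 -0 -0 1; 0.012 -0 0.0213 -0 -0 -0 1

[ 0.463 -0.235  0.174] [-58  32 110  61  75 -51]  
[ 0.462 -0.224  0.174] [-55  28 110  56  70 -49]  dmax 5
[ 0.461 -0.212  0.174] [-53  25 111  52  66 -46]  dmax 4
[ 0.459 -0.2    0.175] [-49  22 112  47  61 -43]  dmax 5
[ 0.458 -0.188  0.175] [-45  19 113  41  56 -38]  dmax 6
[ 0.458 -0.176  0.176] [-41  17 113  34  53 -33]  dmax 7
[ 0.456 -0.164  0.176] [-36  15 113  26  50 -25]  dmax 9
[ 0.454 -0.153  0.176] [-31  14 113  16  48 -17]  dmax 10
[ 0.453 -0.141  0.177] [-26  13 114   7  46  -9]  dmax 9
[ 0.452 -0.129  0.178] [-20  13 113  -3  47   1]  dmax 11
[ 0.451 -0.117  0.178] [-15  14 113 -13  49  10]  dmax 10
[ 0.449 -0.106  0.178] [-10  15 112 -21  52  17]  dmax 8
[ 0.448 -0.094  0.179] [ -5  17 112 -28  56  24]  dmax 8
[ 0.447 -0.082  0.179] [  0  19 111 -35  60  29]  dmax 6
[ 0.447 -0.082  0.154] [  0  21 112 -36  57  31]  dmax 3
[ 0.447 -0.082  0.129] [  0  24 113 -37  55  34]  dmax 3
```

Call:
move_arm(
  series="0.004 -0.009 0.006 1 -7 -3 1; 0.005 -0.009 0.006 1 -6 -3 1; 0.007 -0.009 0.005 0 -7 -3 1; 0.007 -0.008 0.005 1 -7 -3 1; 0.009 -0.007 0.004 1 -6 -3 1; 0.009 -0.007 0.003 1 -7 -3 1; 0.009 -0.007 0.002 1 -7 -3 1; 0.01 -0.006 0 0 -6 -3 1; 0.011 -0.005 0 1 -7 -3 1; 0.011 -0.005 -0.001 1 -7 -3 1; 0.01 -0.005 -0.003 1 -6 -3 1; 0.011 -0.004 -0.004 1 -7 -3 1",
)

```text
clock: 6.25
tool_pos: [0.4478, -0.0933, 0.1792]
ee_rot: [0.141, 0.756, 0.622, -0.148]
contact_force: [-0.3, 0.1, -4.0]
grip_width: 0.0303
```

Call:
move_arm(
  series="0.01 -0.003 -0.005 0.5 -6.5 -2.5 1; 0 0 0 0 0 0 1; 0 0 0 0 0 0 1",
)

```text
clock: 6.55
tool_pos: [0.447, -0.0816, 0.1791]
ee_rot: [0.167, 0.734, 0.629, -0.195]
contact_force: [-0.3, -0.3, -2.4]
grip_width: 0.0303
```

Run:
```python
from h import *
o,R=obs(); p=o["tool_pos"]
rel=[-.0029,0,-.0113]
print(p,o["grip_width"],o["contact_force"])
R1=lieR(81.4,30,-1); C=np.array([.4473,-.0789,.0405])
hi=tcp_for(C+[0,0,.05],R1,rel)
P=rows(p,R,[(hi,R1,5)],1); 
c=snap("scene",3);crop(c,"pics/c8.png",220,150,220,170,3.6)
c=snap("top",3);crop(c,"pics/c9.png",260,180,200,150,4)
```

```text
[ 0.44696273 -0.08162904  0.17907222] 0.03032711398710965 [-0.27048639 -0.27209897 -2.37206156]
5 rows:
0.01 -0 0.017 -0 -0 -0 1; 0.01 -0 0.018 -0 -0 -0 1; 0.009 -0 0.017 -0 -0 -0 1; 0.01 -0 0.017 -0 -0 -0 1; 0.0101 -0.0001 0.0179 -0.1 -0.3 -0.1 1
```

Run:
```python
from h import *
o,R=obs(); p=o["tool_pos"]
rel=[-.0029,0,-.0113]; C=p+R@rel; print("C",C.round(4))
c=load("top3.npz");W=cloud(c); a=az(81.4); n=az(-8.6)
D_=W-C; t=D_@a; q=D_@n
for lo,hi in((-.067,-.06),(-.06,-.053),(-.053,-.046),(-.030,-.022),(-.022,-.012)):
    m=(t>lo)&(t<hi)&(abs(q)<.03)&(W[...,2]>.1); P=W[m]; print(lo,m.sum(),"ztop",np.percentile(P[:,2],95).round(4),"qmid",((q[m].max()+q[m].min())/2).round(4),q[m].max()-q[m].min())
m=(abs(q)<.012)&(W[...,2]>.1)&(t<-.03); print("foot end t",t[m].min())
```

```text
C [ 0.4475 -0.0797  0.1912]
-0.067 49 ztop 0.2028 qmid -0.0015 0.023040397806276335
-0.06 48 ztop 0.2031 qmid -0.001 0.02219438727463452
-0.053 49 ztop 0.2025 qmid -0.0006 0.023318166173694106
-0.03 73 ztop 0.2073 qmid -0.0008 0.030124974869046715
-0.022 93 ztop 0.2068 qmid 0.0004 0.031843792821888546
foot end t -0.06950636190386801
```

Call:
move_arm(
  series="0.01 0 0.017 0 0 0 1; 0.01 0 0.018 0 0 0 1; 0.009 0 0.017 0 0 0 1; 0.01 0 0.017 0 0 0 1; 0.01 0 0.018 0 0 0 1; 0.01 0 0.0173 0 0 0 1; 0.006 0 0.0104 0 0 0 1; 0 0 0 0 0 0 1; 0 0 0 0 0 0 1",
)

```text
clock: 7.55
tool_pos: [0.4479, -0.0834, 0.0491]
ee_rot: [0.168, 0.734, 0.628, -0.194]
contact_force: [-0.0, 0.3, -3.4]
grip_width: 0.0305
```

Run:
```python
from h import *
o,R=obs(); p=o["tool_pos"]
rel=[-.0029,0,-.0113]
print(p,o["grip_width"],o["contact_force"],p+R@rel)
R1=lieR(81.4,30,-1); C=np.array([.4473,-.0789,.0405])
P=rows(p,R,[(tcp_for(C+[0,0,.008],R1,rel),R1,2),(tcp_for(C,R1,rel),R1,2)],1); 
c=snap("scene",4);crop(c,"pics/c10.png",220,200,220,170,3.6)
```

```text
[ 0.44792572 -0.08337168  0.04914218] 0.03054956709954592 [-0.02959894  0.25431144 -3.41640953] [ 0.44836416 -0.080304    0.06038927]
4 rows:
0.003 -0.001 0.005 0 -0 -0 1; 0.0039 -0.0003 0.0047 0 -0.2 -0.3 1; 0.002 -0 0.003 0 -0 -0 1; 0.002 -0 0.0039 0 -0 -0 1
```

Call:
move_arm(
  series="0.003 -0.001 0.005 0 0 0 1; 0.004 0 0.005 0 0 0 1; 0.002 0 0.003 0 0 0 1; 0.002 0 0.004 0 0 0 1; 0 0 0 0 0 0 1; 0 0 0 0 0 0 1",
)

```text
clock: 8.2
tool_pos: [0.4459, -0.0819, 0.0293]
ee_rot: [0.169, 0.734, 0.628, -0.196]
contact_force: [-9.6, 6.2, 20.0]
grip_width: 0.0302
```

Run:
```python
from h import *
o,R=obs(); p=o["tool_pos"]
print(p,o["grip_width"],o["contact_force"],p+R@[-.0029,0,-.0113])
```

```text
[ 0.44593048 -0.08191074  0.02934619] 0.030231766299666087 [-9.62791628  6.17299112 20.01640807] [ 0.44639778 -0.07881271  0.0405838 ]
```

Call:
move_arm(
  series="0 0 0 0 0 0 0; 0 0 0 0 0 0 0; 0 0 0 0 0 0 -0.4; 0 0 0 0 0 0 -0.4; 0 0 0 0 0 0 -0.4; 0 0 0 0 0 0 -0.4; 0 0 -0.02 0 0 0 -0.4; 0 0 -0.04 0 0 0 -0.4; 0 0 -0.04 0 0 0 -1; 0 0 0 0 0 0 -1",
)

```text
clock: 9.2
tool_pos: [0.4566, -0.0309, 0.1186]
ee_rot: [0.17, 0.734, 0.629, -0.191]
contact_force: [1.0, -0.2, 0.2]
grip_width: 0.0848
```

Run:
```python
from h import *
o,R=obs(); p=o["tool_pos"]
print(p,o["grip_width"],o["contact_force"])
c=snap("scene",5);crop(c,"pics/c11.png",220,200,220,170,3.6)
W=cloud(c); print(lying(c,W,np.array([.446,-.079]),zmin=.03))
# C pick
R1=lieR(80,30,-1); C=np.array([.428,.167,.019]);
```

```text
[ 0.45663526 -0.03086598  0.11860941] 0.084822218260568 [ 1.03080538 -0.24111184  0.21641767]
(array([ 0.44563446, -0.07729285]), array([0.15855311, 0.9873505 ], dtype=float32), [np.float32(46.790733), np.float32(138.62042)], 938)
```

```bash
cat > pick.py <<'E'
from h import *
import sys
REL=[0,0,-.0117]
def pick(xy,a,n1,beta=30,s=-1,back=.08,up=0):
    o,R=obs(); p=o["tool_pos"]; print(p,o["grip_width"],o["contact_force"])
    R1=lieR(a,beta,s); t=tcp_for([*xy,.019],R1,REL); pre=t-back*R1[:,2]
    P=rows(p,R,[(pre+[0,0,up],R1,n1),(t,R1,3)],-1); chk([(p,R)]+P)
E
python3 - <<'E'
from pick import *
pick((.4297,.1668),80,6,back=.1)
E
```

```text
[ 0.45548588 -0.03180116  0.11666897] 0.0849467724406897 [-1.0411495   0.69780045 -0.33349507]
9 rows:
0.036 -0.009 -0.017 0 -0 0 -1; 0.036 -0.009 -0.016 0 -0 0 -1; 0.036 -0.009 -0.017 0 -0 0 -1; 0.036 -0.01 -0.016 1 -0 1 -1; 0.036 -0.01 -0.017 -0 -0 -0 -1; 0.0353 -0.0096 -0.016 -0 -0.3 -0.1 -1; 0 -0 0.033 -0 0 -0 -1; 0 -0 0.034 -0 0 -0 -1; 0.0001 -0 0.033 -0 0 -0 -1

[ 0.455 -0.032  0.117] [  6  26 111 -35  56  39]  
[0.453 0.009 0.113] [ 11  27 110 -34  58  42]  dmax 5
[0.45  0.049 0.109] [ 16  28 109 -32  60  45]  dmax 5
[0.447 0.089 0.106] [ 20  30 107 -30  62  47]  dmax 4
[0.443 0.13  0.102] [ 24  32 104 -27  65  50]  dmax 4
[0.44  0.171 0.099] [ 28  33 101 -25  67  53]  dmax 4
[0.437 0.21  0.096] [ 32  35  98 -23  69  55]  dmax 4
[0.435 0.194 0.067] [ 31  37 100 -25  65  56]  dmax 4
[0.432 0.177 0.038] [ 29  39 103 -26  61  57]  dmax 4
[0.429 0.161 0.009] [ 28  42 104 -28  57  58]  dmax 4
```

Call:
move_arm(
  series="0.036 -0.009 -0.017 0 0 0 -1; 0.036 -0.009 -0.016 0 0 0 -1; 0.036 -0.009 -0.017 0 0 0 -1; 0.036 -0.01 -0.016 1 0 1 -1; 0.036 -0.01 -0.017 0 0 0 -1; 0.035 -0.0095 -0.016 0 0 0 -1; 0 0 0.033 0 0 0 -1; 0 0 0 0 0 0 -1; 0 0 0 0 0 0 -1",
)

```text
clock: 10.15
tool_pos: [0.4331, 0.1921, 0.065]
ee_rot: [0.164, 0.741, 0.62, -0.2]
contact_force: [0.1, 0.1, 1.1]
grip_width: 0.0857
```

Run:
```python
from pick import *
pick((.4297,.1668),80,1,back=.04)
c=snap("scene",6);crop(c,"pics/c12.png",150,150,220,170,3.6)
```

```text
[0.43313995 0.19210674 0.06504259] 0.08567015826168527 [0.13987646 0.06941583 1.12050542]
4 rows:
0.0009 0.0012 0.0243 -0.4 -0.1 -0.1 -1; -0 -0 0.013 0 0 0 -1; 0 -0 0.014 0 0 0 -1; 0 -0 0.013 0 0 0 -1

[0.433 0.192 0.065] [ 30  37 101 -25  65  56]  
[0.432 0.181 0.044] [ 30  39 102 -26  62  57]  dmax 3
[0.431 0.174 0.032] [ 29  40 103 -27  60  57]  dmax 2
[0.43  0.167 0.02 ] [ 28  41 104 -27  59  58]  dmax 2
[0.429 0.161 0.009] [ 28  42 104 -28  57  58]  dmax 2
```

Run:
```python
from h import *
for n,s in(("top0",0),("scene0",0)):
    c=load(n+".npz");W=cloud(c)
    P=W[(np.hypot(W[...,0]-.34,W[...,1]-.12)<.05)&(W[...,2]>.01)]; print(P.min(0),P.max(0))
```

```text
[0.33373844 0.10607607 0.01079588] [0.3576341  0.13058495 0.09677349]
[0.33014764 0.10621172 0.01022083] [0.35493543 0.13369348 0.09653006]
```

Call:
move_arm(
  series="0.001 0.001 0.024 0 0 0 -1; 0 0 0.013 0 0 0 -1; 0 0 0.014 0 0 0 -1; 0 0 0.013 0 0 0 -1; 0 0 0 0 0 0 -1; 0 0 0 0 0 0 0.1; 0 0 0 0 0 0 0.6; 0 0 0 0 0 0 1; 0 0 0 0 0 0 1; 0 0 0 0 0 0 1; 0 0 0 0 0 0 1; 0 0 0 0 0 0 1",
)

```text
clock: 11.4
tool_pos: [0.4292, 0.1629, 0.01]
ee_rot: [0.164, 0.741, 0.62, -0.198]
contact_force: [-0.7, 2.7, 5.6]
grip_width: 0.0301
```

```bash
cat > place.py <<'E'
from h import *
def st():
    o,R=obs(); p=o["tool_pos"]; print("tcp",p.round(4),"w",round(float(o["grip_width"]),4),"F",o["contact_force"].round(1),"t",o["clock"]); return p,R
def place(pad,azd,rel,n1,beta=30,s=-1,z=.0785,up=.06,mid=None,n0=0):
    p,R=st(); R1=standR(azd,beta,s); t=tcp_for([*pad,z],R1,rel)
    print("ang",np.degrees(np.linalg.norm(Ro.from_matrix(R.T@R1).as_rotvec())), "C now",p+R@rel)
    w=[]
    if mid is not None: w.append((mid,R,n0))
    w.append((t+[0,0,up],R1,n1))
    P=rows(p,R,w,1); chk([(p,R)]+P)
E
python3 - <<'E'
from place import *
p,R=st(); G=np.array([.4297,.1668,.019]); print("rel tool", R.T@(G-p), np.degrees(np.arctan2(R[1,0],R[0,0])))
place((.633,.008),50,[0,0,-.0117],14,mid=p+[0,0,.1],n0=3)
E
```

```text
tcp [0.4292 0.1629 0.01  ] w 0.0301 F [-0.7  2.7  5.6] t 11.4
rel tool [-0.00101207 -0.00018083 -0.00973818] 79.90239538866345
tcp [0.4292 0.1629 0.01  ] w 0.0301 F [-0.7  2.7  5.6] t 11.4
ang 93.62802859641185 C now [0.43020842 0.16859118 0.02019954]
17 rows:
-0.017 -0 -0.029 0 0 0 1; -0.016 -0 -0.029 0 0 0 1; -0.0167 -0.0003 -0.0288 0 0 0 1; -0.007 0.017 0.002 -1 6 2 1; -0.008 0.017 0.002 -0 6 3 1; -0.006 0.017 0.001 -1 7 2 1; -0.006 0.017 0.001 -0 6 2 1; -0.005 0.018 0 -1 6 2 1; -0.005 0.018 0 -1 7 3 1; -0.004 0.018 -0 -0 6 2 1; -0.003 0.018 -0.001 -1 6 2 1; -0.003 0.018 -0 -1 6 2 1

-0.001 0.018 -0.001 -0 7 3 1; -0.001 0.019 -0 -1 6 2 1; 0 0.018 -0.001 -1 6 2 1; 0.001 0.018 0 -0 6 3 1; 0.0014 0.0188 0.0003 -0.8 6.6 1.9 1

[0.429 0.163 0.01 ] [ 28  41 104 -28  57  58]  
[0.429 0.163 0.044] [ 28  38 104 -27  60  56]  dmax 4
[0.429 0.163 0.077] [ 28  34 104 -26  64  54]  dmax 3
[0.429 0.163 0.11 ] [ 28  31 103 -25  67  52]  dmax 3
[0.445 0.153 0.112] [ 24  29 105 -23  62  50]  dmax 6
[0.46  0.142 0.114] [ 20  27 106 -19  57  47]  dmax 5
[0.475 0.132 0.115] [ 16  25 107 -14  51  42]  dmax 6
[0.489 0.121 0.117] [ 12  24 108  -8  47  36]  dmax 6
[0.505 0.111 0.118] [  8  23 109  -1  42  29]  dmax 7
[0.52 0.1  0.12] [  3  23 110   9  38  19]  dmax 10
[0.535 0.089 0.121] [ -1  23 110  20  37   8]  dmax 11
[0.55  0.079 0.123] [ -5  24 111  31  36  -3]  dmax 11
[0.564 0.068 0.124] [ -9  25 111  43  36 -15]  dmax 12
[0.579 0.058 0.126] [-13  27 111  55  39 -25]  dmax 12
[0.595 0.047 0.127] [-16  29 110  64  42 -34]  dmax 9
[0.609 0.037 0.129] [-19  31 110  72  46 -40]  dmax 8
[0.624 0.027 0.131] [-21  34 109  78  51 -44]  dmax 6
[0.639 0.016 0.133] [-23  37 107  84  56 -48]  dmax 6
```

Run:
```python
from place import *
p,R=st()
place((.633,.008),50,[-.001,0,-.0097],14,mid=p+[0,0,.13],n0=4,up=.07)
```

```text
tcp [0.4292 0.1629 0.01  ] w 0.0301 F [-0.7  2.7  5.6] t 11.4
tcp [0.4292 0.1629 0.01  ] w 0.0301 F [-0.7  2.7  5.6] t 11.4
ang 93.62802859641185 C now [0.42987638 0.1667597  0.01896041]
18 rows:
-0.016 -0 -0.028 0 0 0 1; -0.016 -0 -0.028 0 0 0 1; -0.016 -0 -0.029 0 0 0 1; -0.0166 -0.0003 -0.0278 0 0 0 1; -0.007 0.017 0.004 -1 6 2 1; -0.007 0.016 0.003 -0 6 3 1; -0.006 0.017 0.002 -1 7 2 1; -0.005 0.018 0.002 -0 6 2 1; -0.006 0.017 0.002 -1 6 2 1; -0.005 0.018 0.001 -1 7 3 1; -0.004 0.018 0.001 -0 6 2 1; -0.003 0.018 0.001 -1 6 2 1

-0.003 0.018 0 -1 6 2 1; -0.002 0.018 0.001 -0 7 3 1; -0.002 0.018 0 -1 6 2 1; -0.001 0.018 0.001 -1 6 2 1; -0 0.019 0 -0 6 3 1; 0.0005 0.0181 0.0012 -0.8 6.6 1.9 1

[0.429 0.163 0.01 ] [ 28  41 104 -28  57  58]  
[0.429 0.163 0.042] [ 28  38 104 -27  60  56]  dmax 3
[0.429 0.163 0.075] [ 28  35 104 -26  64  54]  dmax 3
[0.429 0.163 0.108] [ 28  32 103 -25  67  52]  dmax 3
[0.429 0.163 0.14 ] [ 28  28 102 -24  70  51]  dmax 3
[0.444 0.152 0.14 ] [ 24  26 104 -22  65  48]  dmax 6
[0.459 0.141 0.141] [ 20  25 105 -19  60  46]  dmax 5
[0.474 0.131 0.141] [ 16  23 107 -14  54  41]  dmax 6
[0.489 0.121 0.142] [ 12  22 107  -8  50  35]  dmax 6
[0.504 0.11  0.141] [  8  21 108  -1  45  28]  dmax 7
[0.519 0.099 0.142] [  3  21 110   8  41  20]  dmax 10
[0.534 0.088 0.142] [ -1  21 110  19  39  10]  dmax 10
[0.549 0.078 0.142] [ -5  22 110  30  38  -1]  dmax 11
[0.564 0.068 0.143] [ -9  23 111  41  38 -12]  dmax 11
[0.579 0.058 0.143] [-13  25 110  53  41 -22]  dmax 12
[0.594 0.047 0.143] [-16  27 110  62  43 -31]  dmax 10
[0.608 0.036 0.143] [-19  30 110  71  47 -38]  dmax 8
[0.624 0.025 0.145] [-21  33 108  77  52 -42]  dmax 6
[0.639 0.015 0.145] [-23  36 107  83  57 -47]  dmax 7
```

Call:
move_arm(
  series="-0.016 0 -0.028 0 0 0 1; -0.016 0 -0.028 0 0 0 1; -0.016 0 -0.029 0 0 0 1; -0.0165 0 -0.028 0 0 0 1; -0.007 0.017 0.004 -1 6 2 1; -0.007 0.016 0.003 0 6 3 1; -0.006 0.017 0.002 -1 7 2 1; -0.005 0.018 0.002 0 6 2 1; -0.006 0.017 0.002 -1 6 2 1; -0.005 0.018 0.001 -1 7 3 1; -0.004 0.018 0.001 0 6 2 1; -0.003 0.018 0.001 -1 6 2 1",
)

```text
clock: 12.6
tool_pos: [0.5504, 0.0772, 0.1424]
ee_rot: [-0.053, 0.833, 0.518, 0.188]
contact_force: [0.7, 1.2, -2.0]
grip_width: 0.0302
```

Call:
move_arm(
  series="-0.003 0.018 0 -1 6 2 1; -0.002 0.018 0.001 0 7 3 1; -0.002 0.018 0 -1 6 2 1; -0.001 0.018 0.001 -1 6 2 1; 0 0.019 0 0 6 3 1; 0.0005 0.018 0.001 -0.8 6.6 1.9 1; 0 0 0 0 0 0 1; 0 0 0 0 0 0 1",
)

```text
clock: 13.4
tool_pos: [0.6382, 0.0144, 0.1433]
ee_rot: [-0.211, 0.786, 0.366, 0.452]
contact_force: [-0.3, 0.1, -2.3]
grip_width: 0.0301
```

Run:
```python
from place import *
place((.633,.008),50,[-.001,0,-.0097],2,up=.02)
c=snap("scene",7);crop(c,"pics/c13.png",240,150,220,170,3.6)
c=snap("top",7);crop(c,"pics/c14.png",240,140,200,150,4)
```

```text
tcp [0.6382 0.0144 0.1433] w 0.0301 F [-0.3  0.1 -2.3] t 13.4
ang 0.19883747497936285 C now [0.63249043 0.00761483 0.14733283]
2 rows:
-0.021 0 0.013 -0 0 -0 1; -0.0209 0.0002 0.0121 -0 0.2 -0.1 1

[0.638 0.014 0.143] [-23  36 107  83  57 -47]  
[0.639 0.015 0.119] [-23  39 107  85  56 -50]  dmax 3
[0.639 0.015 0.094] [-23  42 107  87  56 -54]  dmax 3
```

```bash
cat >> place.py <<'E'
def tip(c,xy,ztip):
    """journal tip face & cheek, from depth; ztip expected world height of tip"""
    W=cloud(c); d=np.hypot(W[...,0]-xy[0],W[...,1]-xy[1])
    T=W[(d<.018)&(abs(W[...,2]-ztip)<.005)]
    if len(T)==0: print("no tip"); return
    # undo ray smear: take median
    print("tip n",len(T),"xy",((T.max(0)+T.min(0))/2).round(4)[:2],"mean",T.mean(0).round(4))
    S=W[(d<.03)&(abs(W[...,2]-(ztip-.028))<.005)]
    if len(S): 
        r_=cv2.minEnclosingCircle((S[:,:2]*1000).astype(np.float32)); print("cheek n",len(S),r_,"z",np.median(S[:,2]).round(4))
E
python3 - <<'E'
from place import *
tip(load("top7.npz"),(.6325,.0076),.2163)
E
```

```text
tip n 44 xy [0.6332 0.0067] mean [0.6328 0.0067 0.2168]
cheek n 260 ((633.82421875, 6.996607780456543), 22.529020309448242) z 0.1892
```

Call:
move_arm(
  series="-0.021 0 0.013 0 0 0 1; -0.021 0 0.012 0 0 0 1; -0.01 0 0.006 0 0 0 1; -0.005 0 0.003 0 0 0 1; -0.002 0 0.001 0 0 0 1; 0 0 0 0 0 0 1; 0 0 0 0 0 0 1",
)

```text
clock: 14.2
tool_pos: [0.6395, 0.015, 0.0765]
ee_rot: [-0.211, 0.785, 0.366, 0.453]
contact_force: [0.1, 0.1, -1.9]
grip_width: 0.0304
```

Run:
```python
from place import *
place((.633,.008),50,[-.001,0,-.0097],1,up=-.001)
```

```text
tcp [0.6395 0.015  0.0765] w 0.0304 F [ 0.1  0.1 -1.9] t 14.2
ang 0.06936366235917205 C now [0.63379877 0.00821641 0.08044621]
1 rows:
-0.0029 -0.0005 0.0009 0.1 0 0 1

[0.64  0.015 0.076] [-23  44 107  88  56 -56]  
[0.639 0.015 0.073] [-23  44 107  88  56 -56]  dmax 0
```

Call:
move_arm(
  series="-0.0015 0 0.0005 0 0 0 1; -0.001 0 0.0005 0 0 0 1; -0.001 0 0 0 0 0 1; 0 0 0 0 0 0 1; 0 0 0 0 0 0 1",
)

```text
clock: 14.7
tool_pos: [0.6391, 0.0146, 0.0734]
ee_rot: [-0.211, 0.784, 0.366, 0.454]
contact_force: [-2.6, -0.4, 7.5]
grip_width: 0.0299
```

Call:
move_arm(
  series="0 0 0 0 0 0 0.3; 0 0 0 0 0 0 0; 0 0 0 0 0 0 -0.3; 0 0 0 0 0 0 -0.3; 0 0 0 0 0 0 -0.3; 0 0 -0.01 0 0 0 -0.3; 0 0 -0.03 0 0 0 -0.3; 0 0 -0.04 0 0 0 -0.5; 0 0 -0.04 0 0 0 -1; 0 0 0 0 0 0 -1",
)

```text
clock: 15.7
tool_pos: [0.5709, -0.0685, 0.1343]
ee_rot: [-0.209, 0.786, 0.365, 0.454]
contact_force: [0.8, -0.6, -1.4]
grip_width: 0.0853
```

Run:
```python
from place import *
p,R=st()
c=snap("top",8);crop(c,"pics/c15.png",240,140,200,150,4); tip(c,(.633,.007),.147)
from pick import *
pick((.543,.1679),82.7,15,back=.09,up=0.03)
```

```text
tcp [ 0.5709 -0.0685  0.1343] w 0.0853 F [ 0.8 -0.6 -1.4] t 15.7
tip n 34 xy [0.6339 0.0058] mean [0.6335 0.0058 0.1463]
cheek n 229 ((633.605224609375, 6.196125030517578), 21.208683013916016) z 0.1188
[ 0.57146937 -0.06717507  0.13339451] 0.0853008420791195 [-0.5445941   0.22149026 -0.22267629]
18 rows:
0.006 -0.013 0.012 1 -6 -2 -1; 0.007 -0.013 0.011 0 -6 -3 -1; 0.009 -0.012 0.011 1 -5 -2 -1; 0.01 -0.011 0.009 1 -6 -2 -1; 0.012 -0.011 0.009 0 -6 -3 -1; 0.013 -0.011 0.008 1 -6 -2 -1; 0.014 -0.01 0.006 0 -6 -2 -1; 0.015 -0.009 0.005 1 -6 -3 -1; 0.016 -0.009 0.003 1 -5 -2 -1; 0.016 -0.007 0.002 0 -6 -2 -1; 0.017 -0.008 0.001 1 -6 -3 -1; 0.017 -0.006 -0.002 1 -6 -2 -1

0.018 -0.006 -0.003 0 -6 -2 -1; 0.017 -0.005 -0.005 1 -5 -3 -1; 0.0163 -0.0044 -0.006 0.5 -6.3 -2.1 -1; 0.005 0 0.039 -0 0 -0 -1; 0.005 0 0.038 -0 0 -0 -1; 0.005 0.0001 0.039 -0 0 -0 -1

[ 0.571 -0.067  0.133] [-35  35 112  76  62 -53]  
[ 0.57  -0.049  0.133] [-32  33 112  72  57 -49]  dmax 5
[ 0.568 -0.03   0.131] [-28  30 113  68  51 -45]  dmax 6
[ 0.567 -0.012  0.13 ] [-24  28 112  63  47 -40]  dmax 5
[0.565 0.006 0.129] [-20  27 112  55  44 -32]  dmax 8
[0.564 0.024 0.128] [-15  25 111  47  39 -23]  dmax 9
[0.562 0.043 0.127] [-10  25 110  36  38 -11]  dmax 12
[0.56  0.061 0.126] [ -5  24 108  24  37   1]  dmax 12
[0.559 0.079 0.125] [  0  25 106  13  39  12]  dmax 11
[0.557 0.097 0.124] [  4  26 104   5  42  20]  dmax 8
[0.556 0.115 0.123] [  8  27 101  -4  46  29]  dmax 9
[0.554 0.133 0.121] [ 13  30  98 -10  51  34]  dmax 6
[0.552 0.152 0.12 ] [ 17  32  95 -15  57  39]  dmax 6
[0.551 0.171 0.119] [ 20  35  91 -20  63  43]  dmax 5
[0.55  0.189 0.118] [ 24  38  88 -22  69  43]  dmax 6
[0.548 0.207 0.117] [ 27  41  84 -25  75  45]  dmax 6
[0.546 0.192 0.081] [ 26  43  86 -26  71  46]  dmax 4
[0.544 0.177 0.045] [ 25  45  88 -27  67  47]  dmax 4
[0.542 0.162 0.009] [ 23  48  89 -29  63  49]  dmax 4
```

Run:
```python
s=open("pick.py").read()
s=s.replace("back=.08,up=0):","back=.08,up=0,mid=None,n0=0):").replace("P=rows(p,R,[(pre+[0,0,up],R1,n1),(t,R1,3)],-1)","P=rows(p,R,([(np.array(mid),R,n0)] if mid is not None else [])+[(pre+[0,0,up],R1,n1)],-1)")
open("pick.py","w").write(s)
from pick import *
pick((.543,.1679),82.7,15,back=.06,up=0.09,mid=[.53,-.08,.2],n0=2)
```

```text
[ 0.57146937 -0.06717507  0.13339451] 0.0853008420791195 [-0.5445941   0.22149026 -0.22267629]
17 rows:
0.02 -0.012 -0.033 0 0 0 -1; 0.0194 -0.0113 -0.032 0 0 0 -1; 0.004 -0.011 0.014 1 -6 -2 -1; 0.007 -0.01 0.014 0 -6 -3 -1; 0.008 -0.01 0.013 1 -5 -2 -1; 0.01 -0.01 0.013 1 -6 -2 -1; 0.011 -0.009 0.011 0 -6 -3 -1; 0.013 -0.008 0.01 1 -6 -2 -1; 0.014 -0.008 0.009 0 -6 -2 -1; 0.015 -0.007 0.008 1 -6 -3 -1; 0.017 -0.006 0.006 1 -5 -2 -1; 0.017 -0.006 0.004 0 -6 -2 -1

0.017 -0.005 0.003 1 -6 -3 -1; 0.018 -0.004 0.001 1 -6 -2 -1; 0.018 -0.003 -0.001 0 -6 -2 -1; 0.018 -0.003 -0.003 1 -5 -3 -1; 0.0182 -0.0017 -0.0042 0.5 -6.3 -2.1 -1

[ 0.571 -0.067  0.133] [-35  35 112  76  62 -53]  
[ 0.55  -0.074  0.167] [-37  30 114  73  64 -50]  dmax 5
[ 0.53 -0.08  0.2 ] [-40  26 115  70  67 -47]  dmax 5
[ 0.531 -0.062  0.196] [-36  23 115  66  62 -43]  dmax 5
[ 0.532 -0.044  0.194] [-32  21 115  62  56 -39]  dmax 6
[ 0.533 -0.026  0.19 ] [-27  20 114  57  53 -34]  dmax 5
[ 0.535 -0.007  0.187] [-23  18 113  50  49 -26]  dmax 8
[0.535 0.011 0.184] [-18  17 113  42  45 -19]  dmax 8
[0.537 0.029 0.181] [-12  17 111  32  44  -8]  dmax 10
[0.537 0.047 0.177] [ -7  18 109  22  43   2]  dmax 11
[0.539 0.065 0.173] [ -2  19 107  12  44  12]  dmax 10
[0.54  0.083 0.17 ] [  2  20 105   5  47  19]  dmax 8
[0.541 0.102 0.167] [  7  22 102  -4  50  27]  dmax 8
[0.542 0.119 0.164] [ 11  25  99 -10  55  32]  dmax 6
[0.543 0.137 0.161] [ 15  28  95 -15  61  37]  dmax 6
[0.544 0.155 0.157] [ 19  31  92 -19  66  41]  dmax 5
[0.545 0.173 0.154] [ 22  34  88 -22  71  41]  dmax 5
[0.546 0.192 0.151] [ 26  38  84 -25  77  43]  dmax 6
```

Call:
move_arm(
  series="0.02 -0.012 -0.033 0 0 0 -1; 0.0195 -0.011 -0.032 0 0 0 -1; 0.004 -0.011 0.014 1 -6 -2 -1; 0.007 -0.01 0.014 0 -6 -3 -1; 0.008 -0.01 0.013 1 -5 -2 -1; 0.01 -0.01 0.013 1 -6 -2 -1; 0.011 -0.009 0.011 0 -6 -3 -1; 0.013 -0.008 0.01 1 -6 -2 -1; 0.014 -0.008 0.009 0 -6 -2 -1; 0.015 -0.007 0.008 1 -6 -3 -1; 0.017 -0.006 0.006 1 -5 -2 -1; 0.017 -0.006 0.004 0 -6 -2 -1",
)

```text
clock: 16.95
tool_pos: [0.541, 0.1046, 0.1663]
ee_rot: [0.046, 0.807, 0.588, 0.031]
contact_force: [-0.7, 0.4, 0.3]
grip_width: 0.0852
```

Call:
move_arm(
  series="0.017 -0.005 0.003 1 -6 -3 -1; 0.018 -0.004 0.001 1 -6 -2 -1; 0.018 -0.003 -0.001 0 -6 -2 -1; 0.018 -0.003 -0.003 1 -5 -3 -1; 0.018 -0.002 -0.004 0.5 -6.5 -2 -1; 0 0 0 0 0 0 -1; 0 0 0 0 0 0 -1",
)

```text
clock: 17.65
tool_pos: [0.545, 0.1945, 0.1487]
ee_rot: [0.171, 0.724, 0.639, -0.196]
contact_force: [0.2, -0.1, 1.5]
grip_width: 0.0854
```

Run:
```python
from pick import *
pick((.543,.1679),82.7,5,back=0)
```

```text
[0.54501715 0.19447941 0.14867351] 0.08544260655577868 [ 0.23332544 -0.05115622  1.51241276]
5 rows:
0.008 0 0.027 -0 0 0 -1; 0.009 0.001 0.028 -0 0 0 -1; 0.008 0 0.027 -0 0 0 -1; 0.009 0 0.028 -0 0 0 -1; 0.0082 0.0008 0.0272 -0.1 0.2 0.2 -1

[0.545 0.194 0.149] [ 26  38  84 -25  77  43]  
[0.544 0.188 0.121] [ 26  39  86 -26  74  44]  dmax 3
[0.544 0.182 0.093] [ 25  41  87 -27  71  45]  dmax 3
[0.543 0.175 0.065] [ 25  43  88 -27  68  46]  dmax 3
[0.542 0.169 0.036] [ 24  46  89 -28  66  47]  dmax 3
[0.542 0.162 0.009] [ 23  48  89 -29  63  49]  dmax 3
```

Call:
move_arm(
  series="0.008 0 0.027 0 0 0 -1; 0.009 0.001 0.028 0 0 0 -1; 0.008 0 0.027 0 0 0 -1; 0.009 0 0.028 0 0 0 -1; 0.008 0.001 0.027 0 0 0 -1; 0 0 0 0 0 0 -0.2; 0 0 0 0 0 0 0.5; 0 0 0 0 0 0 1; 0 0 0 0 0 0 1; 0 0 0 0 0 0 1; 0 0 0 0 0 0 1; 0 0 0 0 0 0 1",
)

```text
clock: 18.85
tool_pos: [0.5441, 0.1616, 0.0122]
ee_rot: [0.172, 0.725, 0.638, -0.195]
contact_force: [-1.2, 0.7, 7.3]
grip_width: 0.0301
```

Run:
```python
from place import *
p,R=st(); G=np.array([.543,.1679,.019]); rel=R.T@(G-p); print("rel tool",rel)
rel[1]=0
place((.6321,-.0917),50,rel,14,mid=p+[-.03,-.02,.15],n0=4,up=.07)
```

```text
tcp [0.5441 0.1616 0.0122] w 0.0301 F [-1.2  0.7  7.3] t 18.85
rel tool [ 0.00191523 -0.0018689  -0.00892853]
tcp [0.5441 0.1616 0.0122] w 0.0301 F [-1.2  0.7  7.3] t 18.85
ang 94.65874735321707 C now [0.54485397 0.16766422 0.01900136]
18 rows:
-0.024 -0.007 -0.029 0 0 0 1; -0.024 -0.007 -0.03 0 0 0 1; -0.024 -0.006 -0.029 0 0 0 1; -0.0237 -0.0071 -0.0299 0 0 0 1; -0.012 0.011 0.009 -1 6 3 1; -0.013 0.011 0.007 -0 6 2 1; -0.013 0.012 0.007 -1 7 3 1; -0.013 0.012 0.005 -1 6 2 1; -0.013 0.013 0.004 -0 6 3 1; -0.013 0.013 0.002 -1 6 2 1; -0.012 0.014 0.001 -0 7 3 1; -0.012 0.014 0 -1 6 2 1

-0.011 0.015 -0.001 -1 6 3 1; -0.01 0.015 -0.002 -0 6 2 1; -0.01 0.016 -0.002 -1 7 3 1; -0.008 0.016 -0.004 -1 6 2 1; -0.007 0.016 -0.004 -0 6 3 1; -0.0059 0.0173 -0.0053 -1 6.5 2.1 1

[0.544 0.162 0.012] [ 23  48  89 -29  63  49]  
[0.536 0.156 0.049] [ 23  44  91 -28  65  47]  dmax 4
[0.529 0.152 0.087] [ 23  39  92 -28  68  45]  dmax 4
[0.522 0.146 0.124] [ 23  36  92 -27  71  44]  dmax 4
[0.514 0.142 0.162] [ 23  32  93 -27  74  42]  dmax 4
[0.523 0.125 0.16 ] [ 19  30  95 -24  68  41]  dmax 6
[0.532 0.109 0.16 ] [ 15  28  96 -20  63  37]  dmax 5
[0.541 0.092 0.158] [ 10  26  99 -14  57  33]  dmax 6
[0.549 0.076 0.156] [  6  24 101  -8  52  27]  dmax 6
[0.558 0.06  0.155] [  2  24 101  -1  48  21]  dmax 8
[0.567 0.043 0.154] [ -3  23 103   8  45  13]  dmax 8
[0.576 0.027 0.153] [ -8  24 103  19  44   3]  dmax 11
[0.584 0.011 0.151] [-12  24 104  29  43  -7]  dmax 10
[ 0.593 -0.005  0.15 ] [-16  26 105  39  44 -16]  dmax 10
[ 0.601 -0.021  0.149] [-20  28 104  47  47 -24]  dmax 9
[ 0.611 -0.038  0.146] [-24  30 104  57  50 -32]  dmax 10
[ 0.619 -0.054  0.145] [-27  33 104  64  54 -38]  dmax 7
[ 0.628 -0.07   0.144] [-30  36 103  69  58 -41]  dmax 5
[ 0.636 -0.086  0.142] [-33  39 102  75  63 -45]  dmax 6
```

Run:
```python
s=open("place.py").read()
s=s.replace("mid=None,n0=0):","mid=None,n0=0,via=None,n2=0):").replace("    w.append((t+[0,0,up],R1,n1))","    if via is not None: w+=[(via,R1,n1),(t+[0,0,up],R1,n2)]\n    else: w.append((t+[0,0,up],R1,n1))")
open("place.py","w").write(s)
from place import *
place((.6321,-.0917),50,[.0019,0,-.0089],14,mid=[.505,.13,.162],n0=4,up=.05,via=[.555,-.15,.14],n2=3)
```

```text
tcp [0.5441 0.1616 0.0122] w 0.0301 F [-1.2  0.7  7.3] t 18.85
ang 94.65874735321707 C now [0.54485051 0.16763695 0.01898432]
21 rows:
-0.027 -0.009 -0.028 0 0 0 1; -0.026 -0.008 -0.028 0 0 0 1; -0.027 -0.009 -0.028 0 0 0 1; -0.0265 -0.0087 -0.0274 0 0 0 1; -0.016 0.006 0.011 -1 6 3 1; -0.017 0.007 0.01 -0 6 2 1; -0.017 0.007 0.007 -1 7 3 1; -0.018 0.008 0.006 -1 6 2 1; -0.018 0.009 0.004 -0 6 3 1; -0.018 0.01 0.002 -1 6 2 1; -0.017 0.01 0 -0 7 3 1; -0.017 0.011 -0.001 -1 6 2 1

-0.017 0.012 -0.004 -1 6 3 1; -0.015 0.012 -0.004 -0 6 2 1; -0.014 0.014 -0.007 -1 7 3 1; -0.013 0.014 -0.007 -1 6 2 1; -0.011 0.014 -0.009 -0 6 3 1; -0.0099 0.0152 -0.0097 -1 6.5 2.1 1; 0.012 0.007 0.032 0 -0 -0 1; 0.011 0.007 0.032 0 -0 -0 1; 0.0122 0.0075 0.0322 0 -0 -0 1

[0.544 0.162 0.012] [ 23  48  89 -29  63  49]  
[0.534 0.153 0.05 ] [ 23  43  91 -29  65  47]  dmax 4
[0.525 0.146 0.087] [ 23  39  93 -28  67  45]  dmax 4
[0.515 0.138 0.125] [ 22  35  94 -28  70  44]  dmax 4
[0.505 0.13  0.162] [ 22  31  95 -27  72  42]  dmax 4
[0.508 0.11  0.161] [ 18  28  98 -24  66  40]  dmax 6
[0.512 0.09  0.159] [
[... 178 characters left out ...]
 46  17]  dmax 8
[0.527 0.01  0.153] [ -7  20 109   9  43   7]  dmax 10
[ 0.53  -0.01   0.152] [-13  20 110  20  43  -4]  dmax 12
[ 0.534 -0.03   0.149] [-18  21 111  31  43 -15]  dmax 11
[ 0.537 -0.05   0.148] [-23  22 111  40  45 -24]  dmax 9
[ 0.541 -0.07   0.146] [-28  24 111  47  49 -32]  dmax 8
[ 0.545 -0.09   0.145] [-33  27 110  55  53 -39]  dmax 8
[ 0.548 -0.11   0.143] [-37  30 110  61  58 -45]  dmax 6
[ 0.551 -0.13   0.142] [-41  33 108  64  63 -47]  dmax 6
[ 0.555 -0.15   0.14 ] [-44  37 107  68  68 -50]  dmax 5
[ 0.582 -0.129  0.134] [-40  38 105  71  66 -49]  dmax 4
[ 0.609 -0.108  0.128] [-37  39 104  73  64 -48]  dmax 4
[ 0.636 -0.087  0.122] [-33  41 102  76  63 -47]  dmax 3
```

Call:
move_arm(
  series="-0.027 -0.009 -0.028 0 0 0 1; -0.026 -0.008 -0.028 0 0 0 1; -0.027 -0.009 -0.028 0 0 0 1; -0.0265 -0.009 -0.0275 0 0 0 1; -0.016 0.006 0.011 -1 6 3 1; -0.017 0.007 0.01 0 6 2 1; -0.017 0.007 0.007 -1 7 3 1; -0.018 0.008 0.006 -1 6 2 1; -0.018 0.009 0.004 0 6 3 1; -0.018 0.01 0.002 -1 6 2 1; -0.017 0.01 0 0 7 3 1; -0.017 0.011 -0.001 -1 6 2 1",
)

```text
clock: 20.05
tool_pos: [0.5338, -0.0312, 0.1492]
ee_rot: [-0.05, 0.827, 0.527, 0.19]
contact_force: [-0.3, 0.7, -3.2]
grip_width: 0.0298
```

Call:
move_arm(
  series="-0.017 0.012 -0.004 -1 6 3 1; -0.015 0.012 -0.004 0 6 2 1; -0.014 0.014 -0.007 -1 7 3 1; -0.013 0.014 -0.007 -1 6 2 1; -0.011 0.014 -0.009 0 6 3 1; -0.01 0.015 -0.01 -1 6.5 2 1; 0.012 0.007 0.032 0 0 0 1; 0.011 0.007 0.032 0 0 0 1; 0.012 0.0075 0.032 0 0 0 1; 0 0 0 0 0 0 1; 0 0 0 0 0 0 1",
)

```text
clock: 21.15
tool_pos: [0.635, -0.0866, 0.1209]
ee_rot: [-0.211, 0.785, 0.367, 0.452]
contact_force: [0.2, -0.2, -3.0]
grip_width: 0.03
```

Run:
```python
from place import *
place((.6321,-.0917),50,[.0019,0,-.0089],3,up=.001)
c=snap("top",9);crop(c,"pics/c16.png",240,140,200,150,4); p,R=st(); C=p+R@[.0019,0,-.0089]; tip(c,C[:2],C[2]+.069)
tip(c,(.6337,.006),.147)
```

```text
tcp [ 0.635  -0.0866  0.1209] w 0.03 F [ 0.2 -0.2 -3. ] t 21.15
ang 0.1528225906802014 C now [ 0.63069412 -0.09175349  0.12699851]
3 rows:
-0.014 0 0.008 -0 0 0 1; -0.013 0.001 0.008 -0 0 0 1; -0.0136 0 0.0086 -0.1 0.1 0.1 1

[ 0.635 -0.087  0.121] [-33  41 102  76  63 -47]  
[ 0.635 -0.087  0.105] [-33  43 102  76  62 -49]  dmax 2
[ 0.636 -0.087  0.09 ] [-33  44 101  77  62 -51]  dmax 2
[ 0.636 -0.087  0.073] [-33  46 101  78  61 -52]  dmax 2
tcp [ 0.6348 -0.0872  0.121 ] w 0.0298 F [ 0.2 -1.7 -2.9] t 21.2
tip n 41 xy [ 0.6309 -0.0936] mean [ 0.6302 -0.093   0.1966]
cheek n 252 ((631.8842163085938, -93.02413177490234), 21.909404754638672) z 0.1692
tip n 38 xy [0.6334 0.0058] mean [0.6328 0.0059 0.1461]
cheek n 218 ((633.8946533203125, 5.453954696655273), 21.092994689941406) z 0.1188
```

Call:
move_arm(
  series="-0.014 -0.001 0.008 0 0 0 1; -0.013 0 0.008 0 0 0 1; -0.0136 0 0.0086 0 0 0 1; -0.001 0 0.001 0 0 0 1; 0 0 0 0 0 0 1; 0 0 0 0 0 0 1",
)

```text
clock: 21.8
tool_pos: [0.6349, -0.0859, 0.072]
ee_rot: [-0.211, 0.785, 0.366, 0.453]
contact_force: [-0.3, -0.1, -3.1]
grip_width: 0.0301
```

Call:
move_arm(
  series="-0.001 0 0.0005 0 0 0 1; -0.0005 0 0.0005 0 0 0 1; 0 0 0 0 0 0 1; 0 0 0 0 0 0 1",
)

```text
clock: 22.2
tool_pos: [0.6352, -0.0856, 0.0705]
ee_rot: [-0.211, 0.785, 0.366, 0.453]
contact_force: [-1.2, -0.5, 3.8]
grip_width: 0.03
```

Call:
move_arm(
  series="0 0 0 0 0 0 0.3; 0 0 0 0 0 0 0; 0 0 0 0 0 0 -0.3; 0 0 0 0 0 0 -0.3; 0 0 0 0 0 0 -0.3; 0 0 -0.01 0 0 0 -0.3; 0 0 -0.03 0 0 0 -0.3; 0 0 -0.04 0 0 0 -0.5; 0.012 0 -0.04 0 0 0 -1; 0.03 0 -0.02 0 0 0 -1; 0.03 0 -0.02 0 0 0 -1; 0 0 0 0 0 0 -1",
)

```text
clock: 23.4
tool_pos: [0.5698, -0.1657, 0.217]
ee_rot: [-0.208, 0.785, 0.367, 0.454]
contact_force: [-0.7, -0.1, 0.3]
grip_width: 0.0856
```

Run:
```python
from place import *
p,R=st()
c=snap("top",10);crop(c,"pics/c17.png",200,140,200,150,4); tip(c,(.632,-.0917),.147)
tip(c,(.6337,.006),.147)
W=cloud(c); print(lying(c,W,np.array([.63,.205])))
from pick import *
pick((.6306,.1999),79.7,16,back=.06,up=0.09)
```

```text
tcp [ 0.5698 -0.1657  0.217 ] w 0.0856 F [-0.7 -0.1  0.3] t 23.4
tip n 34 xy [ 0.631  -0.0929] mean [ 0.6308 -0.0924  0.1462]
cheek n 228 ((631.1099853515625, -92.51323699951172), 21.521438598632812) z 0.1188
tip n 37 xy [0.6333 0.0058] mean [0.6331 0.0058 0.1458]
cheek n 224 ((634.161865234375, 5.969844341278076), 21.566259384155273) z 0.1188
(array([0.63073022, 0.20004411]), array([0.19910549, 0.979978  ], dtype=float32), [np.float32(43.50683), np.float32(139.77187)], 732)
[ 0.56933175 -0.16500076  0.21465587] 0.08535635555754183 [-0.63433933  0.65285969 -0.07898893]
16 rows:
0.007 -0.013 0.02 1 -5 -2 -1; 0.01 -0.011 0.02 0 -6 -2 -1; 0.012 -0.012 0.019 1 -5 -2 -1; 0.013 -0.011 0.018 0 -6 -2 -1; 0.016 -0.01 0.016 1 -5 -2 -1; 0.018 -0.009 0.015 0 -6 -2 -1; 0.019 -0.009 0.013 1 -5 -2 -1; 0.021 -0.008 0.011 0 -6 -2 -1; 0.022 -0.007 0.009 1 -5 -2 -1; 0.023 -0.006 0.007 1 -6 -2 -1; 0.024 -0.005 0.005 0 -5 -2 -1; 0.025 -0.004 0.003 1 -6 -2 -1

0.025 -0.004 0 0 -5 -2 -1; 0.024 -0.002 -0.002 1 -6 -2 -1; 0.025 -0.002 -0.004 0 -5 -2 -1; 0.0239 -0.0008 -0.0066 1 -5.6 -1.8 -1

[ 0.569 -0.165  0
[... 192 characters left out ...]
-31]  dmax 4
[ 0.585 -0.068  0.198] [-27  23 104  48  54 -25]  dmax 6
[ 0.59  -0.044  0.194] [-22  23 103  41  51 -19]  dmax 6
[ 0.594 -0.019  0.191] [-17  22 102  33  48 -10]  dmax 9
[0.598 0.005 0.186] [-12  23 100  26  48  -2]  dmax 8
[0.602 0.029 0.183] [-7 24 99 16 48  8]  dmax 10
[0.606 0.053 0.179] [-2 25 96  9 50 15]  dmax 8
[0.61  0.078 0.175] [ 3 27 92  1 54 23]  dmax 8
[0.614 0.102 0.171] [ 7 30 90 -5 57 28]  dmax 6
[0.619 0.127 0.167] [ 11  33  85 -10  63  33]  dmax 6
[0.622 0.151 0.163] [ 15  36  81 -15  67  37]  dmax 4
[0.627 0.175 0.159] [ 19  39  76 -18  74  39]  dmax 7
[0.631 0.2   0.155] [ 22  43  72 -22  79  40]  dmax 5
[0.635 0.224 0.151] [ 25  47  65 -24  86  41]  dmax 7
```

Run:
```python
from pick import *
c=load("top10.npz");W=cloud(c); P=W[(W[...,1]>.1)&(W[...,1]<.4)&(W[...,0]>.66)&(W[...,0]<.9)&(W[...,2]>.03)]; print(P.min(0),P.max(0))
pick((.6306,.1999),79,11,back=.06,up=0.09,mid=[.53,-.03,.21],n0=5)
```

```text
[0.69020799 0.10002459 0.03008177] [0.88816451 0.39999465 0.11420918]
[ 0.56933175 -0.16500076  0.21465587] 0.08535635555754183 [-0.63433933  0.65285969 -0.07898893]
!! row too big 0.025337718918639854 8.602325267042627
!! row too big 0.025317977802344325 8.602325267042627
!! row too big 0.025258661880630178 8.602325267042627
!! row too big 0.025922962793631443 8.602325267042627
!! row too big 0.02563201123595259 8.602325267042627
!! row too big 0.025709920264364885 8.602325267042627
!! row too big 0.026095976701399775 8.602325267042627
16 rows:
0.007 -0.023 0.014 0 0 0 -1; 0.007 -0.024 0.014 0 0 0 -1; 0.007 -0.023 0.014 0 0 0 -1; 0.007 -0.024 0.014 0 0 0 -1; 0.0075 -0.023 0.0136 0 0 0 -1; 0.007 -0.008 0.023 1 -8 -3 -1; 0.011 -0.006 0.022 1 -8 -3 -1; 0.014 -0.006 0.021 0 -8 -2 -1; 0.017 -0.005 0.018 1 -8 -3 -1; 0.02 -0.004 0.016 1 -8 -3 -1; 0.022 -0.002 0.013 1 -8 -3 -1; 0.023 -0.001 0.01 0 -8 -3 -1

0.025 0 0.006 1 -8 -3 -1; 0.025 0.002 0.003 1 -8 -2 -1; 0.026 0.002 -0.001 1 -8 -3 -1; 0.0247 0.0038 -0.0041 0.5 -7.7 -3 -1

[ 0.569 -0.165  0.215] [-44  31 103  65  72 -41]  
[ 0.562 -0
[... 155 characters left out ...]
max 3
[ 0.538 -0.057  0.21 ] [-37  24 116  72  65 -45]  dmax 3
[ 0.53 -0.03  0.21] [-34  23 118  74  64 -46]  dmax 3
[ 0.539 -0.007  0.204] [-29  20 117  68  57 -39]  dmax 7
[0.549 0.016 0.199] [-22  19 114  59  51 -30]  dmax 9
[0.558 0.039 0.193] [-16  18 112  49  45 -18]  dmax 12
[0.568 0.062 0.188] [ -9  19 108  35  43  -5]  dmax 14
[0.577 0.085 0.183] [ -3  21 103  22  44   9]  dmax 14
[0.588 0.108 0.178] [ 3 24 98  9 48 21]  dmax 12
[0.597 0.131 0.172] [ 8 27 93 -1 53 30]  dmax 10
[0.606 0.154 0.167] [13 32 87 -9 61 36]  dmax 8
[0.616 0.177 0.162] [ 17  36  80 -15  69  40]  dmax 8
[0.626 0.201 0.156] [ 21  42  73 -20  78  41]  dmax 9
[0.635 0.224 0.151] [ 25  48  65 -24  86  41]  dmax 8
```

Run:
```python
from pick import *
c=load("top10.npz");W=cloud(c)
for y0 in np.arange(.1,.4,.04):
    P=W[(W[...,1]>y0)&(W[...,1]<y0+.04)&(W[...,0]>.67)&(W[...,0]<.9)&(W[...,2]>.02)]; print(y0.round(2),P[:,0].min().round(3),P[:,2].max().round(3))
pick((.6306,.1999),79,14,back=.06,up=0.09,mid=[.53,-.03,.21],n0=4)
```

```text
0.1 0.749 0.066
0.14 0.739 0.066
0.18 0.736 0.066
0.22 0.737 0.067
0.26 0.733 0.066
0.3 0.712 0.063
0.34 0.69 0.099
0.38 0.693 0.122
[ 0.56933175 -0.16500076  0.21465587] 0.08535635555754183 [-0.63433933  0.65285969 -0.07898893]
18 rows:
0.009 -0.029 0.017 0 0 0 -1; 0.009 -0.029 0.018 0 0 0 -1; 0.009 -0.03 0.017 0 0 0 -1; 0.0085 -0.029 0.0176 0 0 0 -1; 0.006 -0.006 0.018 1 -6 -2 -1; 0.008 -0.005 0.018 0 -7 -2 -1; 0.01 -0.005 0.017 1 -6 -3 -1; 0.012 -0.005 0.015 0 -6 -2 -1; 0.013 -0.003 0.014 1 -6 -2 -1; 0.016 -0.003 0.013 1 -7 -2 -1; 0.017 -0.003 0.011 0 -6 -2 -1; 0.017 -0.001 0.009 1 -6 -3 -1

0.019 -0.001 0.007 0 -6 -2 -1; 0.02 0 0.005 1 -7 -2 -1; 0.019 0.001 0.003 1 -6 -2 -1; 0.02 0.002 0 0 -6 -3 -1; 0.02 0.003 -0.002 1 -6 -2 -1; 0.0196 0.0029 -0.0032 0.5 -6.7 -2 -1

[ 0.569 -0.165  0.215] [-44  31 103  65  72 -41]  
[ 0.559 -0.132  0.214] [-42  29 107  67  70 -42]  dmax 4
[ 0.55  -0.098  0.212] [-40  26 111  69  68 -43]  dmax 4
[ 0.54  -0.064  0.212] [-37  24 115  71  66 -45]  dmax 4
[ 0.53 -0.03  0.21] [-34  23 118  74  64 -46]  dmax 4
[ 0.537 -0.012  0.206] [-30  21 117  69  58 -41]  dmax 5
[0.545 0.006 0.202] [-25  19 115  63  52 -33]  dmax 7
[0.553 0.024 0.197] [-20  19 113  56  48 -26]  dmax 8
[0.56  0.043 0.193] [-15  18 111  47  44 -17]  dmax 9
[0.568 0.06  0.189] [-10  19 108  37  43  -7]  dmax 11
[0.575 0.079 0.185] [ -5  21 104  25  44   6]  dmax 12
[0.582 0.097 0.18 ] [  0  22 101  15  45  16]  dmax 10
[0.59  0.115 0.176] [ 4 25 97  7 49 23]  dmax 8
[0.597 0.133 0.172] [ 9 27 93 -1 53 30]  dmax 8
[0.605 0.152 0.168] [13 31 88 -8 60 36]  dmax 7
[0.612 0.169 0.163] [ 16  35  82 -12  66  39]  dmax 6
[0.62  0.187 0.159] [ 19  38  77 -17  72  40]  dmax 6
[0.628 0.205 0.156] [ 22  43  71 -20  79  41]  dmax 7
[0.635 0.224 0.151] [ 25  48  65 -24  86  41]  dmax 7
```

Call:
move_arm(
  series="0.009 -0.029 0.017 0 0 0 -1; 0.009 -0.029 0.018 0 0 0 -1; 0.009 -0.03 0.017 0 0 0 -1; 0.0085 -0.029 0.0175 0 0 0 -1; 0.006 -0.006 0.018 1 -6 -2 -1; 0.008 -0.005 0.018 0 -7 -2 -1; 0.01 -0.005 0.017 1 -6 -3 -1; 0.012 -0.005 0.015 0 -6 -2 -1; 0.013 -0.003 0.014 1 -6 -2 -1; 0.016 -0.003 0.013 1 -7 -2 -1; 0.017 -0.003 0.011 0 -6 -2 -1; 0.017 -0.001 0.009 1 -6 -3 -1",
)

```text
clock: 24.65
tool_pos: [0.5895, 0.1162, 0.1737]
ee_rot: [0.001, 0.827, 0.555, 0.087]
contact_force: [0.3, -1.3, -0.3]
grip_width: 0.0853
```

Call:
move_arm(
  series="0.019 -0.001 0.007 0 -6 -2 -1; 0.02 0 0.005 1 -7 -2 -1; 0.019 0.001 0.003 1 -6 -2 -1; 0.02 0.002 0 0 -6 -3 -1; 0.02 0.003 -0.002 1 -6 -2 -1; 0.0195 0.003 -0.003 0.5 -6.5 -2 -1; 0 0 0 0 0 0 -1; 0 0 0 0 0 0 -1",
)

```text
clock: 25.45
tool_pos: [0.634, 0.2247, 0.1473]
ee_rot: [0.161, 0.745, 0.616, -0.199]
contact_force: [0.7, -0.6, 0.5]
grip_width: 0.0853
```

Run:
```python
from pick import *
pick((.6306,.1999),79,5,back=0)
```

```text
[0.6340302  0.2247088  0.14728666] 0.08526231527850371 [ 0.6561066  -0.56775179  0.49148616]
5 rows:
0.008 0 0.027 -0 -0 0 -1; 0.009 0.001 0.027 -0 -0 0 -1; 0.008 0 0.027 -0 -0 0 -1; 0.008 0.001 0.027 -0 -0 0 -1; 0.0087 0.0002 0.0275 -0.2 -0.3 0.3 -1

[0.634 0.225 0.147] [ 25  48  65 -24  86  41]  
[0.633 0.218 0.12 ] [ 24  49  67 -24  83  42]  dmax 3
[0.632 0.213 0.092] [ 24  51  68 -24  80  43]  dmax 3
[0.631 0.207 0.065] [ 23  52  69 -25  78  44]  dmax 3
[0.631 0.2   0.037] [ 23  54  70 -25  75  44]  dmax 3
[0.63  0.194 0.009] [ 23  56  71 -26  73  46]  dmax 2
```

Call:
move_arm(
  series="0.008 0 0.027 0 0 0 -1; 0.009 0.001 0.027 0 0 0 -1; 0.008 0 0.027 0 0 0 -1; 0.008 0.001 0.027 0 0 0 -1; 0.0085 0 0.0275 0 0 0 -1; 0 0 0 0 0 0 -0.2; 0 0 0 0 0 0 0.5; 0 0 0 0 0 0 1; 0 0 0 0 0 0 1; 0 0 0 0 0 0 1; 0 0 0 0 0 0 1; 0 0 0 0 0 0 1",
)

```text
clock: 26.65
tool_pos: [0.6312, 0.1946, 0.0135]
ee_rot: [0.162, 0.746, 0.616, -0.197]
contact_force: [-0.9, 0.3, 6.5]
grip_width: 0.03
```

Run:
```python
from place import *
p,R=st(); G=np.array([.6306,.2,.019]); rel=R.T@(G-p); print("rel tool",rel)
rel[1]=0
place((.6309,-.1912),50,rel,14,mid=[.50,.12,.2],n0=6,up=.05,via=[.545,-.26,.15],n2=3)
```

```text
tcp [0.6312 0.1946 0.0135] w 0.03 F [-0.9  0.3  6.5] t 26.65
rel tool [ 0.00180619 -0.00164701 -0.00736079]
tcp [0.6312 0.1946 0.0135] w 0.03 F [-0.9  0.3  6.5] t 26.65
ang 93.19510145641485 C now [0.63221714 0.19968776 0.01899884]
23 rows:
-0.03 -0.019 -0.019 0 0 0 1; -0.029 -0.019 -0.019 0 0 0 1; -0.03 -0.019 -0.019 0 0 0 1; -0.029 -0.02 -0.019 0 0 0 1; -0.03 -0.019 -0.019 0 0 0 1; -0.0293 -0.0188 -0.0188 0 0 0 1; -0.021 0.008 0.016 -1 6 2 1; -0.022 0.009 0.014 -0 6 2 1; -0.023 0.01 0.011 -1 7 3 1; -0.024 0.01 0.009 -0 6 2 1; -0.024 0.012 0.006 -1 6 2 1; -0.025 0.012 0.004 -1 6 2 1

-0.024 0.013 0.002 -0 7 3 1; -0.023 0.014 -0.002 -1 6 2 1; -0.023 0.016 -0.003 -0 6 2 1; -0.022 0.015 -0.006 -1 6 2 1; -0.02 0.017 -0.008 -1 7 2 1; -0.019 0.018 -0.01 -0 6 3 1; -0.017 0.018 -0.012 -1 6 2 1; -0.0145 0.0198 -0.0126 -0.4 6.5 2.1 1; 0.011 0.007 0.037 -0 -0 -0 1; 0.011 0.007 0.037 -0 -0 -0 1; 0.0114 0.0076 0.0376 -0 -0 -0 1

[0.631 0.195 0.013] [ 23  55  71 -25  73  45]  
[0.609 0.182 0.045] [ 22  51  76 -26  73  45]  dmax 5
[0.588 0.17  0.076] [ 22  46  80 -26  73  45]  dmax 5
[0.566 0.157 
[... 459 characters left out ...]
  13]  dmax 9
[ 0.519 -0.043  0.179] [-13  17 108  10  48   3]  dmax 10
[ 0.522 -0.07   0.175] [-20  18 108  20  48  -8]  dmax 11
[ 0.525 -0.097  0.172] [-26  20 108  29  49 -18]  dmax 10
[ 0.529 -0.124  0.168] [-32  22 107  36  53 -26]  dmax 8
[ 0.532 -0.151  0.164] [-37  25 106  43  56 -33]  dmax 7
[ 0.535 -0.178  0.161] [-42  28 104  49  61 -40]  dmax 6
[ 0.539 -0.206  0.157] [-46  32 102  53  66 -42]  dmax 5
[ 0.541 -0.233  0.154] [-49  36  99  57  71 -45]  dmax 5
[ 0.545 -0.26   0.15 ] [-52  41  96  61  76 -46]  dmax 6
[ 0.575 -0.236  0.141] [-48  42  96  63  74 -46]  dmax 4
[ 0.604 -0.211  0.132] [-45  43  95  66  71 -45]  dmax 4
[ 0.634 -0.187  0.123] [-41  44  93  68  69 -44]  dmax 4
```

Call:
move_arm(
  series="-0.016 0 -0.028 0 0 0 1; -0.03 -0.019 -0.019 0 0 0 1; -0.03 -0.019 -0.019 0 0 0 1; -0.029 -0.02 -0.019 0 0 0 1; -0.03 -0.019 -0.019 0 0 0 1; -0.03 -0.019 -0.019 0 0 0 1; -0.021 0.008 0.016 -1 6 2 1; -0.022 0.009 0.014 0 6 2 1; -0.023 0.01 0.011 -1 7 3 1; -0.024 0.01 0.009 0 6 2 1; -0.024 0.012 0.006 -1 6 2 1; -0.025 0.012 0.004 -1 6 2 1",
)

```text
clock: 27.85
tool_pos: [0.5405, -0.0333, 0.1801]
ee_rot: [0.006, 0.828, 0.553, 0.091]
contact_force: [0.9, -0.2, -2.3]
grip_width: 0.0299
```

Run:
```python
from place import *
place((.6309,-.1912),50,[.0018,0,-.0074],8,up=.05,via=[.545,-.26,.15],n2=3)
```

```text
tcp [ 0.5405 -0.0333  0.1801] w 0.0299 F [ 0.9 -0.2 -2.3] t 27.85
ang 53.612960322313945 C now [ 0.53999772 -0.03236094  0.1876349 ]
11 rows:
-0.026 0.011 0.001 -1 6 2 1; -0.026 0.012 -0.001 -0 7 3 1; -0.025 0.013 -0.005 -1 6 2 1; -0.024 0.015 -0.006 -0 6 2 1; -0.022 0.015 -0.01 -1 6 2 1; -0.021 0.016 -0.011 -0 7 3 1; -0.019 0.017 -0.013 -1 6 2 1; -0.0161 0.0179 -0.0155 -0.5 6.2 2.2 1; 0.011 0.007 0.037 0 0 0 1; 0.011 0.007 0.037 0 0 0 1; 0.0116 0.0075 0.0376 0 0 0 1

[ 0.54  -0.033  0.18 ] [-12  19 105   9  49   5]  
[ 0.541 -0.061  0.177] [-18  19 106  19  47  -6]  dmax 11
[ 0.542 -0.09   0.172] [-25  21 106  29  49 -16]  dmax 11
[ 0.542 -0.118  0.169] [-30  23 106  37  51 -25]  dmax 9
[ 0.543 -0.147  0.165] [-36  26 105  43  56 -32]  dmax 7
[ 0.543 -0.175  0.162] [-40  29 104  49  60 -38]  dmax 6
[ 0.544 -0.203  0.158] [-45  33 101  54  66 -42]  dmax 6
[ 0.545 -0.232  0.153] [-49  36  99  58  71 -45]  dmax 5
[ 0.545 -0.26   0.15 ] [-52  41  96  61  76 -46]  dmax 5
[ 0.575 -0.236  0.141] [-48  42  96  63  74 -46]  dmax 4
[ 0.604 -0.211  0.132] [-45  43  95  66  71 -45]  dmax 4
[ 0.634 -0.187  0.123] [-41  44  93  68  69 -44]  dmax 4
```

Call:
move_arm(
  series="-0.026 0.011 0.001 -1 6 2 1; -0.026 0.012 -0.001 0 7 3 1; -0.025 0.013 -0.005 -1 6 2 1; -0.024 0.015 -0.006 0 6 2 1; -0.022 0.015 -0.01 -1 6 2 1; -0.021 0.016 -0.011 0 7 3 1; -0.019 0.017 -0.013 -1 6 2 1; -0.016 0.018 -0.0155 -0.5 6 2 1; 0.011 0.007 0.037 0 0 0 1; 0.011 0.007 0.037 0 0 0 1; 0.0115 0.0075 0.0375 0 0 0 1; 0 0 0 0 0 0 1",
)

```text
clock: 29.05
tool_pos: [0.6355, -0.1825, 0.1209]
ee_rot: [-0.211, 0.786, 0.37, 0.449]
contact_force: [-0.5, 0.8, -2.6]
grip_width: 0.03
```

Call:
move_arm(
  series="0 0 0 0 0 0 1; 0 0 0 0 0 0 1",
)

```text
clock: 29.25
tool_pos: [0.6335, -0.1865, 0.122]
ee_rot: [-0.209, 0.786, 0.368, 0.449]
contact_force: [-0.3, 0.5, -1.8]
grip_width: 0.0299
```

Run:
```python
from place import *
rel=[.0018,0,-.0074]
place((.6309,-.1912),50,rel,3,up=.001)
c=snap("top",11);crop(c,"pics/c18.png",280,140,200,150,4); p,R=st(); C=p+R@rel; tip(c,C[:2],C[2]+.069)
```

```text
tcp [ 0.6335 -0.1865  0.122 ] w 0.0299 F [-0.3  0.5 -1.8] t 29.25
ang 0.5746668744562542 C now [ 0.6299612  -0.19065562  0.12728432]
3 rows:
-0.014 0 0.008 -0 0 0 1; -0.013 0.001 0.008 -0 0 0 1; -0.014 -0 0.0085 -0.1 0.5 0.2 1

[ 0.633 -0.186  0.122] [-41  44  93  68  69 -44]  
[ 0.633 -0.187  0.106] [-41  46  93  68  68 -45]  dmax 2
[ 0.634 -0.187  0.091] [-41  47  93  69  68 -47]  dmax 2
[ 0.634 -0.187  0.074] [-41  49  93  70  67 -48]  dmax 2
tcp [ 0.6334 -0.1867  0.122 ] w 0.0296 F [ 0.8  0.8 -2.1] t 29.3
tip n 40 xy [ 0.6317 -0.1907] mean [ 0.6308 -0.1905  0.1959]
cheek n 249 ((630.5750732421875, -191.4181365966797), 21.74326515197754) z 0.1689
```

Call:
move_arm(
  series="-0.014 0 0.008 0 0 0 1; -0.013 0 0.008 0 0 0 1; -0.014 0 0.0085 0 0.5 0 1; -0.001 0 0.001 0 0 0 1; 0 0 0 0 0 0 1; 0 0 0 0 0 0 1",
)

```text
clock: 29.9
tool_pos: [0.634, -0.1854, 0.0721]
ee_rot: [-0.212, 0.785, 0.367, 0.453]
contact_force: [-0.6, 0.1, -2.0]
grip_width: 0.0299
```

Call:
move_arm(
  series="-0.001 0 0.0005 0 0 0 1; -0.0005 0 0 0 0 0 1; 0 0 0 0 0 0 1; 0 0 0 0 0 0 1",
)

```text
clock: 30.3
tool_pos: [0.6339, -0.1856, 0.0708]
ee_rot: [-0.212, 0.784, 0.367, 0.453]
contact_force: [-0.3, 0.4, -2.6]
grip_width: 0.03
```

Call:
move_arm(
  series="-0.001 0 0 0 0 0 1; 0 0 0 0 0 0 1; 0 0 0 0 0 0 1",
)

```text
clock: 30.6
tool_pos: [0.6336, -0.186, 0.0698]
ee_rot: [-0.212, 0.784, 0.367, 0.453]
contact_force: [0.2, -0.1, -2.3]
grip_width: 0.0299
```

Call:
move_arm(
  series="-0.001 0 0.0005 0 0 0 1; 0 0 0 0 0 0 1; -0.0005 0 0 0 0 0 1; 0 0 0 0 0 0 1",
)

```text
clock: 31.0
tool_pos: [0.6338, -0.1861, 0.0695]
ee_rot: [-0.212, 0.784, 0.367, 0.454]
contact_force: [-1.7, 1.5, 7.4]
grip_width: 0.03
```

Run:
```python
from place import *
p,R=st(); c=snap("top",12); tip(c,(.631,-.191),.144)
```

```text
tcp [ 0.6338 -0.1861  0.0695] w 0.03 F [-1.7  1.5  7.4] t 31.0
no tip
```

Call:
move_arm(
  series="0 0 0 0 0 0 0.3; 0 0 0 0 0 0 0; 0 0 0 0 0 0 -0.3; 0 0 0 0 0 0 -0.3; 0 0 0 0 0 0 -0.3; 0 0 -0.01 0 0 0 -0.3; 0 0 -0.03 0 0 0 -0.3; 0 0 -0.04 0 0 0 -0.5; 0.012 0 -0.04 0 0 0 -1; 0.03 0 -0.02 0 0 0 -1; 0 0 0 0 0 0 -1",
)

```text
clock: 32.15
tool_pos: [0.5694, -0.2658, 0.1794]
ee_rot: [-0.208, 0.784, 0.368, 0.454]
contact_force: [0.8, -0.0, 0.4]
grip_width: 0.0854
```

Run:
```python
from place import *
p,R=st()
c=snap("top",13);crop(c,"pics/c19.png",280,140,200,150,4)
for x,y in((.6337,.006),(.631,-.0925),(.631,-.191)): tip(c,(x,y),.147)
for beta in (15,25,35):
    R1=lieR(181,beta,1); t=tcp_for([.4438,-.3667,.019],R1,[0,0,-.0117]); R2=standR(50,beta,1)
    print(beta,np.degrees(ik(t,R1)).round(), "ang",np.degrees(np.linalg.norm(Ro.from_matrix(R1.T@R2).as_rotvec())),np.degrees(np.linalg.norm(Ro.from_matrix(R.T@R1).as_rotvec())))
    for k in np.linspace(0,1,9):
        Rk=R1@Ro.from_rotvec(Ro.from_matrix(R1.T@R2).as_rotvec()*k).as_matrix(); pk=np.array([.45+.1*k,-.36,.2]); print("  ",np.degrees(ik(pk,Rk)).round(), (Rk[:,2]).round(2))
```

```text
tcp [ 0.5694 -0.2658  0.1794] w 0.0854 F [ 0.8 -0.   0.4] t 32.15
tip n 36 xy [0.6334 0.0059] mean [0.633  0.0058 0.1465]
cheek n 224 ((634.0101928710938, 5.871998310089111), 20.804039001464844) z 0.1188
tip n 37 xy [ 0.6307 -0.0928] mean [ 0.6308 -0.0925  0.1464]
cheek n 224 ((631.1976928710938, -92.49166107177734), 21.55817985534668) z 0.1188
tip n 39 xy [ 0.6319 -0.1896] mean [ 0.6312 -0.1899  0.1461]
cheek n 226 ((632.6669921875, -190.47506713867188), 21.64297103881836) z 0.1188
15 [-49.  38. 106.  25.  29.  19.] ang 145.89685039472982 65.69045298696865
   [-49.  20. 101.  15.  50.  32.] [ 0.26  0.   -0.97]
   [-49.  26.  92.  16.  63.  47.] [ 0.18  0.16 -0.97]
   [-50.  31.  85.  19.  75.  60.] [ 0.13  0.33 -0.93]
   [-51.  36.  79.  25.  85.  73.] [ 0.13  0.5  -0.86]
   [-53.  41.  75.  31.  92.  86.] [ 0.17  0.64 -0.75]
   [-55.  45.  73.  39.  97. 100.] [ 0.25  0.74 -0.63]
   [-57.  47.  74.  48.  98. 113.] [ 0.36  0.79 -0.49]
   [-58.  48.  77.  57.  97. 125.] [ 0.49  0.79 -0.37]
   [-59.  49.  81.  66.  94. 137.] [ 0.62  0.74 -0.26]
25 [-53.  38. 110.  52.  26. -10.] ang 14
[... 398 characters left out ...]
 [ 0.39  0.68 -0.62]
   [-57.  44.  79.  52.  90. 127.] [ 0.48  0.71 -0.52]
   [-58.  45.  82.  60.  88. 140.] [ 0.58  0.69 -0.42]
35 [-57.  39. 113.  78.  30. -39.] ang 145.8968503947298 54.75434273529344
   [-56.  18. 111.  47.  41.  -1.] [ 0.57  0.01 -0.82]
   [-54.  20. 105.  38.  47.  26.] [ 0.5   0.07 -0.86]
   [-53.  23. 100.  33.  54.  48.] [ 0.43  0.16 -0.89]
   [-53.  27.  94.  32.  62.  67.] [ 0.39  0.26 -0.88]
   [-53.  31.  89.  33.  69.  84.] [ 0.37  0.37 -0.85]
   [-54.  34.  85.  37.  75. 100.] [ 0.37  0.47 -0.8 ]
   [-54.  37.  83.  41.  79. 115.] [ 0.4   0.55 -0.73]
   [-55.  40.  82.  46.  82. 130.] [ 0.46  0.6  -0.66]
   [-56.  41.  82.  53.  83. 144.] [ 0.53  0.63 -0.57]
```

Run:
```python
from h import *
c=load("top0.npz");W=cloud(c)
for y0 in np.arange(-.66,-.37,.03):
    r=[]
    for x0 in np.arange(.48,.72,.04):
        P=W[(W[...,1]>y0)&(W[...,1]<y0+.03)&(W[...,0]>x0)&(W[...,0]<x0+.04)]; r.append(P[:,2].max().round(3) if len(P) else None)
    print(y0.round(2),*r)
from pick import *
pick((.4438,-.3667),181,8,s=1,back=.06,up=0.09)
```

```text
-0.66 0.006 0.006 0.005 0.005 0.009 0.006
-0.63 0.006 0.043 0.05 0.051 0.05 0.015
-0.6 0.005 0.048 0.052 0.048 0.024 0.016
-0.57 0.011 0.05 0.05 0.018 0.018 0.02
-0.54 0.006 0.018 0.05 0.018 0.017 0.016
-0.51 0.005 0.017 0.049 0.07 0.018 0.018
-0.48 0.004 0.015 0.051 0.065 0.128 0.135
-0.45 0.006 0.015 0.045 0.087 0.128 0.136
-0.42 0.005 0.01 0.018 0.016 0.005 0.006
-0.39 0.041 0.005 0.005 0.005 0.004 0.004
[ 0.56911285 -0.26458735  0.17697432] 0.08557830665585725 [-0.0708597   0.34412044 -0.02539068]
8 rows:
-0.014 -0.006 -0.017 -4 -4 4 -1; -0.015 -0.004 -0.017 -5 -3 5 -1; -0.016 -0.001 -0.016 -4 -4 4 -1; -0.018 0.001 -0.015 -4 -3 5 -1; -0.018 0.004 -0.013 -5 -4 4 -1; -0.018 0.006 -0.012 -4 -3 5 -1; -0.019 0.008 -0.011 -4 -4 4 -1; -0.0183 0.0106 -0.0086 -4.8 -3.1 4.4 -1

[ 0.569 -0.265  0.177] [-51  40  93  61  77 -42]  
[ 0.551 -0.277  0.173] [-52  37  96  60  72 -39]  dmax 5
[ 0.532 -0.29   0.171] [-54  34 100  60  67 -36]  dmax 5
[ 0.513 -0.303  0.168] [-55  31 103  58  62 -32]  dmax 5
[ 0.494 -0.316  0.164] [-56  29 105  57  58 -27]  dmax 4
[ 0.476 -0.329  0.16 ] [-57  27 108  55  52 -22]  dmax 6
[ 0.458 -0.342  0.157] [-57  25 109  52  48 -17]  dmax 6
[ 0.438 -0.354  0.154] [-58  23 111  48  43  -9]  dmax 7
[ 0.42  -0.367  0.151] [-58  21 112  44  38  -2]  dmax 7
```

Call:
move_arm(
  series="-0.014 -0.006 -0.017 -4 -4 4 -1; -0.015 -0.004 -0.017 -5 -3 5 -1; -0.016 -0.001 -0.016 -4 -4 4 -1; -0.018 0.001 -0.015 -4 -3 5 -1; -0.018 0.004 -0.013 -5 -4 4 -1; -0.018 0.006 -0.012 -4 -3 5 -1; -0.019 0.008 -0.011 -4 -4 4 -1; -0.018 0.0105 -0.0085 -5 -3 4.5 -1; 0 0 0 0 0 0 -1; 0 0 0 0 0 0 -1",
)

```text
clock: 33.2
tool_pos: [0.4203, -0.3649, 0.1484]
ee_rot: [-0.004, 0.966, 0.009, 0.259]
contact_force: [0.4, -0.8, -0.8]
grip_width: 0.0853
```

Run:
```python
from pick import *
c=snap("scene",14);W=cloud(c); crop(c,"pics/c20.png",320,280,220,170,3.6)
c=snap("top",14);W=cloud(c); print(lying(c,W,np.array([.51,-.366]),rad=.15))
pick((.4438,-.3667),181,5,s=1,back=0)
```

```text
(array([ 0.46531506, -0.36707486]), array([0.99268335, 0.12074637], dtype=float32), [np.float32(42.52734), np.float32(96.527916)], 514)
[ 0.42046904 -0.3652053   0.14833903] 0.08521838884563573 [-0.23522252 -0.09019865 -0.91778892]
5 rows:
-0.009 0 0.027 -0 -0 -0 -1; -0.009 0.001 0.027 -0 -0 -0 -1; -0.009 0 0.027 -0 -0 -0 -1; -0.009 0.001 0.027 -0 -0 -0 -1; -0.0085 0.0003 0.0273 -0.2 -0 -0 -1

[ 0.42  -0.365  0.148] [-58  22 113  44  38  -2]  
[ 0.426 -0.365  0.12 ] [-57  25 113  48  35  -6]  dmax 4
[ 0.432 -0.366  0.093] [-57  28 113  52  33 -10]  dmax 4
[ 0.438 -0.366  0.065] [-56  32 113  56  30 -15]  dmax 5
[ 0.443 -0.367  0.037] [-55  35 112  61  29 -20]  dmax 5
[ 0.45  -0.367  0.009] [-55  39 112  66  27 -26]  dmax 6
```

Call:
move_arm(
  series="-0.009 0 0.027 0 0 0 -1; -0.009 0.001 0.027 0 0 0 -1; -0.009 0 0.027 0 0 0 -1; -0.009 0.001 0.027 0 0 0 -1; -0.0085 0 0.027 0 0 0 -1; 0 0 0 0 0 0 -0.2; 0 0 0 0 0 0 0.5; 0 0 0 0 0 0 1; 0 0 0 0 0 0 1; 0 0 0 0 0 0 1; 0 0 0 0 0 0 1; 0 0 0 0 0 0 1",
)

```text
clock: 34.5
tool_pos: [0.4492, -0.3676, 0.0112]
ee_rot: [-0.002, 0.966, 0.008, 0.26]
contact_force: [-3.7, 2.1, 6.0]
grip_width: 0.03
```

Run:
```python
from place import *
p,R=st(); G=np.array([.4438,-.3667,.019]); rel=R.T@(G-p); print("rel tool",rel)
rel[1]=0
place((.6301,-.2913),45,rel,20,s=1,mid=p+[.0,0,.17],n0=5,up=.05,via=[.545,-.36,.15],n2=3)
```

```text
tcp [ 0.4492 -0.3676  0.0112] w 0.03 F [-3.7  2.1  6. ] t 34.5
rel tool [-0.00080626 -0.00101262 -0.00944268]
tcp [ 0.4492 -0.3676  0.0112] w 0.03 F [-3.7  2.1  6. ] t 34.5
ang 149.27396883909287 C now [ 0.44381609 -0.36771249  0.01900085]
28 rows:
0.017 0 -0.029 0 0 0 1; 0.017 0 -0.03 0 0 0 1; 0.017 0 -0.029 0 0 0 1; 0.017 0 -0.03 0 0 0 1; 0.0172 0.0001 -0.0291 0 0 0 1; 0.003 -0 0.004 2 -2 7 1; 0.004 -0.001 0.003 2 -2 7 1; 0.003 -0.001 0.004 2 -2 7 1; 0.004 -0.001 0.003 1 -2 7 1; 0.003 -0.002 0.004 2 -2 7 1; 0.004 -0.001 0.003 2 -2 7 1; 0.003 -0.002 0.003 2 -2 7 1

0.003 -0.003 0.004 2 -2 7 1; 0.003 -0.002 0.003 1 -2 6 1; 0.002 -0.003 0.003 2 -3 7 1; 0.003 -0.003 0.003 2 -2 7 1; 0.002 -0.004 0.003 2 -2 7 1; 0.002 -0.003 0.004 2 -2 7 1; 0.001 -0.003 0.003 2 -2 7 1; 0.002 -0.004 0.003 2 -2 7 1; 0 -0.004 0.004 2 -2 7 1; 0.001 -0.003 0.003 1 -2 7 1; 0 -0.004 0.004 2 -2 7 1; 0.001 -0.003 0.004 2 -2 7 1

-0.0007 -0.0035 0.0034 2 -2.2 6.6 1; -0.012 -0.004 0.038 -0 0 0 1; -0.011 -0.004 0.038 -0 0 0 1; -0.0119 -0.0036 0.0384 -0 0 0 1

[ 0.449 -0.368  0.011] [-55  38 112  66  27 -25]  
[ 0.44
[... 890 characters left out ...]
 73  88]  dmax 6
[ 0.507 -0.363  0.163] [-55  38  86  39  75  94]  dmax 6
[ 0.512 -0.363  0.161] [-55  39  85  41  76 100]  dmax 6
[ 0.516 -0.362  0.159] [-56  40  85  43  78 105]  dmax 6
[ 0.521 -0.362  0.158] [-56  41  84  46  79 111]  dmax 6
[ 0.526 -0.361  0.157] [-57  42  85  49  79 117]  dmax 6
[ 0.53  -0.361  0.155] [-57  43  84  50  80 123]  dmax 6
[ 0.536 -0.36   0.153] [-57  44  85  53  80 128]  dmax 5
[ 0.54  -0.36   0.151] [-58  45  86  56  80 133]  dmax 5
[ 0.545 -0.36   0.15 ] [-58  45  86  59  79 138]  dmax 5
[ 0.575 -0.335  0.141] [-54  46  87  61  77 138]  dmax 3
[ 0.605 -0.311  0.132] [-51  47  86  64  74 139]  dmax 3
[ 0.636 -0.286  0.123] [-48  48  86  66  72 140]  dmax 3
```

Call:
move_arm(
  series="0.017 0 -0.029 0 0 0 1; 0.017 0 -0.03 0 0 0 1; 0.017 0 -0.029 0 0 0 1; 0.017 0 -0.03 0 0 0 1; 0.017 0 -0.029 0 0 0 1; 0.003 0 0.004 2 -2 7 1; 0.004 -0.001 0.003 2 -2 7 1; 0.003 -0.001 0.004 2 -2 7 1; 0.004 -0.001 0.003 1 -2 7 1; 0.003 -0.002 0.004 2 -2 7 1; 0.004 -0.001 0.003 2 -2 7 1; 0.003 -0.002 0.003 2 -2 7 1",
)

```text
clock: 35.7
tool_pos: [0.4823, -0.3651, 0.1693]
ee_rot: [-0.214, 0.899, -0.365, 0.115]
contact_force: [0.3, 0.3, -2.7]
grip_width: 0.0298
```

Call:
move_arm(
  series="0.003 -0.003 0.004 2 -2 7 1; 0.003 -0.002 0.003 1 -2 6 1; 0.002 -0.003 0.003 2 -3 7 1; 0.003 -0.003 0.003 2 -2 7 1; 0.002 -0.004 0.003 2 -2 7 1; 0.002 -0.003 0.004 2 -2 7 1; 0.001 -0.003 0.003 2 -2 7 1; 0.002 -0.004 0.003 2 -2 7 1; 0 -0.004 0.004 2 -2 7 1; 0.001 -0.003 0.003 1 -2 7 1; 0 -0.004 0.004 2 -2 7 1; 0.001 -0.003 0.004 2 -2 7 1",
)

```text
clock: 36.9
tool_pos: [0.5399, -0.36, 0.1494]
ee_rot: [0.451, -0.386, 0.786, 0.173]
contact_force: [0.6, 0.3, -3.0]
grip_width: 0.0303
```

Run:
```python
from place import *
place((.6301,-.2913),45,[-.0008,0,-.0094],2,s=1,up=.05,via=[.545,-.36,.15],n2=3)
```

```text
tcp [ 0.5399 -0.36    0.1494] w 0.0303 F [ 0.6  0.3 -3. ] t 36.9
ang 6.9044099333609905 C now [ 0.53475287 -0.36547751  0.15509054]
5 rows:
-0.001 -0.002 0.001 1 -1 3 1; -0.0011 -0.0018 0.0017 1 -1.2 3.3 1; -0.012 -0.004 0.038 -0 0 -0 1; -0.011 -0.004 0.038 -0 0 -0 1; -0.0119 -0.0036 0.0383 -0 0 -0 1

[ 0.54  -0.36   0.149] [-58  45  86  56  80 133]  
[ 0.542 -0.36   0.15 ] [-58  45  86  58  79 136]  dmax 2
[ 0.545 -0.36   0.15 ] [-58  45  86  59  79 138]  dmax 2
[ 0.575 -0.335  0.141] [-54  46  87  61  77 139]  dmax 3
[ 0.605 -0.311  0.132] [-51  47  86  64  74 139]  dmax 3
[ 0.636 -0.286  0.123] [-48  48  86  66  72 140]  dmax 3
```

Call:
move_arm(
  series="-0.001 -0.002 0.001 1 -1 3 1; -0.001 -0.002 0.0015 1 -1 3.5 1; -0.012 -0.004 0.038 0 0 0 1; -0.011 -0.004 0.038 0 0 0 1; -0.012 -0.0035 0.038 0 0 0 1; 0 0 0 0 0 0 1; 0 0 0 0 0 0 1; 0 0 0 0 0 0 1",
)

```text
clock: 37.7
tool_pos: [0.6348, -0.2866, 0.123]
ee_rot: [0.461, -0.332, 0.801, 0.191]
contact_force: [-0.4, 0.1, -3.8]
grip_width: 0.0298
```

Run:
```python
from place import *
rel=[-.0008,0,-.0094]
place((.6301,-.2913),45,rel,3,s=1,up=.001)
c=snap("top",15);crop(c,"pics/c21.png",300,140,200,150,4); p,R=st(); C=p+R@rel; tip(c,C[:2],C[2]+.069)
```

```text
tcp [ 0.6348 -0.2866  0.123 ] w 0.0298 F [-0.4  0.1 -3.8] t 37.7
ang 0.19935462511973737 C now [ 0.62934657 -0.29203805  0.12843339]
3 rows:
0.014 0 0.009 0 -0 0 1; 0.014 0 0.008 0 -0 0 1; 0.0137 0 0.0085 0 -0.2 0 1

[ 0.635 -0.287  0.123] [-48  48  86  66  71 140]  
[ 0.635 -0.286  0.106] [-48  49  86  66  71 139]  dmax 1
[ 0.635 -0.286  0.09 ] [-48  51  86  66  70 137]  dmax 1
[ 0.636 -0.286  0.074] [-48  52  85  67  70 136]  dmax 2
tcp [ 0.6348 -0.2869  0.1231] w 0.0303 F [-1.1 -0.  -2.9] t 37.75
tip n 41 xy [ 0.629  -0.2933] mean [ 0.6291 -0.2926  0.1968]
cheek n 248 ((629.7359619140625, -292.9083557128906), 21.308475494384766) z 0.1693
```

Call:
move_arm(
  series="0.014 0 0.009 0 0 0 1; 0.014 0 0.008 0 0 0 1; 0.0145 0 0.009 0 0 0 1; 0.001 0 0 0 0 0 1; 0 0 0 0 0 0 1; 0 0 0 0 0 0 1",
)

```text
clock: 38.35
tool_pos: [0.6354, -0.2852, 0.0709]
ee_rot: [0.46, -0.332, 0.801, 0.192]
contact_force: [0.7, 0.1, -3.1]
grip_width: 0.0301
```

Call:
move_arm(
  series="0.001 0 0 0 0 0 1; 0 0 0 0 0 0 1; 0.0005 0 0 0 0 0 1; 0 0 0 0 0 0 1",
)

```text
clock: 38.75
tool_pos: [0.6352, -0.2859, 0.0706]
ee_rot: [0.461, -0.332, 0.801, 0.191]
contact_force: [-0.3, 0.4, -3.2]
grip_width: 0.0307
```

Call:
move_arm(
  series="0.001 0 0 0 0 0 1; 0 0 0 0 0 0 1; 0.0005 0 0 0 0 0 1; 0 0 0 0 0 0 1; 0 0 0 0 0 0 1",
)

```text
clock: 39.25
tool_pos: [0.6348, -0.2864, 0.0697]
ee_rot: [0.461, -0.332, 0.8, 0.191]
contact_force: [-0.4, 1.5, 1.9]
grip_width: 0.0303
```

Touching. Release and retreat.

Call:
move_arm(
  series="0.0005 0 0 0 0 0 1; 0 0 0 0 0 0 0.3; 0 0 0 0 0 0 0; 0 0 0 0 0 0 -0.3; 0 0 0 0 0 0 -0.3; 0 0 0 0 0 0 -0.3; 0 0 -0.01 0 0 0 -0.3; 0 0 -0.03 0 0 0 -0.3; 0 0 -0.04 0 0 0 -0.5; -0.012 0 -0.04 0 0 0 -0.5; -0.03 0 -0.02 0 0 0 -0.5; -0.03 0 -0.02 0 0 0 -0.5",
)

```text
clock: 40.45
tool_pos: [0.5611, -0.3603, 0.2129]
ee_rot: [0.461, -0.331, 0.801, 0.191]
contact_force: [-0.2, -0.1, 0.4]
grip_width: 0.0638
```

Run:
```python
from place import *
p,R=st()
c=snap("top",16);crop(c,"pics/c22.png",145,140,200,150,4)
for x,y in((.6337,.006),(.631,-.0925),(.632,-.190),(.63,-.292)): tip(c,(x,y),.147)
W=cloud(c)
for i,(x,y) in enumerate([(.612,.331),(.552,.322),(.493,.313),(.434,.336)]):
    P=W[(np.hypot(W[...,0]-x,W[...,1]-y)<.05)&(W[...,2]>.015)&(W[...,2]<.03)]
    if len(P): (cx,cy),rr=cv2.minEnclosingCircle((P[:,:2]*1000).astype(np.float32)); print("col",i,len(P),round(cx,1),round(cy,1),round(rr,1))
```

```text
tcp [ 0.5611 -0.3603  0.2129] w 0.0638 F [-0.2 -0.1  0.4] t 40.45
tip n 35 xy [0.6337 0.0058] mean [0.6333 0.0056 0.1458]
cheek n 226 ((634.2158203125, 5.981176376342773), 21.731552124023438) z 0.1189
tip n 37 xy [ 0.6307 -0.0928] mean [ 0.6307 -0.0924  0.1467]
cheek n 223 ((631.3035888671875, -92.15042877197266), 21.971426010131836) z 0.1187
tip n 38 xy [ 0.632  -0.1896] mean [ 0.6314 -0.1898  0.146 ]
cheek n 226 ((632.3873901367188, -190.88182067871094), 22.011648178100586) z 0.1189
tip n 37 xy [ 0.6295 -0.2922] mean [ 0.6291 -0.292   0.1468]
cheek n 228 ((629.4010009765625, -292.06890869140625), 22.149919509887695) z 0.1191
col 0 126 595.5 328.6 33.2
col 1 158 551.7 323.1 49.9
col 2 150 494.0 318.6 49.4
col 3 123 448.7 327.7 33.2
```

```bash
cat > col.py <<'E'
from place import *
def downR(a): return frame([0,0,-1],az(a))
def go(wps,g):
    p,R=st(); P=rows(p,R,[(w[0],downR(w[1]),w[2]) for w in wps],g); chk([(p,R)]+P)
def collars(c,seeds):
    W=cloud(c); hsv=cv2.cvtColor(c["img"],cv2.COLOR_BGR2HSV); br=cv2.inRange(hsv,(8,90,60),(28,255,255))
    N,l,s,ce=cv2.connectedComponentsWithStats(cv2.dilate(br,np.ones((3,3),np.uint8)))
    for i in range(1,N):
        if 60<s[i,4]<500:
            P=W[(l==i)&(W[...,2]>.015)&(W[...,2]<.027)]
            if len(P)>40:
                (cx,cy),rr=cv2.minEnclosingCircle((P[:,:2]*1000).astype(np.float32))
                if .3<cx/1000<.8 and abs(cy)<600 and rr<25: print("collar px",ce[i].round(0),"xy",round(cx,1),round(cy,1),"r",round(rr,1))
E
python3 - <<'E'
from col import *
collars(load("top16.npz"),None)
go([([.43,-.08,.26],-90,9),([.4337,.3359,.12],-90,10)],-.5)
E
```

```text
collar px [171. 192.] xy 612.4 331.5 r 16.9
collar px [172. 218.] xy 551.8 322.3 r 17.5
collar px [174. 243.] xy 494.1 312.2 r 18.2
collar px [160. 268.] xy 433.6 335.5 r 16.5
tcp [ 0.5624 -0.3615  0.2194] w 0.0641 F [ 2.1 -2.5  5.5] t 40.5
!! row too big 0.03446737587922817 15.556349186104045
!! row too big 0.03536947836765479 15.937377450509228
!! row too big 0.034438350715445126 15.556349186104045
!! row too big 0.03472751070837068 15.556349186104045
!! row too big 0.0352845575287547 15.7797338380595
!! row too big 0.03453983207834109 15.937377450509228
!! row too big 0.03518522417151836 15.556349186104045
!! row too big 0.03535533905932738 15.066519173319364
!! row too big 0.034376299975419106 16.195678435928517
19 rows:
-0.01 0.032 0.008 -8 3 -13 -0.5; -0.017 0.029 0.011 -7 3 -14 -0.5; -0.024 0.021 0.013 -8 3 -13 -0.5; -0.029 0.013 0.014 -8 3 -13 -0.5; -0.032 0.005 0.014 -8 4 -13 -0.5; -0.032 -0.005 0.012 -7 3 -14 -0.5; -0.031 -0.014 0.009 -8 3 -13 -0.5; -0.028 -0.021 0.005 -7 3 -13 -0.5; -0.0214 -0.0269 0.0004 -8.1 3 -13.7 -0.5; 0 -0.042 0.014 -0 0 -0 -0.5; 0.001 -0.041 0.014 -
[... 666 characters left out ...]
.142  0.251] [-30  16  99  13  76  83]  dmax 7
[ 0.444 -0.111  0.255] [-24  11 103   7  71  77]  dmax 6
[ 0.43 -0.08  0.26] [-17   6 108   0  66  73]  dmax 7
[ 0.43  -0.038  0.246] [-11   7 110   0  64  79]  dmax 5
[0.431 0.003 0.232] [ -6   7 111   0  62  84]  dmax 5
[0.431 0.045 0.218] [  0   9 112   0  60  90]  dmax 6
[0.431 0.086 0.204] [  5  11 112   0  58  95]  dmax 5
[0.432 0.128 0.19 ] [ 11  13 111   0  56 101]  dmax 5
[0.432 0.169 0.176] [ 16  15 110   0  55 106]  dmax 5
[0.433 0.211 0.162] [ 20  18 108   0  53 110]  dmax 5
[0.433 0.253 0.148] [ 25  21 106   0  52 115]  dmax 5
[0.433 0.294 0.134] [ 29  25 104   0  52 119]  dmax 4
[0.434 0.336 0.12 ] [ 33  28 100   0  52 123]  dmax 4
```

Run:
```python
from col import *
go([([.43,.05,.26],-90,19),([.4337,.3357,.12],-90,7)],-.5)
```

```text
tcp [ 0.5624 -0.3615  0.2194] w 0.0641 F [ 2.1 -2.5  5.5] t 40.5
26 rows:
-0.007 0.02 0.008 -4 1 -6 -0.5; -0.01 0.019 0.009 -3 2 -7 -0.5; -0.012 0.017 0.009 -4 1 -6 -0.5; -0.013 0.015 0.011 -4 2 -6 -0.5; -0.016 0.013 0.011 -3 1 -6 -0.5; -0.017 0.01 0.011 -4 2 -7 -0.5; -0.018 0.007 0.011 -4 1 -6 -0.5; -0.02 0.005 0.012 -3 2 -6 -0.5; -0.02 0.002 0.011 -4 1 -7 -0.5; -0.02 -0.001 0.01 -4 2 -6 -0.5; -0.02 -0.004 0.01 -3 1 -6 -0.5; -0.02 -0.007 0.009 -4 2 -6 -0.5

-0.019 -0.009 0.008 -3 1 -7 -0.5; -0.019 -0.012 0.006 -4 2 -6 -0.5; -0.017 -0.014 0.006 -4 1 -6 -0.5; -0.015 -0.017 0.004 -3 2 -7 -0.5; -0.014 -0.018 0.002 -4 1 -6 -0.5; -0.011 -0.019 0.001 -4 2 -6 -0.5; -0.0097 -0.0213 -0.0005 -3.3 1.2 -6.6 -0.5; 0 -0.041 0.02 0 -0 -0 -0.5; 0.001 -0.041 0.02 0 -0 -0 -0.5; 0 -0.041 0.02 0 -0 -0 -0.5; 0.001 -0.04 0.02 0 -0 -0 -0.5; 0 -0.041 0.02 0 -0 -0 -0.5

0.001 -0.041 0.02 0 -0 -0 -0.5; 0.0005 -0.0408 0.0198 0 -0 -0 -0.5

[ 0.562 -0.361  0.219] [-57  40  84  59  82 145]  
[ 0.556 -0.34   0.221] [-55  40  84  56  84 140]  dmax 5
[ 0.549 -0.318  0.224] [-54  38  85  53  84 134]  dmax 6
[ 0.541 -
[... 625 characters left out ...]
 -0.058  0.25 ] [-23  14 102  18  74  93]  dmax 4
[ 0.457 -0.037  0.251] [-18  12 104  14  72  92]  dmax 4
[ 0.451 -0.015  0.253] [-14  10 105  12  70  90]  dmax 4
[0.444 0.007 0.256] [ -9   9 106   8  69  90]  dmax 5
[0.437 0.028 0.258] [ -4   7 108   4  67  91]  dmax 5
[0.43 0.05 0.26] [  0   6 109   0  65  91]  dmax 5
[0.43  0.091 0.24 ] [  6   8 109   0  63  96]  dmax 5
[0.431 0.132 0.22 ] [ 11  10 109   0  60 101]  dmax 5
[0.431 0.173 0.2  ] [ 16  13 109   0  58 106]  dmax 5
[0.432 0.213 0.18 ] [ 21  17 108   0  56 111]  dmax 5
[0.432 0.254 0.16 ] [ 25  20 106   0  54 115]  dmax 4
[0.433 0.295 0.14 ] [ 29  24 103   0  53 119]  dmax 4
[0.434 0.336 0.12 ] [ 33  28 100   0  52 123]  dmax 4
```

Call:
move_arm(
  series="-0.007 0.02 0.008 -4 1 -6 -0.5; -0.01 0.019 0.009 -3 2 -7 -0.5; -0.012 0.017 0.009 -4 1 -6 -0.5; -0.013 0.015 0.011 -4 2 -6 -0.5; -0.016 0.013 0.011 -3 1 -6 -0.5; -0.017 0.01 0.011 -4 2 -7 -0.5; -0.018 0.007 0.011 -4 1 -6 -0.5; -0.02 0.005 0.012 -3 2 -6 -0.5; -0.02 0.002 0.011 -4 1 -7 -0.5; -0.02 -0.001 0.01 -4 2 -6 -0.5; -0.02 -0.004 0.01 -3 1 -6 -0.5; -0.02 -0.007 0.009 -4 2 -6 -0.5",
)

```text
clock: 41.7
tool_pos: [0.4781, -0.099, 0.2391]
ee_rot: [-0.213, 0.898, -0.374, -0.09]
contact_force: [0.3, -0.2, 0.8]
grip_width: 0.0636
```

Call:
move_arm(
  series="-0.019 -0.009 0.008 -3 1 -7 -0.5; -0.019 -0.012 0.006 -4 2 -6 -0.5; -0.017 -0.014 0.006 -4 1 -6 -0.5; -0.015 -0.017 0.004 -3 2 -7 -0.5; -0.014 -0.018 0.002 -4 1 -6 -0.5; -0.011 -0.019 0.001 -4 2 -6 -0.5; -0.01 -0.021 -0.0005 -3.3 1 -6.5 -0.5; 0 -0.041 0.02 0 0 0 -0.5; 0.001 -0.041 0.02 0 0 0 -0.5; 0 -0.041 0.02 0 0 0 -0.5; 0.001 -0.04 0.02 0 0 0 -0.5; 0 -0.041 0.02 0 0 0 -0.5",
)

```text
clock: 42.9
tool_pos: [0.4306, 0.2575, 0.1557]
ee_rot: [-0.003, 1.0, -0.001, -0.004]
contact_force: [1.2, 0.4, 0.8]
grip_width: 0.064
```

Run:
```python
from col import *
c=snap("top",17); collars(c,None)
go([([.4337,.3357,.08],-90,3)],-.5)
```

```text
collar px [183. 186.] xy 630.7 305.0 r 17.3
collar px [172. 218.] xy 552.5 321.0 r 17.7
collar px [176. 240.] xy 496.1 310.8 r 15.9
tcp [0.4293 0.2613 0.1529] w 0.0639 F [-5.5  0.3 -4.2] t 42.95
3 rows:
0.002 -0.025 0.024 -0 0 0 -0.5; 0.001 -0.024 0.025 -0 0 0 -0.5; 0.0022 -0.025 0.0243 -0.3 0.6 0 -0.5

[0.429 0.261 0.153] [ 26  21 106   1  54 115]  
[0.431 0.286 0.129] [ 28  25 104   1  51 118]  dmax 3
[0.432 0.311 0.104] [ 30  28 103   1  49 120]  dmax 3
[0.434 0.336 0.08 ] [ 33  32 102   0  47 123]  dmax 3
```

Call:
move_arm(
  series="0.002 -0.025 0.024 0 0 0 -0.5; 0.001 -0.024 0.025 0 0 0 -0.5; 0.002 -0.025 0.0245 -0.3 0.6 0 -0.5; 0 0 0.03 0 0 0 -0.5; 0 0 0 0 0 0 -0.5; 0 0 0 0 0 0 -0.5",
)

```text
clock: 43.55
tool_pos: [0.4353, 0.3301, 0.0536]
ee_rot: [0.0, 1.0, -0.001, 0.001]
contact_force: [0.1, -0.5, 0.2]
grip_width: 0.0644
```

Run:
```python
from col import *
c=snap("scene",18);crop(c,"pics/c23.png",130,130,170,130,4.5)
go([([.4337,.3357,.004],-90,2)],-.5)
```

```text
tcp [0.4358 0.3304 0.0544] w 0.0642 F [-0.4  0.2  0.4] t 43.6
2 rows:
-0.001 -0.003 0.025 -0 -0 -0 -0.5; -0.0012 -0.0023 0.0254 -0 -0.2 -0.1 -0.5

[0.436 0.33  0.054] [ 32  34 102   0  44 122]  
[0.435 0.333 0.029] [ 33  36 103   0  41 123]  dmax 3
[0.434 0.336 0.004] [ 33  39 103   0  38 123]  dmax 3
```

Call:
move_arm(
  series="-0.001 -0.003 0.025 0 0 0 -0.5; -0.001 -0.002 0.022 0 0 0 -0.5; 0 0 0 0 0 0 -0.5; 0 0 0 0 0 0 -0.5",
)

```text
clock: 44.0
tool_pos: [0.434, 0.3357, 0.0076]
ee_rot: [-0.0, 1.0, -0.001, 0.002]
contact_force: [0.7, -0.8, 0.0]
grip_width: 0.0634
```

Call:
move_arm(
  series="0 0 0 0 0 0 0.1; 0 0 0 0 0 0 0.5; 0 0 0 0 0 0 0.5; 0 0 0 0 0 0 0.5; 0 0 0 0 0 0 0.5; 0 0 0 0 0 0 -0.1; 0 0 0 0 0 0 -0.1; 0 0 0 0 0 0 -0.1; 0 0 0 0 0 0 -0.1",
)

```text
clock: 44.9
tool_pos: [0.4332, 0.3356, 0.0061]
ee_rot: [0.0, 1.0, -0.0, 0.001]
contact_force: [-0.0, -0.1, -0.1]
grip_width: 0.0469
```

Run:
```python
from col import *
p,R=st()
```

```text
tcp [0.4332 0.3356 0.0061] w 0.0469 F [-0.  -0.1 -0.1] t 44.9
```

Call:
move_arm(
  series="0 0 0 0 0 -8 -0.1; 0 0 0 0 0 -8 -0.1; 0 0 0 0 0 -8 -0.1; 0 0 0 0 0 -8 -0.1; 0 0 0 0 0 -8 -0.1; 0 0 0 0 0 -8 -0.1; 0 0 0 0 0 -8 -0.1; 0 0 0 0 0 -8 -0.1; 0 0 0 0 0 -8 -0.1; 0 0 0 0 0 -8 -0.1; 0 0 0.002 0 0 -8 -0.1; 0 0 0 0 0 -2 -0.1",
)

```text
clock: 46.1
tool_pos: [0.4331, 0.3356, 0.0038]
ee_rot: [0.001, 0.706, 0.709, 0.001]
contact_force: [-0.3, 0.4, -0.1]
grip_width: 0.0469
```

Call:
move_arm(
  series="0 0 0 0 0 0 -0.1; 0 0 0 0 0 0 0.2; 0 0 0 0 0 0 1; 0 0 0 0 0 0 1; 0 0 0 0 0 0 1; 0 0 0 0 0 0 1; 0 0 0 0 0 0 1",
)

```text
clock: 46.8
tool_pos: [0.4333, 0.3357, 0.0043]
ee_rot: [0.001, 0.708, 0.707, 0.001]
contact_force: [-1.2, -1.6, 5.6]
grip_width: 0.031
```

Run:
```python
from col import *
# place on P3
go([([.4337,.3357,.2],0,5),([.50,-.20,.21],0,13),([.6294,-.2921,.21],0,4)],1)
```

```text
tcp [0.4333 0.3357 0.0043] w 0.031 F [-1.2 -1.6  5.6] t 46.8
22 rows:
0 0 -0.039 0 -0 -0 1; 0 0 -0.039 0 -0 -0 1; 0 0.001 -0.039 0 -0 -0 1; 0 -0 -0.04 0 -0 -0 1; 0 -0.0002 -0.0387 0.1 -0 -0.1 1; -0.041 0.005 -0.001 0 -0 0 1; -0.041 0.005 -0 0 -0 0 1; -0.042 0.005 -0.001 0 -0 0 1; -0.041 0.005 -0.001 0 -0 0 1; -0.041 0.005 -0.001 0 -0 0 1; -0.041 0.006 -0.001 0 -0 0 1; -0.041 0.005 -0 0 -0 0 1

-0.042 0.005 -0.001 0 -0 0 1; -0.041 0.005 -0.001 0 -0 0 1; -0.041 0.005 -0.001 0 -0 0 1; -0.041 0.005 -0 0 -0 0 1; -0.042 0.005 -0.001 0 -0 0 1; -0.0407 0.0051 -0.001 0 -0 0 1; -0.023 0.032 0 0 -0 0 1; -0.023 0.033 0 0 -0 0 1; -0.023 0.032 0 0 -0 0 1; -0.0232 0.0324 0.0001 0 -0 0 1

[0.433 0.336 0.004] [ 33  39 103   0  38  33]  
[0.433 0.336 0.043] [ 33  35 102   0  42  33]  dmax 4
[0.433 0.336 0.082] [ 33  31 102   0  47  33]  dmax 4
[0.434 0.336 0.121] [ 33  28 100   0  52  33]  dmax 5
[0.434 0.336 0.161] [33 25 99  0 56 33]  dmax 5
[0.434 0.336 0.2  ] [33 22 97  0 61 33]  dmax 5
[0.439 0.295 0.201] [ 29  20 100   0  60  29]  dmax 4
[0.444 0.254 0.201] [ 25  18 102   0  60  25]  dmax 4
[0.449 0.212 0.202] [ 20  17 104   0  59  20]  dmax 5
[0.454 0.171 0.203] [ 15  15 106   0  59  15]  dmax 5
[0.459 0.13  0.204] [ 10  14 107   0  59  10]  dmax 5
[0.465 0.089 0.205] [  5  14 107   0  59   5]  dmax 5
[0.47  0.048 0.205] [  0  14 107   0  59   0]  dmax 5
[0.475 0.006 0.206] [ -5  14 107   0  59  -5]  dmax 5
[ 0.48  -0.035  0.207] [-10  15 106   0  59 -10]  dmax 5
[ 0.485 -0.076  0.208] [-14  16 105   0  60 -14]  dmax 5
[ 0.49  -0.117  0.208] [-19  17 103   0  60 -19]  dmax 4
[ 0.495 -0.159  0.209] [-23  18 100   0  61 -23]  dmax 4
[ 0.5  -0.2   0.21] [-27  20  98   0  62 -27]  dmax 4
[ 0.532 -0.223  0.21 ] [-27  24  92   0  64 -27]  dmax 6
[ 0.565 -0.246  0.21 ] [-28  28  86   0  66 -28]  dmax 6
[ 0.597 -0.269  0.21 ] [-28  32  79   0  69 -28]  dmax 7
[ 0.629 -0.292  0.21 ] [-29  36  72   0  72 -29]  dmax 7
```

Call:
move_arm(
  series="0 0 -0.039 0 0 0 1; 0 0 -0.039 0 0 0 1; 0 0 -0.039 0 0 0 1; 0 0 -0.04 0 0 0 1; 0 0 -0.0385 0 0 0 1; 0 0 0 0 0 0 1",
)

```text
clock: 47.4
tool_pos: [0.4346, 0.3369, 0.2045]
ee_rot: [0.002, 0.708, 0.707, 0.005]
contact_force: [0.8, 0.5, -0.8]
grip_width: 0.031
```

Run:
```python
from col import *
p,R=st()
c=snap("scene",19);crop(c,"pics/c24.png",130,80,170,130,4.5)
c=snap("top",19);crop(c,"pics/c25.png",110,140,170,130,4.5); collars(c,None)
```

```text
tcp [0.4346 0.3369 0.2045] w 0.031 F [ 0.8  0.5 -0.8] t 47.4
collar px [183. 186.] xy 629.5 305.3 r 17.7
collar px [172. 218.] xy 551.4 322.4 r 17.6
collar px [174. 243.] xy 493.0 312.3 r 17.5
```

Run:
```python
from col import *
c=load("top19.npz"); W=cloud(c); hsv=cv2.cvtColor(c["img"],cv2.COLOR_BGR2HSV); br=cv2.inRange(hsv,(8,80,50),(28,255,255))
P=W[(br>0)&(abs(W[...,2]-.220)<.006)&(W[...,1]>.3)]; print(len(P),P.min(0).round(4),P.max(0).round(4),((P.min(0)+P.max(0))/2).round(4),cv2.minEnclosingCircle((P[:,:2]*1000).astype(np.float32)))
p,R=st()
go([([.50,-.20,.21],0,13),([.6294,-.2921,.21],0,4)],1)
```

```text
128 [0.4193 0.3165 0.2141] [0.4499 0.3492 0.2256] [0.4346 0.3329 0.2198] ((434.4648132324219, 332.0152893066406), 17.508359909057617)
tcp [0.4328 0.3357 0.1997] w 0.031 F [-0.4  0.8 -1.9] t 47.5
tcp [0.4328 0.3357 0.1997] w 0.031 F [-0.4  0.8 -1.9] t 47.5
17 rows:
-0.041 0.005 -0.001 0 -0 -0 1; -0.041 0.005 -0.001 0 -0 -0 1; -0.042 0.006 -0 0 -0 -0 1; -0.041 0.005 -0.001 0 -0 -0 1; -0.041 0.005 -0.001 0 -0 -0 1; -0.041 0.005 -0.001 0 -0 -0 1; -0.041 0.005 -0.001 0 -0 -0 1; -0.042 0.006 -0 0 -0 -0 1; -0.041 0.005 -0.001 0 -0 -0 1; -0.041 0.005 -0.001 0 -0 -0 1; -0.041 0.005 -0.001 0 -0 -0 1; -0.041 0.006 -0.001 0 -0 -0 1

-0.0416 0.0048 -0.0003 0.2 -0 -0.1 1; -0.023 0.032 -0 -0 -0 0 1; -0.023 0.033 -0 -0 -0 0 1; -0.023 0.032 -0 -0 -0 0 1; -0.0232 0.0323 -0.0001 -0 -0 0 1

[0.433 0.336 0.2  ] [33 22 97  0 61 33]  
[0.438 0.295 0.201] [ 29  20 100   0  60  29]  dmax 4
[0.443 0.254 0.202] [ 25  18 102   0  60  25]  dmax 4
[0.449 0.212 0.202] [ 20  16 104   0  59  20]  dmax 5
[0.454 0.171 0.203] [ 15  15 106   0  59  15]  dmax 5
[0.459 0.13  0.204] [ 10  14 107   0  59  10]  dmax 5
[0.464 0.089 0.205] [  5  14 108   0  58   5]  dmax 5
[0.469 0.048 0.206] [  0  14 108   0  59   0]  dmax 5
[0.474 0.006 0.206] [ -5  14 107   0  59  -5]  dmax 5
[ 0.479 -0.035  0.207] [-10  15 106   0  59 -10]  dmax 5
[ 0.484 -0.076  0.208] [-14  15 105   0  60 -14]  dmax 5
[ 0.489 -0.117  0.209] [-19  17 103   0  60 -19]  dmax 4
[ 0.495 -0.158  0.21 ] [-23  18 100   0  61 -23]  dmax 4
[ 0.5  -0.2   0.21] [-27  20  98   0  62 -27]  dmax 4
[ 0.532 -0.223  0.21 ] [-27  24  92   0  64 -27]  dmax 6
[ 0.565 -0.246  0.21 ] [-28  28  86   0  66 -28]  dmax 6
[ 0.597 -0.269  0.21 ] [-28  32  79   0  69 -28]  dmax 7
[ 0.629 -0.292  0.21 ] [-29  36  72   0  72 -29]  dmax 7
```

Call:
move_arm(
  series="-0.041 0.005 -0.001 0 0 0 1; -0.041 0.005 -0.001 0 0 0 1; -0.042 0.006 0 0 0 0 1; -0.041 0.005 -0.001 0 0 0 1; -0.041 0.005 -0.001 0 0 0 1; -0.041 0.005 -0.001 0 0 0 1; -0.041 0.005 -0.001 0 0 0 1; -0.042 0.006 0 0 0 0 1; -0.041 0.005 -0.001 0 0 0 1; -0.041 0.005 -0.001 0 0 0 1; -0.041 0.005 -0.001 0 0 0 1; -0.041 0.006 -0.001 0 0 0 1",
)

```text
clock: 48.7
tool_pos: [0.4946, -0.1599, 0.208]
ee_rot: [-0.001, 0.708, 0.707, 0.0]
contact_force: [0.5, 0.2, -1.2]
grip_width: 0.031
```

Call:
move_arm(
  series="-0.0415 0.005 0 0 0 0 1; -0.023 0.032 0 0 0 0 1; -0.023 0.033 0 0 0 0 1; -0.023 0.032 0 0 0 0 1; -0.023 0.032 0 0 0 0 1; 0 0 0 0 0 0 1; 0 0 0 0 0 0 1",
)

```text
clock: 49.4
tool_pos: [0.6287, -0.2917, 0.2072]
ee_rot: [-0.001, 0.708, 0.707, 0.0]
contact_force: [-0.5, 0.4, -0.8]
grip_width: 0.0311
```

```bash
cat >> col.py <<'E'
def heldring(c,p):
    W=cloud(c); hsv=cv2.cvtColor(c["img"],cv2.COLOR_BGR2HSV); br=cv2.inRange(hsv,(8,70,40),(28,255,255))
    P=W[(br>0)&(abs(W[...,2]-(p[2]+.0157))<.005)&(np.hypot(W[...,0]-p[0],W[...,1]-p[1])<.03)]
    if len(P)>5: print("ring n",len(P),"mid",((P.min(0)+P.max(0))/2).round(4),"span",np.ptp(P,axis=0).round(4))
E
python3 - <<'E'
from col import *
p,R=st()
c=snap("top",20);crop(c,"pics/c26.png",380,110,130,110,6); heldring(c,p); tip(c,(.6294,-.2921),.147)
c=snap("scene",20);crop(c,"pics/c27.png",370,200,130,120,6); heldring(c,p); tip(c,(.6294,-.2921),.147)
go([([.6292,-.2918,.18],0,1)],1)
E
```

```text
tcp [ 0.6287 -0.2917  0.2072] w 0.0311 F [-0.5  0.4 -0.8] t 49.4
no tip
ring n 75 mid [ 0.6285 -0.2972  0.2218] span [0.0327 0.0175 0.0072]
tip n 37 xy [ 0.6267 -0.2895] mean [ 0.6268 -0.2898  0.1454]
cheek n 230 ((627.2057495117188, -288.21966552734375), 22.364614486694336) z 0.1183
tcp [ 0.6284 -0.2913  0.2088] w 0.0308 F [-0.5 -0.1 -0.9] t 49.5
1 rows:
-0.0006 0.0008 0.0288 0 -0.1 -0 1

[ 0.628 -0.291  0.209] [-29  36  72   0  72 -29]  
[ 0.629 -0.292  0.18 ] [-29  38  74   0  68 -29]  dmax 3
```

Call:
move_arm(
  series="0 0 0.029 0 0 0 1; 0 0 0.02 0 0 0 1; 0 0 0 0 0 0 1; 0 0 0 0 0 0 1",
)

```text
clock: 49.9
tool_pos: [0.6292, -0.2917, 0.1618]
ee_rot: [0.001, 0.707, 0.707, 0.001]
contact_force: [0.4, 1.2, -0.2]
grip_width: 0.031
```

Run:
```python
from col import *
p,R=st()
c=snap("scene",21);crop(c,"pics/c28.png",400,230,100,90,8); heldring(c,p); tip(c,(.6294,-.2921),.147)
go([([.6285,-.2919,.152],0,1)],1)
```

```text
tcp [ 0.6292 -0.2917  0.1618] w 0.031 F [ 0.4  1.2 -0.2] t 49.9
ring n 56 mid [ 0.6292 -0.2978  0.1758] span [0.0296 0.0152 0.0055]
tip n 5 xy [ 0.6236 -0.2917] mean [ 0.6233 -0.2925  0.1434]
cheek n 231 ((627.1970825195312, -288.49102783203125), 21.927656173706055) z 0.118
tcp [ 0.6296 -0.2919  0.1625] w 0.031 F [ 0.3  0.6 -1.3] t 49.95
1 rows:
0 -0.0012 0.0105 0.2 0 -0 1

[ 0.63  -0.292  0.162] [-29  39  74   0  66 -29]  
[ 0.628 -0.292  0.152] [-29  39  75   0  66 -29]  dmax 1
```

Call:
move_arm(
  series="0 -0.0012 0.006 0 0 0 1; 0 0 0.004 0 0 0 1; 0 0 0.003 0 0 0 1; 0 0 0 0 0 0 1; 0 0 0 0 0 0 1",
)

```text
clock: 50.45
tool_pos: [0.6283, -0.292, 0.148]
ee_rot: [0.001, 0.707, 0.707, 0.001]
contact_force: [0.7, -0.0, -0.2]
grip_width: 0.0308
```

Call:
move_arm(
  series="0 0 0.005 0 0 0 1; 0 0 0.005 0 0 0 1; 0 0 0.005 0 0 0 1; 0 0 0 0 0 0 1; 0 0 0 0 0 0 1",
)

```text
clock: 50.95
tool_pos: [0.6282, -0.292, 0.1328]
ee_rot: [0.001, 0.707, 0.707, 0.001]
contact_force: [-0.0, -0.1, -0.4]
grip_width: 0.0309
```

Call:
move_arm(
  series="0 0 0.004 0 0 0 1; 0 0 0.003 0 0 0 1; 0 0 0 0 0 0 1; 0 0 0.001 0 0 0 1; 0 0 0 0 0 0 1; 0 0 0 0 0 0 1",
)

```text
clock: 51.55
tool_pos: [0.6283, -0.292, 0.1251]
ee_rot: [0.001, 0.707, 0.707, 0.001]
contact_force: [0.6, 0.3, -0.6]
grip_width: 0.031
```

Call:
move_arm(
  series="0 0 0.001 0 0 0 1; 0 0 0 0 0 0 0.2; 0 0 0 0 0 0 0; 0 0 0 0 0 0 -0.1; 0 0 0 0 0 0 -0.1; 0 0 -0.01 0 0 0 -0.1; 0 0 -0.03 0 0 0 -0.1; 0 0 -0.04 0 0 0 -0.1; 0.03 -0.02 -0.02 0 0 0 -0.1; 0 0 0 0 0 0 -0.1",
)

```text
clock: 52.55
tool_pos: [0.6082, -0.2603, 0.2286]
ee_rot: [0.003, 0.707, 0.707, 0.002]
contact_force: [-0.2, 0.4, -0.4]
grip_width: 0.0471
```

```bash
cat >> col.py <<'E'
def seat(c,xy):
    W=cloud(c); hsv=cv2.cvtColor(c["img"],cv2.COLOR_BGR2HSV); br=cv2.inRange(hsv,(8,70,40),(28,255,255))
    P=W[(br>0)&(np.hypot(W[...,0]-xy[0],W[...,1]-xy[1])<.035)&(W[...,2]>.1)]
    if len(P): T=P[P[:,2]>np.percentile(P[:,2],60)-.003]; print("seated ring n",len(P),"top z",np.percentile(P[:,2],[50,80,95]).round(4),"mid",((T.min(0)+T.max(0))/2).round(4)[:2])
    tip(c,xy,.147)
E
python3 - <<'E'
from col import *
p,R=st()
c=snap("scene",22);crop(c,"pics/c29.png",300,200,180,140,4.4); seat(c,(.628,-.290))
c=snap("top",22); collars(c,None)
E
```

```text
tcp [ 0.6082 -0.2603  0.2286] w 0.0471 F [-0.2  0.4 -0.4] t 52.55
seated ring n 183 top z [0.1363 0.1386 0.1395] mid [ 0.6255 -0.2909]
tip n 36 xy [ 0.6267 -0.2877] mean [ 0.6268 -0.2892  0.1455]
cheek n 101 ((627.9545288085938, -289.1731872558594), 21.99675750732422) z 0.1188
collar px [183. 186.] xy 630.1 305.4 r 17.7
collar px [172. 218.] xy 552.0 321.3 r 17.0
```

Run:
```python
from col import *
go([([.50,-.05,.24],45,6),([.4935,.3125,.06],90,10)],-.5)
```

```text
tcp [ 0.6083 -0.2618  0.2252] w 0.047 F [-0.5 -0.3  0.1] t 52.65
16 rows:
0.035 -0.018 -0.003 0 0 -8 -0.5; 0.038 -0.013 -0.002 0 0 -7 -0.5; 0.039 -0.008 -0.003 0 0 -8 -0.5; 0.039 -0.003 -0.002 0 0 -7 -0.5; 0.04 0.002 -0.003 0 0 -8 -0.5; 0.0387 0.0074 -0.0024 0.1 0.2 -7 -0.5; 0.026 0.025 0.018 0 -0 -5 -0.5; 0.024 0.027 0.018 0 -0 -4 -0.5; 0.022 0.029 0.018 0 -0 -5 -0.5; 0.019 0.031 0.018 0 -0 -4 -0.5; 0.017 0.032 0.018 0 -0 -5 -0.5; 0.014 0.033 0.018 0 -0 -4 -0.5

0.012 0.035 0.018 0 -0 -5 -0.5; 0.009 0.035 0.018 0 -0 -4 -0.5; 0.006 0.035 0.018 0 -0 -5 -0.5; 0.0031 0.0366 0.0183 0 -0 -4 -0.5

[ 0.608 -0.262  0.225] [-27  32  77   0  71 -27]  
[ 0.59  -0.227  0.228] [-25  29  82   0  69 -33]  dmax 6
[ 0.572 -0.191  0.23 ] [-23  26  87   0  68 -38]  dmax 5
[ 0.554 -0.155  0.233] [-20  23  91   0  66 -43]  dmax 5
[ 0.536 -0.121  0.235] [-18  20  95   0  65 -48]  dmax 4
[ 0.518 -0.085  0.238] [-14  17  98   0  65 -52]  dmax 5
[ 0.5  -0.05  0.24] [-11  15 101   0  64 -56]  dmax 4
[ 0.499 -0.014  0.222] [ -7  15 103   0  62 -57]  dmax 4
[0.498 0.022 0.204] [ -3  17 104   0  60 -57]  dmax 4
[0.498 0.059 0.186] [  1  18 104   0  57 -58]  dmax 4
[0.497 0.095 0.168] [  6  20 105   0  55 -57]  dmax 4
[0.497 0.131 0.15 ] [ 10  22 104   0  53 -58]  dmax 4
[0.496 0.167 0.132] [ 14  25 104   0  52 -59]  dmax 4
[0.495 0.204 0.114] [ 17  27 103   0  50 -60]  dmax 4
[0.495 0.24  0.096] [ 21  30 101   0  49 -60]  dmax 4
[0.494 0.276 0.078] [ 24  33  99   0  48 -62]  dmax 3
[0.494 0.313 0.06 ] [ 28  36  96   0  47 -62]  dmax 3
```

Call:
move_arm(
  series="0.035 -0.018 -0.003 0 0 -8 -0.5; 0.038 -0.013 -0.002 0 0 -7 -0.5; 0.039 -0.008 -0.003 0 0 -8 -0.5; 0.039 -0.003 -0.002 0 0 -7 -0.5; 0.04 0.002 -0.003 0 0 -8 -0.5; 0.0385 0.0075 -0.0025 0 0 -7 -0.5; 0.026 0.025 0.018 0 0 -5 -0.5; 0.024 0.027 0.018 0 0 -4 -0.5; 0.022 0.029 0.018 0 0 -5 -0.5; 0.019 0.031 0.018 0 0 -4 -0.5; 0.017 0.032 0.018 0 0 -5 -0.5; 0.014 0.033 0.018 0 0 -4 -0.5",
)

```text
clock: 53.85
tool_pos: [0.4967, 0.168, 0.1298]
ee_rot: [0.001, 0.155, 0.988, -0.0]
contact_force: [0.7, -0.9, 0.1]
grip_width: 0.0642
```

Call:
move_arm(
  series="0.012 0.035 0.018 0 0 -5 -0.5; 0.009 0.035 0.018 0 0 -4 -0.5; 0.006 0.035 0.018 0 0 -5 -0.5; 0.003 0.0365 0.018 0 0 -4 -0.5; 0 0 0 0 0 0 -0.5; 0 0 0 0 0 0 -0.5",
)

```text
clock: 54.45
tool_pos: [0.4942, 0.3121, 0.058]
ee_rot: [0.0, 0.0, 1.0, -0.001]
contact_force: [0.5, -0.6, 0.4]
grip_width: 0.0641
```

Run:
```python
from col import *
c=snap("scene",23);crop(c,"pics/c30.png",130,130,170,130,4.5)
c=snap("top",23);collars(c,None)
go([([.4935,.3125,.006],90,2)],-.5)
```

```text
collar px [183. 186.] xy 630.5 305.0 r 17.4
collar px [173. 217.] xy 553.1 322.3 r 16.9
collar px [173. 245.] xy 491.3 312.3 r 16.6
tcp [0.4948 0.3112 0.0592] w 0.0639 F [ 0.1 -0.3 -0.1] t 54.55
2 rows:
0.001 0.001 0.027 -0 0 -0 -0.5; 0.0004 0.0003 0.0262 -0 0.1 -0.1 -0.5

[0.495 0.311 0.059] [ 28  36  96   0  47 -62]  
[0.494 0.312 0.032] [ 28  39  97   0  44 -62]  dmax 3
[0.494 0.313 0.006] [ 28  41  97   0  42 -62]  dmax 3
```

Call:
move_arm(
  series="0.0005 0.001 0.027 0 0 0 -0.5; 0 0.0005 0.026 0 0 0 -0.5; 0 0 0 0 0 0 -0.5; 0 0 0 0 0 0 0.1; 0 0 0 0 0 0 0.5; 0 0 0 0 0 0 0.5; 0 0 0 0 0 0 0.5; 0 0 0 0 0 0 0.5; 0 0 0 0 0 0 0; 0 0 0 0 0 0 0; 0 0 0 0 0 0 0; 0 0 0 0 0 0 0",
)

```text
clock: 55.75
tool_pos: [0.494, 0.3136, 0.0063]
ee_rot: [0.001, 0.0, 1.0, 0.0]
contact_force: [0.1, -0.4, 0.2]
grip_width: 0.0426
```

Call:
move_arm(
  series="0 0 0 0 0 8 0; 0 0 0 0 0 8 0; 0 0 0 0 0 8 0; 0 0 0 0 0 8 0; 0 0 0 0 0 8 0; 0 0 0 0 0 8 0; 0 0 0 0 0 8 0; 0 0 0 0 0 8 0; 0 0 0 0 0 8 0; 0 0 0 0 0 8 0; 0 0 0 0 0 8 0; 0 0 0 0 0 2 0",
)

```text
clock: 56.95
tool_pos: [0.494, 0.3136, 0.0061]
ee_rot: [0.001, 0.709, 0.705, 0.001]
contact_force: [-0.5, 0.9, 0.4]
grip_width: 0.0425
```

Run:
```python
from col import *
go([([.4935,.3125,.004],0,1)],-.5)
```

```text
tcp [0.494  0.3136 0.0061] w 0.0425 F [-0.5  0.9  0.4] t 56.95
1 rows:
-0.0011 -0.0005 0.0021 0.1 0 -0.3 -0.5

[0.494 0.314 0.006] [28 41 97  0 42 28]  
[0.493 0.312 0.004] [28 41 97  0 41 28]  dmax 0
```

Call:
move_arm(
  series="0 0 0.002 0 0 0 0; 0 0 0 0 0 0 0.4; 0 0 0 0 0 0 1; 0 0 0 0 0 0 1; 0 0 0 0 0 0 1; 0 0 0 0 0 0 1; 0 0 0 0 0 0 1; 0 0 -0.02 0 0 0 1; 0 0 -0.04 0 0 0 1; 0 0 -0.045 0 0 0 1; 0 0 -0.045 0 0 0 1; 0 0 -0.045 0 0 0 1",
)

```text
clock: 58.15
tool_pos: [0.4932, 0.3133, 0.2008]
ee_rot: [0.001, 0.707, 0.707, 0.0]
contact_force: [1.3, 1.1, -0.2]
grip_width: 0.0314
```

Run:
```python
from col import *
c=load("scene22.npz")
for x,y in((.631,.009),(.629,-.089),(.629,-.187),(.627,-.289)): tip(c,(x,y),.1455)
c=load("top22.npz")
for x,y in((.6335,.006),(.631,-.0925),(.632,-.190)): tip(c,(x,y),.1465)
go([([.50,-.10,.205],0,11),([.631,-.1903,.205],0,4)],1)
```

```text
tip n 30 xy [0.6314 0.0069] mean [0.6309 0.0075 0.1451]
cheek n 166 ((632.0409545898438, 7.2154645919799805), 23.186840057373047) z 0.1181
tip n 35 xy [ 0.6281 -0.0906] mean [ 0.6276 -0.0909  0.1453]
cheek n 189 ((629.3449096679688, -89.90794372558594), 21.993242263793945) z 0.1184
tip n 37 xy [ 0.6279 -0.1881] mean [ 0.6279 -0.1885  0.1452]
cheek n 208 ((628.665283203125, -188.0402069091797), 21.618877410888672) z 0.1183
tip n 44 xy [ 0.6267 -0.2882] mean [ 0.6266 -0.2891  0.1447]
cheek n 100 ((627.9545288085938, -289.1731872558594), 21.99675750732422) z 0.1181
tip n 36 xy [0.6334 0.0058] mean [0.6332 0.006  0.1458]
cheek n 224 ((634.3385009765625, 5.993083953857422), 21.49148178100586) z 0.1185
tip n 37 xy [ 0.6308 -0.0927] mean [ 0.6308 -0.0925  0.1465]
cheek n 229 ((631.3324584960938, -92.48909759521484), 21.635953903198242) z 0.1186
tip n 37 xy [ 0.6317 -0.1896] mean [ 0.6315 -0.19    0.146 ]
cheek n 186 ((632.3516235351562, -190.27581787109375), 21.285600662231445) z 0.119
tcp [0.4932 0.3133 0.2008] w 0.0314 F [ 1.3  1.1 -0.2] t 58.15
15 rows:
-0.038 0.001 -0 0 0 -0 1; -0.037 0
[... 519 characters left out ...]
02] [17 20 99  0 61 17]  dmax 4
[0.496 0.163 0.202] [ 13  19 101   0  60  13]  dmax 4
[0.496 0.125 0.203] [  9  18 102   0  60   9]  dmax 4
[0.497 0.088 0.203] [  5  17 103   0  60   5]  dmax 4
[0.498 0.05  0.204] [  0  17 104   0  60   1]  dmax 4
[0.498 0.012 0.204] [ -4  17 104   0  59  -4]  dmax 4
[ 0.499 -0.025  0.204] [ -8  17 104   0  60  -8]  dmax 4
[ 0.499 -0.063  0.205] [-12  17 103   0  60 -12]  dmax 4
[ 0.5   -0.1    0.205] [-17  18 102   0  60 -16]  dmax 4
[ 0.533 -0.123  0.205] [-18  21  97   0  62 -18]  dmax 5
[ 0.566 -0.145  0.205] [-19  25  91   0  64 -19]  dmax 6
[ 0.598 -0.168  0.205] [-20  29  85   0  66 -20]  dmax 6
[ 0.631 -0.19   0.205] [-21  33  79   0  69 -21]  dmax 7
```

Call:
move_arm(
  series="-0.038 0.001 0 0 0 0 1; -0.037 0 -0.001 0 0 0 1; -0.038 0.001 0 0 0 0 1; -0.037 0.001 0 0 0 0 1; -0.038 0 -0.001 0 0 0 1; -0.037 0.001 0 0 0 0 1; -0.038 0.001 -0.001 0 0 0 1; -0.038 0 0 0 0 0 1; -0.037 0.001 0 0 0 0 1; -0.038 0 -0.001 0 0 0 1; -0.037 0.001 0 0 0 0 1; -0.023 0.033 0 0 0 0 1",
)

```text
clock: 59.35
tool_pos: [0.5314, -0.1246, 0.2033]
ee_rot: [0.0, 0.708, 0.706, 0.0]
contact_force: [1.2, 0.4, 0.7]
grip_width: 0.0311
```

Call:
move_arm(
  series="-0.022 0.033 0 0 0 0 1; -0.023 0.032 0 0 0 0 1; -0.022 0.0325 0 0 0 0 1; 0 0 0.02 0 0 0 1; 0 0 0 0 0 0 1; 0 0 0 0 0 0 1",
)

```text
clock: 59.95
tool_pos: [0.6302, -0.1891, 0.1832]
ee_rot: [-0.0, 0.707, 0.707, 0.0]
contact_force: [0.0, -0.1, -0.2]
grip_width: 0.0308
```

Run:
```python
from col import *
p,R=st()
c=snap("scene",24);crop(c,"pics/c31.png",360,200,100,90,7); heldring(c,p); tip(c,(.628,-.188),.1455)
go([([.6303,-.1898,.152],0,2)],1)
```

```text
tcp [ 0.6302 -0.1891  0.1832] w 0.0308 F [ 0.  -0.1 -0.2] t 59.95
ring n 74 mid [ 0.6299 -0.1929  0.1983] span [0.0326 0.0221 0.0087]
tip n 38 xy [ 0.6284 -0.1873] mean [ 0.6283 -0.1881  0.1447]
cheek n 210 ((628.9026489257812, -187.84353637695312), 21.45648193359375) z 0.1182
tcp [ 0.6305 -0.1891  0.1841] w 0.031 F [-0.4 -0.2 -0.9] t 60.0
2 rows:
-0 -0 0.016 0 -0 -0 1; -0.0007 -0.0002 0.0161 0.1 -0 -0 1

[ 0.63  -0.189  0.184] [-21  34  80   0  66 -21]  
[ 0.631 -0.189  0.168] [-21  35  81   0  64 -21]  dmax 2
[ 0.63  -0.19   0.152] [-21  36  81   0  63 -21]  dmax 2
```

Call:
move_arm(
  series="-0.0005 -0.0005 0.016 0 0 0 1; 0 0 0.016 0 0 0 1; 0 0 0.003 0 0 0 1; 0 0 0 0 0 0 1; 0 0 0 0 0 0 1",
)

```text
clock: 60.5
tool_pos: [0.6306, -0.19, 0.1492]
ee_rot: [0.001, 0.707, 0.707, 0.001]
contact_force: [0.1, -0.8, 0.4]
grip_width: 0.0313
```

Call:
move_arm(
  series="0 0 0.004 0 0 0 1; 0 0 0.004 0 0 0 1; 0 0 0.004 0 0 0 1; 0 0 0 0 0 0 1",
)

```text
clock: 60.9
tool_pos: [0.63, -0.1899, 0.1357]
ee_rot: [0.0, 0.707, 0.707, 0.001]
contact_force: [-0.2, -0.6, -0.3]
grip_width: 0.0314
```

Call:
move_arm(
  series="0 0 0.004 0 0 0 1; 0 0 0.004 0 0 0 1; 0 0 0.002 0 0 0 1; 0 0 0.001 0 0 0 1; 0 0 0 0 0 0 1; 0 0 0 0 0 0 1",
)

```text
clock: 61.5
tool_pos: [0.6305, -0.19, 0.1256]
ee_rot: [0.001, 0.707, 0.707, 0.001]
contact_force: [0.0, -0.0, -0.5]
grip_width: 0.0309
```

Call:
move_arm(
  series="0 0 0.001 0 0 0 1; 0 0 0 0 0 0 0.2; 0 0 0 0 0 0 0; 0 0 0 0 0 0 -0.1; 0 0 0 0 0 0 -0.1; 0 0 -0.01 0 0 0 -0.1; 0 0 -0.03 0 0 0 -0.1; 0 0 -0.04 0 0 0 -0.1; 0.02 -0.03 -0.02 0 0 0 -0.1; 0.02 -0.03 0 0 0 0 -0.1; 0 0 0 0 0 0 -0.1",
)

```text
clock: 62.6
tool_pos: [0.5677, -0.1481, 0.2258]
ee_rot: [0.001, 0.707, 0.707, 0.001]
contact_force: [-0.4, -0.3, 0.3]
grip_width: 0.047
```

Run:
```python
from col import *
p,R=st()
c=snap("scene",25);crop(c,"pics/c32.png",300,200,180,140,4.4); seat(c,(.628,-.188)); seat(c,(.627,-.289))
c=snap("top",25); collars(c,None)
```

```text
tcp [ 0.5677 -0.1481  0.2258] w 0.047 F [-0.4 -0.3  0.3] t 62.6
seated ring n 177 top z [0.136  0.1384 0.1395] mid [ 0.6284 -0.1876]
tip n 33 xy [ 0.6296 -0.1877] mean [ 0.6288 -0.1879  0.1454]
cheek n 101 ((629.3653564453125, -187.88870239257812), 21.097259521484375) z 0.1184
seated ring n 190 top z [0.1361 0.1384 0.14  ] mid [ 0.6249 -0.2903]
tip n 39 xy [ 0.6233 -0.2898] mean [ 0.6262 -0.2896  0.1455]
cheek n 102 ((627.6695556640625, -289.37969970703125), 21.693153381347656) z 0.1183
collar px [183. 186.] xy 629.2 305.1 r 17.3
collar px [172. 218.] xy 551.9 322.1 r 17.0
```

Two collars are seated. Next is collar 1 at (.552, .322).

Run:
```python
from col import *
go([([.50,.0,.23],45,6),([.552,.322,.06],90,9)],-.5)
```

```text
tcp [ 0.5703 -0.1498  0.2256] w 0.0472 F [0.1 0.3 0.4] t 62.7
15 rows:
0.025 -0.012 -0.001 0 0 -8 -0.5; 0.026 -0.008 -0.001 0 0 -7 -0.5; 0.027 -0.005 -0 0 0 -8 -0.5; 0.028 -0.001 -0.001 0 0 -7 -0.5; 0.027 0.003 -0.001 0 0 -8 -0.5; 0.0273 0.0059 -0.0008 0.1 0.2 -7 -0.5; 0.021 0.029 0.019 0 -0 -5 -0.5; 0.019 0.031 0.019 0 -0 -5 -0.5; 0.016 0.033 0.019 0 -0 -5 -0.5; 0.012 0.034 0.019 0 -0 -5 -0.5; 0.01 0.035 0.019 0 -0 -5 -0.5; 0.007 0.035 0.019 0 -0 -5 -0.5

0.004 0.036 0.018 0 -0 -5 -0.5; 0 0.037 0.019 0 -0 -5 -0.5; -0.0023 0.0357 0.0193 0 -0 -5 -0.5

[ 0.57  -0.15   0.226] [-19  24  89   0  66 -19]  
[ 0.558 -0.125  0.226] [-17  23  92   0  65 -25]  dmax 6
[ 0.547 -0.1    0.227] [-15  21  94   0  65 -30]  dmax 5
[ 0.535 -0.075  0.227] [-13  19  96   0  64 -36]  dmax 6
[ 0.523 -0.05   0.228] [-11  18  99   0  64 -41]  dmax 5
[ 0.512 -0.025  0.229] [ -8  16 100   0  63 -46]  dmax 5
[0.5  0.   0.23] [ -5  15 102   0  63 -50]  dmax 4
[0.506 0.035 0.211] [ -1  17 102   0  61 -51]  dmax 4
[0.511 0.071 0.192] [  3  19 102   0  59 -52]  dmax 4
[0.517 0.108 0.173] [  7  22 101   0  57 -53]  dmax 4
[0.524 0.143 0.154] [ 10  25 100   0  55 -55]  dmax 4
[0.529 0.179 0.135] [ 14  28  98   0  54 -56]  dmax 4
[0.535 0.214 0.116] [ 17  31  96   0  53 -58]  dmax 3
[0.54  0.25  0.098] [ 20  34  94   0  52 -60]  dmax 3
[0.547 0.287 0.079] [ 23  37  91   0  52 -62]  dmax 3
[0.552 0.322 0.06 ] [ 26  41  87   0  52 -64]  dmax 3
```

Call:
move_arm(
  series="0.025 -0.012 -0.001 0 0 -8 -0.5; 0.026 -0.008 -0.001 0 0 -7 -0.5; 0.027 -0.005 0 0 0 -8 -0.5; 0.028 -0.001 -0.001 0 0 -7 -0.5; 0.027 0.003 -0.001 0 0 -8 -0.5; 0.027 0.006 -0.001 0 0 -7 -0.5; 0.021 0.029 0.019 0 0 -5 -0.5; 0.019 0.031 0.019 0 0 -5 -0.5; 0.016 0.033 0.019 0 0 -5 -0.5; 0.012 0.034 0.019 0 0 -5 -0.5; 0.01 0.035 0.019 0 0 -5 -0.5; 0.007 0.035 0.019 0 0 -5 -0.5",
)

```text
clock: 63.9
tool_pos: [0.5365, 0.2155, 0.1145]
ee_rot: [0.001, 0.129, 0.992, 0.0]
contact_force: [-0.1, -0.6, 0.6]
grip_width: 0.0639
```

Call:
move_arm(
  series="0.004 0.036 0.018 0 0 -5 -0.5; 0 0.037 0.019 0 0 -5 -0.5; -0.0025 0.0355 0.0195 0 0 -5 -0.5; 0 0 0 0 0 0 -0.5; 0 0 0 0 0 0 -0.5; 0 0 0 0 0 0 -0.5",
)

```text
clock: 64.5
tool_pos: [0.5536, 0.3206, 0.0592]
ee_rot: [0.001, 0.001, 1.0, 0.0]
contact_force: [-0.6, -0.6, -0.2]
grip_width: 0.0641
```

Run:
```python
from col import *
c=snap("scene",26);crop(c,"pics/c33.png",130,130,170,130,4.5)
go([([.552,.322,.006],90,2)],-.5)
c=snap("top",26);collars(c,None)
```

```text
tcp [0.5537 0.3205 0.0595] w 0.0639 F [0.3 0.8 0.6] t 64.55
2 rows:
0.001 0.001 0.027 0 0 -0 -0.5; 0.0008 0.0005 0.0265 0 0.2 -0.1 -0.5

[0.554 0.32  0.06 ] [ 26  41  87   0  52 -64]  
[0.553 0.321 0.033] [ 26  43  88   0  49 -64]  dmax 3
[0.552 0.322 0.006] [ 26  45  88   0  47 -64]  dmax 2
collar px [183. 186.] xy 629.2 305.6 r 17.5
collar px [172. 218.] xy 552.0 321.8 r 16.6
```

Call:
move_arm(
  series="0.001 0.001 0.027 0 0 0 -0.5; 0.001 0.0005 0.0265 0 0 0 -0.5; 0 0 0 0 0 0 -0.5; 0 0 0 0 0 0 0.1; 0 0 0 0 0 0 0.5; 0 0 0 0 0 0 0.5; 0 0 0 0 0 0 0.5; 0 0 0 0 0 0 0.5; 0 0 0 0 0 0 0; 0 0 0 0 0 0 0; 0 0 0 0 0 0 0; 0 0 0 0 0 0 0",
)

```text
clock: 65.8
tool_pos: [0.5511, 0.3228, 0.0054]
ee_rot: [0.001, 0.0, 1.0, 0.0]
contact_force: [-0.6, -0.0, 0.4]
grip_width: 0.0429
```

Call:
move_arm(
  series="0 0 0 0 0 8 0; 0 0 0 0 0 8 0; 0 0 0 0 0 8 0; 0 0 0 0 0 8 0; 0 0 0 0 0 8 0; 0 0 0 0 0 8 0; 0 0 0 0 0 8 0; 0 0 0 0 0 8 0; 0 0 0 0 0 8 0; 0 0 0 0 0 8 0; 0 0 0.002 0 0 8 0; 0 0 0 0 0 2 0",
)

```text
clock: 67.0
tool_pos: [0.5509, 0.3227, 0.0031]
ee_rot: [0.001, 0.709, 0.705, 0.001]
contact_force: [-0.2, 0.6, 0.4]
grip_width: 0.0425
```

Call:
move_arm(
  series="0 0 0 0 0 0 0; 0 0 0 0 0 0 0.4; 0 0 0 0 0 0 1; 0 0 0 0 0 0 1; 0 0 0 0 0 0 1; 0 0 0 0 0 0 1; 0 0 0 0 0 0 1",
)

```text
clock: 67.7
tool_pos: [0.5513, 0.3229, 0.0037]
ee_rot: [0.001, 0.707, 0.707, 0.001]
contact_force: [0.3, -0.8, 6.1]
grip_width: 0.0312
```

Run:
```python
from col import *
go([([.552,.322,.2],0,5),([.50,-.03,.205],0,10),([.6302,-.0917,.185],0,4)],1)
```

```text
tcp [0.5513 0.3229 0.0037] w 0.0312 F [ 0.3 -0.8  6.1] t 67.7
19 rows:
-0 0 -0.039 0 -0 -0 1; -0 0 -0.04 0 -0 -0 1; -0.001 0.001 -0.039 0 -0 -0 1; 0 -0 -0.039 0 -0 -0 1; 0.0001 0.0002 -0.0393 0.2 -0 -0 1; -0.035 -0.005 -0.001 -0 -0 -0 1; -0.035 -0.005 -0 -0 -0 -0 1; -0.036 -0.006 -0.001 -0 -0 -0 1; -0.035 -0.005 -0 -0 -0 -0 1; -0.035 -0.005 -0.001 -0 -0 -0 1; -0.035 -0.005 -0 -0 -0 -0 1; -0.035 -0.005 -0.001 -0 -0 -0 1

-0.036 -0.005 -0 -0 -0 -0 1; -0.035 -0.006 -0.001 -0 -0 -0 1; -0.035 -0.0048 -0.0001 -0 -0 -0 1; -0.015 0.033 0.005 -0 -0 -0 1; -0.016 0.032 0.005 -0 -0 -0 1; -0.015 0.033 0.005 -0 -0 -0 1; -0.0156 0.0322 0.0049 -0 -0 -0 1

[0.551 0.323 0.004] [26 46 88  0 46 26]  
[0.551 0.323 0.043] [26 42 88  0 50 26]  dmax 4
[0.551 0.323 0.083] [26 39 87  0 54 26]  dmax 4
[0.552 0.322 0.122] [26 36 86  0 58 26]  dmax 4
[0.552 0.322 0.161] [26 33 84  0 62 26]  dmax 4
[0.552 0.322 0.2  ] [26 31 82  0 67 26]  dmax 5
[0.547 0.287 0.201] [23 29 86  0 65 23]  dmax 4
[0.542 0.252 0.201] [20 27 89  0 64 20]  dmax 3
[0.536 0.216 0.202] [17 25 92  0 63 17]  dmax 3
[0.531 0.181 0.202] [14 23 95  0 62 14]  dmax 3
[0.526 0.146 0.203] [11 21 97  0 62 11]  dmax 3
[0.521 0.111 0.203] [ 7 20 99  0 61  7]  dmax 4
[0.516 0.076 0.204] [  3  19 100   0  61   3]  dmax 4
[0.511 0.04  0.204] [ -1  18 102   0  60  -1]  dmax 4
[0.505 0.005 0.205] [ -5  17 103   0  60  -5]  dmax 4
[ 0.5   -0.03   0.205] [ -9  17 103   0  60  -9]  dmax 4
[ 0.533 -0.045  0.2  ] [-10  21  99   0  61 -10]  dmax 5
[ 0.565 -0.061  0.195] [-11  24  94   0  62 -11]  dmax 5
[ 0.598 -0.076  0.19 ] [-12  28  89   0  63 -12]  dmax 5
[ 0.63  -0.092  0.185] [-12  32  83   0  65 -12]  dmax 5
```

Call:
move_arm(
  series="0 0 -0.039 0 0 0 1; 0 0 -0.04 0 0 0 1; -0.001 0.001 -0.039 0 0 0 1; 0 0 -0.039 0 0 0 1; 0 0 -0.039 0 0 0 1; -0.035 -0.005 -0.001 0 0 0 1; -0.035 -0.005 0 0 0 0 1; -0.036 -0.006 -0.001 0 0 0 1; -0.035 -0.005 0 0 0 0 1; -0.035 -0.005 -0.001 0 0 0 1; -0.035 -0.005 0 0 0 0 1; -0.035 -0.005 -0.001 0 0 0 1",
)

```text
clock: 68.9
tool_pos: [0.5148, 0.0745, 0.2029]
ee_rot: [0.001, 0.707, 0.707, 0.0]
contact_force: [0.6, 0.4, 0.3]
grip_width: 0.0313
```

Call:
move_arm(
  series="-0.036 -0.005 0 0 0 0 1; -0.035 -0.006 -0.001 0 0 0 1; -0.035 -0.005 0 0 0 0 1; -0.015 0.033 0.005 0 0 0 1; -0.016 0.032 0.005 0 0 0 1; -0.015 0.033 0.005 0 0 0 1; -0.0155 0.032 0.005 0 0 0 1; 0 0 0 0 0 0 1; 0 0 0 0 0 0 1; 0 0 0 0 0 0 1",
)

```text
clock: 69.9
tool_pos: [0.6286, -0.0913, 0.1844]
ee_rot: [0.0, 0.707, 0.707, 0.001]
contact_force: [0.2, 0.2, 0.3]
grip_width: 0.031
```

Run:
```python
from col import *
p,R=st()
c=snap("scene",27);crop(c,"pics/c34.png",330,170,100,90,7); heldring(c,p); tip(c,(.628,-.0905),.1455)
go([([.6302,-.0916,.152],0,2)],1)
```

```text
tcp [ 0.6286 -0.0913  0.1844] w 0.031 F [0.2 0.2 0.3] t 69.9
ring n 83 mid [ 0.6299 -0.0933  0.1997] span [0.0321 0.0269 0.0091]
tip n 36 xy [ 0.6289 -0.0907] mean [ 0.6275 -0.0911  0.1452]
cheek n 190 ((628.7770385742188, -90.07740020751953), 22.343446731567383) z 0.1181
tcp [ 0.6287 -0.0913  0.1847] w 0.031 F [ 0.5  0.2 -0.2] t 69.95
2 rows:
-0 0.001 0.016 0 -0 -0 1; -0.0003 0.0004 0.0167 0.1 -0 -0 1

[ 0.629 -0.091  0.185] [-12  32  84   0  65 -12]  
[ 0.63  -0.091  0.169] [-12  33  84   0  63 -12]  dmax 2
[ 0.63  -0.092  0.152] [-12  34  85   0  61 -12]  dmax 2
```

Call:
move_arm(
  series="-0.0005 0.0008 0.016 0 0 0 1; 0 0 0.016 0 0 0 1; 0 0 0.004 0 0 0 1; 0 0 0 0 0 0 1; 0 0 0 0 0 0 1",
)

```text
clock: 70.45
tool_pos: [0.6304, -0.0922, 0.1489]
ee_rot: [0.001, 0.707, 0.707, 0.001]
contact_force: [-0.1, 0.6, 0.1]
grip_width: 0.0308
```

Call:
move_arm(
  series="0 -0.0005 0.004 0 0 0 1; 0 0 0.004 0 0 0 1; 0 0 0.004 0 0 0 1; 0 0 0 0 0 0 1",
)

```text
clock: 70.85
tool_pos: [0.6294, -0.0922, 0.1358]
ee_rot: [0.0, 0.707, 0.707, 0.0]
contact_force: [0.2, -0.2, -1.5]
grip_width: 0.0311
```

Call:
move_arm(
  series="0 0 0.004 0 0 0 1; 0 0 0.004 0 0 0 1; 0 0 0.002 0 0 0 1; 0 0 0.001 0 0 0 1; 0 0 0 0 0 0 1; 0 0 0 0 0 0 1",
)

```text
clock: 71.45
tool_pos: [0.6299, -0.0923, 0.1256]
ee_rot: [0.001, 0.707, 0.707, 0.001]
contact_force: [1.1, 0.4, -0.5]
grip_width: 0.0312
```

Call:
move_arm(
  series="0 0 0.002 0 0 0 1; 0 0 0 0 0 0 1; 0 0 0 0 0 0 0.2; 0 0 0 0 0 0 0; 0 0 0 0 0 0 -0.1; 0 0 0 0 0 0 -0.1; 0 0 -0.01 0 0 0 -0.1; 0 0 -0.03 0 0 0 -0.1; 0 0 -0.04 0 0 0 -0.1; 0.02 -0.03 -0.02 0 0 0 -0.1; 0.02 -0.03 0 0 0 0 -0.1; 0 0 0 0 0 0 -0.1",
)

```text
clock: 72.65
tool_pos: [0.5672, -0.0504, 0.2249]
ee_rot: [0.001, 0.707, 0.707, 0.001]
contact_force: [1.0, -0.5, -0.5]
grip_width: 0.0468
```

Run:
```python
from col import *
p,R=st()
c=snap("scene",28);crop(c,"pics/c35.png",300,170,180,140,4.4); seat(c,(.629,-.090)); seat(c,(.628,-.188)); seat(c,(.627,-.289))
c=snap("top",28); collars(c,None)
go([([.55,.06,.23],45,6),([.6292,.3055,.06],90,9)],-.5)
```

```text
tcp [ 0.5672 -0.0504  0.2249] w 0.0468 F [ 1.  -0.5 -0.5] t 72.65
seated ring n 158 top z [0.1362 0.1386 0.1402] mid [ 0.6282 -0.0918]
tip n 33 xy [ 0.6288 -0.0903] mean [ 0.6283 -0.0909  0.145 ]
cheek n 86 ((628.4404296875, -90.55622100830078), 21.340356826782227) z 0.1187
seated ring n 180 top z [0.1362 0.1385 0.1398] mid [ 0.6278 -0.1888]
tip n 34 xy [ 0.6295 -0.1881] mean [ 0.6282 -0.1882  0.1456]
cheek n 101 ((629.3099975585938, -188.33877563476562), 21.24896240234375) z 0.1183
seated ring n 190 top z [0.1365 0.1387 0.1403] mid [ 0.6253 -0.2899]
tip n 39 xy [ 0.6232 -0.2917] mean [ 0.6256 -0.2902  0.1459]
cheek n 102 ((626.5591430664062, -290.2132263183594), 21.34161949157715) z 0.1184
collar px [183. 186.] xy 630.4 305.4 r 17.3
tcp [ 0.5697 -0.052   0.2245] w 0.0474 F [ 0.5 -0.5 -0. ] t 72.75
15 rows:
0.019 -0.003 -0.001 0 0 -8 -0.5; 0.019 -0.001 -0.001 0 0 -7 -0.5; 0.019 0.002 -0.001 0 0 -8 -0.5; 0.018 0.004 -0.001 0 0 -7 -0.5; 0.018 0.006 -0.001 0 0 -8 -0.5; 0.0165 0.0092 -0.0006 0.1 0.2 -7 -0.5; 0.013 0.026 0.019 0 -0 -5 -0.5; 0.011 0.026 0.019 0 -0 -5 -0.5; 0.008 0.027 0.01
[... 379 characters left out ...]
5
[0.56  0.005 0.227] [ -4  21  94   0  65 -27]  dmax 6
[0.557 0.023 0.228] [ -2  21  94   0  65 -32]  dmax 5
[0.553 0.041 0.229] [ -1  21  94   0  65 -39]  dmax 6
[0.55 0.06 0.23] [  1  21  94   0  65 -44]  dmax 5
[0.559 0.088 0.211] [  4  23  93   0  64 -46]  dmax 3
[0.567 0.115 0.192] [  7  25  93   0  62 -48]  dmax 3
[0.576 0.141 0.173] [  9  28  91   0  61 -51]  dmax 3
[0.585 0.169 0.154] [ 12  31  90   0  59 -53]  dmax 3
[0.594 0.197 0.135] [ 14  34  88   0  59 -56]  dmax 3
[0.603 0.224 0.116] [ 16  37  85   0  58 -59]  dmax 3
[0.612 0.251 0.098] [ 18  40  83   0  57 -62]  dmax 3
[0.62  0.279 0.079] [ 20  43  80   0  57 -65]  dmax 3
[0.629 0.305 0.06 ] [ 22  46  77   0  57 -68]  dmax 3
```

Call:
move_arm(
  series="0.019 -0.003 -0.001 0 0 -8 -0.5; 0.019 -0.001 -0.001 0 0 -7 -0.5; 0.019 0.002 -0.001 0 0 -8 -0.5; 0.018 0.004 -0.001 0 0 -7 -0.5; 0.018 0.006 -0.001 0 0 -8 -0.5; 0.0165 0.009 -0.0005 0 0 -7 -0.5; 0.013 0.026 0.019 0 0 -5 -0.5; 0.011 0.026 0.019 0 0 -5 -0.5; 0.008 0.027 0.019 0 0 -5 -0.5; 0.006 0.028 0.019 0 0 -5 -0.5; 0.004 0.029 0.019 0 0 -5 -0.5; 0.001 0.029 0.019 0 0 -5 -0.5",
)

```text
clock: 73.95
tool_pos: [0.6042, 0.2246, 0.114]
ee_rot: [0.001, 0.129, 0.992, 0.0]
contact_force: [0.1, -0.5, 0.2]
grip_width: 0.0641
```

Call:
move_arm(
  series="-0.002 0.028 0.018 0 0 -5 -0.5; -0.003 0.029 0.019 0 0 -5 -0.5; -0.007 0.0275 0.0195 0 0 -5 -0.5; 0 0 0 0 0 0 -0.5; 0 0 0 0 0 0 -0.5; 0 0 0 0 0 0 -0.5",
)

```text
clock: 74.55
tool_pos: [0.6304, 0.3042, 0.0591]
ee_rot: [0.001, 0.001, 1.0, 0.0]
contact_force: [-0.6, -0.1, 0.6]
grip_width: 0.0645
```

Run:
```python
from col import *
c=snap("scene",29);crop(c,"pics/c36.png",150,100,170,130,4.5)
go([([.6297,.3053,.006],90,2)],-.5)
```

```text
tcp [0.6304 0.3042 0.0594] w 0.0643 F [-0.3  0.7 -0.1] t 74.6
2 rows:
0 0.001 0.027 0 0 -0 -0.5; 0.0009 0.0001 0.0264 0 0.2 -0.1 -0.5

[0.63  0.304 0.059] [ 22  46  77   0  57 -68]  
[0.631 0.305 0.032] [ 22  48  77   0  55 -68]  dmax 2
[0.63  0.305 0.006] [ 22  50  77   0  53 -68]  dmax 2
```

Call:
move_arm(
  series="0.0005 0.001 0.027 0 0 0 -0.5; 0 0 0.0265 0 0 0 -0.5; 0 0 0 0 0 0 -0.5; 0 0 0 0 0 0 0.1; 0 0 0 0 0 0 0.5; 0 0 0 0 0 0 0.5; 0 0 0 0 0 0 0.5; 0 0 0 0 0 0 0.5; 0 0 0 0 0 0 0; 0 0 0 0 0 0 0; 0 0 0 0 0 0 0; 0 0 0 0 0 0 0",
)

```text
clock: 75.8
tool_pos: [0.6294, 0.306, 0.0051]
ee_rot: [0.001, 0.0, 1.0, 0.0]
contact_force: [-0.9, 0.1, 0.2]
grip_width: 0.0425
```

Call:
move_arm(
  series="0 0 0 0 0 8 0; 0 0 0 0 0 8 0; 0 0 0 0 0 8 0; 0 0 0 0 0 8 0; 0 0 0 0 0 8 0; 0 0 0 0 0 8 0; 0 0 0 0 0 8 0; 0 0 0 0 0 8 0; 0 0 0 0 0 8 0; 0 0 0 0 0 8 0; 0 0 0.002 0 0 8 0; 0 0 0 0 0 2 0",
)

```text
clock: 77.0
tool_pos: [0.6292, 0.3059, 0.0027]
ee_rot: [0.001, 0.709, 0.705, 0.001]
contact_force: [0.1, -0.2, 0.3]
grip_width: 0.0427
```

Call:
move_arm(
  series="0 0 0 0 0 0 0; 0 0 0 0 0 0 0.4; 0 0 0 0 0 0 1; 0 0 0 0 0 0 1; 0 0 0 0 0 0 1; 0 0 0 0 0 0 1; 0 0 0 0 0 0 1",
)

```text
clock: 77.7
tool_pos: [0.6296, 0.3061, 0.0034]
ee_rot: [0.001, 0.707, 0.707, 0.001]
contact_force: [-1.0, -0.0, 4.9]
grip_width: 0.032
```

Run:
```python
from col import *
go([([.63,.305,.2],0,5),([.52,.06,.205],0,7),([.632,.0064,.185],0,4)],1)
```

```text
tcp [0.6296 0.3061 0.0034] w 0.032 F [-1.  -0.   4.9] t 77.7
16 rows:
-0 0 -0.039 0 -0 -0 1; -0 0 -0.04 0 -0 -0 1; -0.001 0.001 -0.039 0 -0 -0 1; 0 -0 -0.039 0 -0 -0 1; -0 -0.0001 -0.0396 0.2 -0 -0 1; -0.035 -0.016 -0.001 -0 -0 -0 1; -0.035 -0.015 -0 -0 -0 -0 1; -0.035 -0.016 -0.001 -0 -0 -0 1; -0.035 -0.016 -0.001 -0 -0 -0 1; -0.035 -0.015 -0.001 -0 -0 -0 1; -0.035 -0.016 -0 -0 -0 -0 1; -0.0351 -0.0159 -0.001 -0 -0 -0 1

-0.013 0.028 0.005 -0 -0 -0 1; -0.014 0.028 0.005 -0 -0 -0 1; -0.013 0.028 0.005 -0 -0 -0 1; -0.0135 0.028 0.0049 -0 -0 -0 1

[0.63  0.306 0.003] [22 51 77  0 52 22]  
[0.63  0.306 0.042] [22 47 77  0 55 22]  dmax 3
[0.629 0.306 0.082] [22 45 76  0 59 22]  dmax 4
[0.63  0.305 0.121] [22 42 75  0 63 22]  dmax 4
[0.63  0.305 0.16 ] [22 40 73  0 67 22]  dmax 4
[0.63  0.305 0.2  ] [22 38 71  0 71 22]  dmax 4
[0.614 0.27  0.201] [20 34 77  0 69 20]  dmax 5
[0.599 0.235 0.201] [17 32 81  0 67 17]  dmax 5
[0.583 0.2   0.202] [15 29 86  0 65 15]  dmax 5
[0.567 0.165 0.203] [12 26 90  0 64 12]  dmax 4
[0.552 0.13  0.204] [ 9 24 94  0 63  9]  dmax 4
[0.536 0.095 0.204] [ 5 21 97  0 62  5]  dmax 3
[0.52  0.06  0.205] [  1  19 100   0  61   1]  dmax 4
[0.548 0.047 0.2  ] [ 0 22 97  0 61  0]  dmax 4
[0.576 0.033 0.195] [-1 25 93  0 62 -1]  dmax 4
[0.604 0.02  0.19 ] [-3 28 89  0 63 -3]  dmax 4
[0.632 0.006 0.185] [-4 31 84  0 65 -4]  dmax 4
```

Call:
move_arm(
  series="0 0 -0.039 0 0 0 1; 0 0 -0.04 0 0 0 1; -0.001 0.001 -0.039 0 0 0 1; 0 0 -0.039 0 0 0 1; 0 0 -0.0395 0 0 0 1; -0.035 -0.016 -0.001 0 0 0 1; -0.035 -0.015 0 0 0 0 1; -0.035 -0.016 -0.001 0 0 0 1; -0.035 -0.016 -0.001 0 0 0 1; -0.035 -0.015 -0.001 0 0 0 1; -0.035 -0.016 0 0 0 0 1; -0.035 -0.016 -0.001 0 0 0 1",
)

```text
clock: 78.9
tool_pos: [0.5187, 0.0588, 0.2039]
ee_rot: [0.001, 0.707, 0.707, 0.001]
contact_force: [0.3, -0.2, -0.2]
grip_width: 0.032
```

Call:
move_arm(
  series="-0.013 0.028 0.005 0 0 0 1; -0.014 0.028 0.005 0 0 0 1; -0.013 0.028 0.005 0 0 0 1; -0.0135 0.028 0.005 0 0 0 1; 0 0 0 0 0 0 1; 0 0 0 0 0 0 1; 0 0 0 0 0 0 1",
)

```text
clock: 79.6
tool_pos: [0.6311, 0.0069, 0.1844]
ee_rot: [0.001, 0.707, 0.707, 0.001]
contact_force: [-0.0, -0.2, -0.7]
grip_width: 0.0321
```

```bash
python3 - <<'E'
from col import *
p,R=st(); c=snap("scene",30); print(p)
try: print("held",heldring(c,p))
except Exception as e: print(e)
print("tip",tip(c,(.631,.0072),.1455))
print(r.observe()["grip_width"])
E
ls -t pics | head -3
```

```text
tcp [0.6311 0.0069 0.1844] w 0.0321 F [-0.  -0.2 -0.7] t 79.6
[0.63109918 0.00689927 0.18440958]
ring n 79 mid [0.6304 0.0059 0.199 ] span [0.0345 0.0297 0.0076]
held None
tip n 30 xy [0.6312 0.0082] mean [0.6308 0.0075 0.1451]
cheek n 166 ((631.3630981445312, 7.2854084968566895), 22.61563491821289) z 0.1184
tip None
scene30.png
c36.png
scene29.pngTraceback (most recent call last):
  File "<stdin>", line 6, in <module>
NameError: name 'r' is not defined. Did you mean: 'R'?
```

Call:
move_arm(
  series="0.0005 0.001 0.012 0 0 0 1; 0 0 0.012 0 0 0 1; 0 0 0.006 0 0 0 1; 0 0 0.005 0 0 0 1; 0 0 0 0 0 0 1; 0 0 0 0 0 0 1",
)

```text
clock: 80.25
tool_pos: [0.6329, 0.007, 0.1496]
ee_rot: [0.001, 0.707, 0.707, 0.001]
contact_force: [-0.2, 0.1, 0.4]
grip_width: 0.032
```

Run:
```python
from col import *
p,R=st(); c=snap("scene",31)
import cv2
u=proj(c,[.632,.007,.145]); print(u)
a,b=int(u[0]),int(u[1]); im=c["img"][max(0,b-60):b+60,max(0,a-80):a+80]
cv2.imwrite("pics/c37.png",cv2.resize(im,None,fx=4,fy=4))
```

```text
tcp [0.6329 0.007  0.1496] w 0.032 F [-0.2  0.1  0.4] t 80.25
[[340.006865   195.22905069]]Traceback (most recent call last):
  File "<stdin>", line 5, in <module>
TypeError: only length-1 arrays can be converted to Python scalars
```

Call:
move_arm(
  series="0 0 0.003 0 0 0 1; 0 0 0.002 0 0 0 1; 0 0 0 0 0 0 1",
)

```text
clock: 80.6
tool_pos: [0.6327, 0.007, 0.1442]
ee_rot: [0.001, 0.707, 0.707, 0.001]
contact_force: [-0.5, -0.1, -0.1]
grip_width: 0.0319
```

Run:
```python
from col import *
p,R=st(); c=snap("scene",32)
import cv2
a,b=[int(v) for v in proj(c,[.632,.007,.145])[0]]; im=c["img"][max(0,b-60):b+60,max(0,a-80):a+80]
cv2.imwrite("pics/c37.png",cv2.resize(im,None,fx=4,fy=4))
```

```text
tcp [0.6327 0.007  0.1442] w 0.0319 F [-0.5 -0.1 -0.1] t 80.6
```

View pics/c37.png

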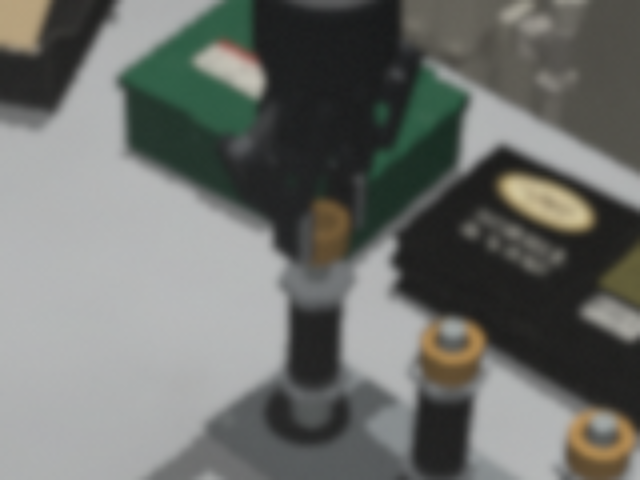

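The crop shows the held collar at about (327,230), directly above the roller's cheek at (318,285). There is no contact force and the collar's bottom is below the tip height, so the collar is around the journal.

Call:
move_arm(
  series="0 0 0.004 0 0 0 1; 0 0 0.004 0 0 0 1; 0 0 0.004 0 0 0 1; 0 0 0.004 0 0 0 1; 0 0 0.003 0 0 0 1; 0 0 0 0 0 0 1; 0 0 0 0 0 0 1",
)

```text
clock: 81.35
tool_pos: [0.6329, 0.007, 0.1255]
ee_rot: [0.001, 0.707, 0.707, 0.001]
contact_force: [-0.2, -0.1, 0.1]
grip_width: 0.0321
```

Call:
move_arm(
  series="0 0 0.001 0 0 0 1; 0 0 0 0 0 0 1; 0 0 0 0 0 0 0.2; 0 0 0 0 0 0 0; 0 0 0 0 0 0 -0.1; 0 0 0 0 0 0 -0.1; 0 0 -0.01 0 0 0 -0.1; 0 0 -0.03 0 0 0 -0.1; 0 0 -0.04 0 0 0 -0.1; 0.02 -0.03 -0.02 0 0 0 -0.1; 0.02 -0.03 0 0 0 0 -0.1; 0 0 0 0 0 0 -0.1",
)

```text
clock: 82.55
tool_pos: [0.5704, 0.0488, 0.226]
ee_rot: [0.001, 0.707, 0.707, 0.001]
contact_force: [-0.0, -0.6, -0.3]
grip_width: 0.0467
```

Run:
```python
from col import *
p,R=st(); c=snap("scene",33); d=snap("top",34)
for xy in [(.631,.0072),(.629,-.090),(.628,-.188),(.627,-.289)]: print(seat(c,xy))
```

```text
tcp [0.5704 0.0488 0.226 ] w 0.0467 F [-0.  -0.6 -0.3] t 82.55
seated ring n 137 top z [0.1364 0.1386 0.1401] mid [0.6306 0.0083]
tip n 26 xy [0.6316 0.0087] mean [0.6309 0.0076 0.1459]
cheek n 88 ((630.4264526367188, 8.014525413513184), 20.979753494262695) z 0.1185
None
seated ring n 159 top z [0.1363 0.1386 0.1398] mid [ 0.6274 -0.0914]
tip n 31 xy [ 0.6284 -0.0912] mean [ 0.6279 -0.0909  0.1458]
cheek n 87 ((627.3467407226562, -91.15989685058594), 21.523801803588867) z 0.1183
None
seated ring n 178 top z [0.1364 0.1385 0.1397] mid [ 0.6283 -0.1885]
tip n 32 xy [ 0.6281 -0.1876] mean [ 0.6284 -0.1878  0.1458]
cheek n 101 ((628.558349609375, -189.9138641357422), 21.379993438720703) z 0.1185
None
seated ring n 190 top z [0.1365 0.1385 0.1398] mid [ 0.626  -0.2898]
tip n 37 xy [ 0.6264 -0.2893] mean [ 0.6264 -0.2899  0.1459]
cheek n 101 ((626.8292846679688, -290.0628662109375), 21.667329788208008) z 0.1182
None
```

View pics/scene33.png

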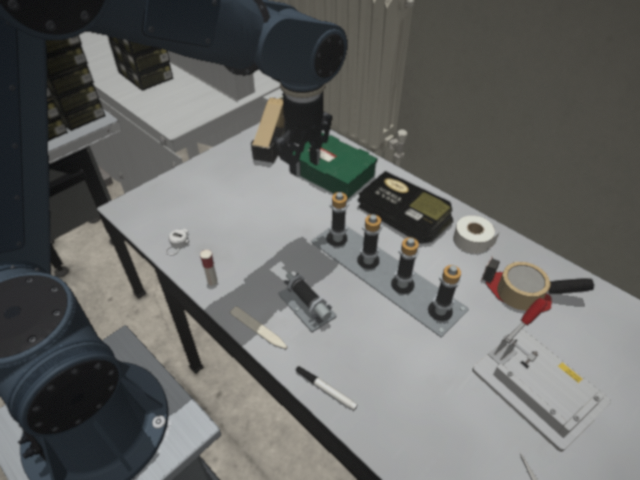

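View pics/top34.png

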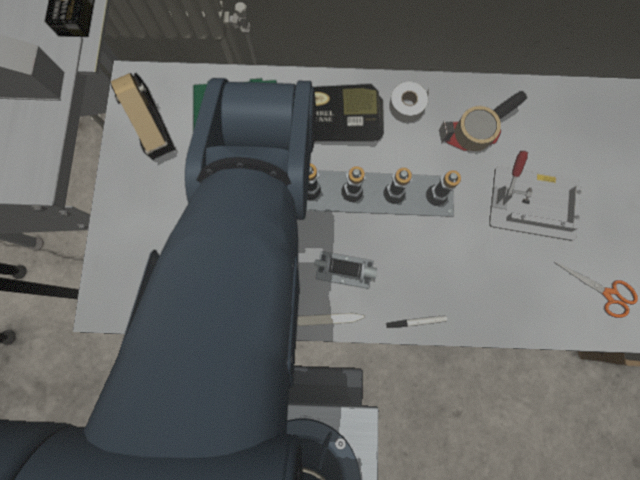

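Scene view: four uprights at about (339,215), (371,240), (407,265) and (450,290), each with a brass ring on its cheek. The fit roller lies in the cradle at (307,298). I'll zoom in on the cradle after some still rows.

Call:
move_arm(
  series="0 0 0 0 0 0 -0.1; 0 0 0 0 0 0 -0.1; 0 0 0 0 0 0 -0.1; 0 0 0 0 0 0 -0.1; 0 0 0 0 0 0 -0.1; 0 0 0 0 0 0 -0.1; 0 0 0 0 0 0 -0.1; 0 0 0 0 0 0 -0.1; 0 0 0 0 0 0 -0.1; 0 0 0 0 0 0 -0.1; 0 0 0 0 0 0 -0.1; 0 0 0 0 0 0 -0.1",
)

```text
clock: 83.85
tool_pos: [0.5727, 0.0471, 0.2244]
ee_rot: [0.001, 0.707, 0.707, 0.001]
contact_force: [-0.2, -0.9, 0.8]
grip_width: 0.0468
```

Run:
```python
from col import *
import cv2
c=snap("scene",35); d=snap("top",36)
a=c["img"][255:345,260:360]; b=d["img"][235:305,300:400]
a=cv2.resize(a,(400,360)); b=cv2.resize(b,(400,280))
cv2.imwrite("pics/c38.png",cv2.vconcat([a,b]) if 0 else cv2.hconcat([a,cv2.copyMakeBorder(b,0,80,0,0,0)]))
```

```text
(no output)
```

View pics/c38.png

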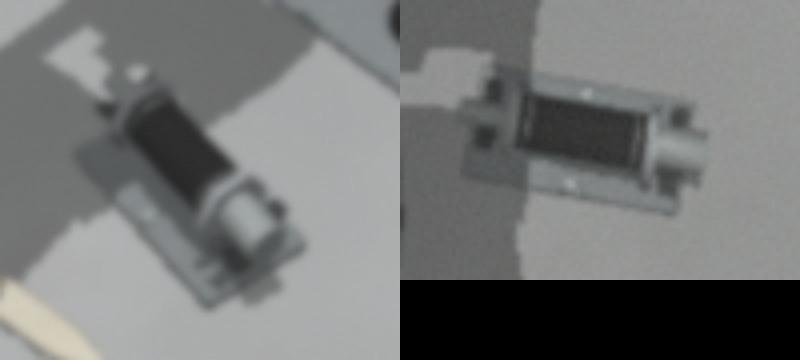

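The crop shows the fit roller parallel to the cradle base. The thick foot is in the right-hand (−y) yoke at about (680,150), the thin journal is in the left one at (480,115), and the cheeks sit between the yokes. I'm handing in.

Run:
```python
from plant import r
print(r.job_done(), r.observe()["clock"])
```

```text
the job is handed in; nothing more can be done
the job is handed in; nothing more can be done
```

The job is handed in, at about 84 s of the 210 s allowed. I laid the standing roller in the cradle, stood all four lying rollers upright on pads of their own, then put a collar on each; no collar was left over.

- **Collars:** the scene camera read every ring top at about 0.1385 m, which is fully home. The tips read 0.146 m, and the ring and tip centres agreed to about 1 mm.
- **Uprights:** every roller looked upright, with its tip within about 3 mm of its pad's centre by the top camera. I took that top-camera reading before the collars went on. In the final top view the arm hid most of the first roller, so its last check is by the scene camera only.
- **Cradle:** both views show the roller parallel to the cradle, with the thick foot in the wide yoke and the cheeks between the yokes. It sits about 2 mm off along its axis by eye.
- **Robot:** the arm stood clear for more than a second before hand-in, with force readings below 1 N.
- **Disagreements:** the two cameras differed by about 3 mm in plan. One collar was knocked aside during the run and I measured and gripped it afresh; I saw no slackening of the grip.

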